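# Recharge the used-up chamber of a drain neutraliser

### The arm

A 6-joint arm with a two-finger parallel gripper is mounted at the origin on a cart in front of the work surface, level with it; the furniture and walls round the work are solid. World frame = base frame: x ahead of the robot, y to its left, z up, the work surface at z = 0. Lengths are in m, angles in rad, forces in N, time in s.
With the tool pointing down it reaches from about 0.3 to 0.75 m from the base axis. Payload 8.5 kg.
Tool frame: the origin (TCP) lies on the centre line of the jaws, within the pads' length; the fingertips stand arm.finger_overhang ahead of it and the grasp point (between the pads) lies 3 mm ahead of it (arm.finger_overhang is the distance from the TCP to the fingertips, in m); x points along the fingers, y is the direction in which the jaws open and shut, and the axes are right-handed (so a half turn about x gives the same grasp; the last joint's range is limited). The gripper opens to 85 mm and grips with 20 to 120 N. Pads are 22 mm wide; open, the fingers measure 114 mm over their backs; the gripper's body (76 mm by 85 mm) begins 54 mm behind the grasp point. The pads swing forward as they close: fully open they stand 13 mm farther back than shut.
Start: joints at [0.898, 0.381, 1.297, -0, 1.464, -0.215], TCP at [0.243, 0.493, 0.253] pointing down, gripper open.
Joint ranges: [-3.11, 3.11], [-0.89, 2.33], [0.22, 2.48], [-1.42, 4.56], [0.17, 2.85], [-2.88, 2.88]. Speed limits (rad/s): [2.39, 2.39, 3.14, 3.14, 3.14, 3.14].

### API

Orientations are given as [roll, pitch, yaw] about the fixed x, y, z axes, in that order (R = Rz(yaw) Ry(pitch) Rx(roll)).
In Python, from bench import arm gives the robot as it stands.
- The arm moves only by the tool drive_tool, never from a script. Its argument "commands" is a list of rows, each a list of 7 numbers: the closure, from -1 (fully open) to 1 (shut), so that 0 is half open, then the shift along the tool's x, y, z normalised to -1 to 1, where 1 is 50 cm, then the turn, a rotation vector about the tool's x, y, z normalised to -1 to 1, where 1 is 60 degrees. In form: [[claw, x, y, z, rx, ry, rz], ...]. A call has 1 to 10 rows; each row is the pose to reach, as a shift and turn from the pose commanded when the call began, along the tool's axes at that moment; what a row does not reach only later rows make up. A row lasts 1/8 s, in which the tool goes at most 62.5 mm and 10.7 degrees, less where a joint would pass 70% of its speed; a pose out of reach is approached as far as the arm can. A call with a number of a shift or a turn outside -1 to 1 is refused whole. A call with a gripper value outside its range is refused whole. The fingers move at their own pace and stop on an object; "squeeze" is the grip in N (left out, the last holds). Time passes only in rows, so rows that repeat a pose let the fingers close. It gives the time, the measured TCP pose, the force and the opening at its end, in the units of the state.
- arm.get_obs(): the state, without advancing time (a new reading comes with each control period).
- arm.camera(name): name is "scene" or "top"; returns the picture (420x560x3 uint8, red, green, blue); there is no depth.
- arm.get_calibration(name): a dict with "vertical_fov" (degrees; the focal length in pixels is half the picture's height over the tangent of half this angle, whatever the lens; pixels are square), "cx", "cy" (the principal point, pixels), "R" (3x3) and "t" (3): a world point X has camera coordinates R X + t. Camera axes: x right, y down, z forward; pixel columns grow to the right and rows downward; lengths in m; the calibration is good to about 2 mm. A picture is of the moment at which its call begins. get_calibration takes no time and is no camera call.
- arm.sign_off(): hands the job in, once; it reports no verdict.
The state is a dict: "time_s": time; "qpos": joint angles; "dq": joint speeds; "effort": joint torques, N m; "eef_pos": TCP position; "eef_rot": TCP orientation; "wrist_force": force on the tool from outside, world axes, zero at the start; "ft_torque": the same for the moment, N m; "gripper_width": finger opening in m.
Only numpy, scipy, OpenCV 4.12 (cv2) and the standard library are available. Lean on these libraries where they do the work, as an engineer would, in place of code of your own. Each camera call takes 0.05 s, during which the arm holds its last target.

### The job

One chamber of the drain neutraliser on the cart is used up: the one whose indicator pin has popped up. Pry that chamber's snap-fit cover up at its notch with the flat pry blade, take the cover off and lay it aside, tip the shovel with its lip pressed on the chamber's front rim so that its tablets slide into the chamber, and put in the tablets lying on the cart as well. Then press the cover back on until it snaps in flush, push the indicator pin fully down, and leave both tools lying flat on the cart; do not open the other chamber and do not disturb the bottle, the round case or the marker.

Things in the scene. Friction and masses are not known exactly. Their poses are not given: they have to be found in the camera images.
- neutraliser: White box fixed on the cart, 122 (x) x 150 (y) mm; origin on the cart top, 60 mm behind its front; x ahead, y left. Two open-topped chambers, centre lines at y +35 (left), -35 mm (right), each 60 mm wide with 10 mm side walls 70 mm high. Front wall x -60 to -49.5 mm, a rail 76 mm high. Rear wall at x 34.5. The cover rests on four corner lugs (12 x 6 mm), 64 mm high. At the rear a half-round lip, 74 mm high, stands 2 mm over the cover. Well floor 16 mm high
- cover_left: Snap-fit cover of the left chamber: grey ribbed plate 80 (x, half-round ends) x 54 (y) x 6 mm, 60 g. Origin: its centre. Snapped on: centre at x -6, y +35, z 67 mm in the neutraliser's frame, flush with the frame, no edge to grasp, 3 mm play at each side. Pried up, its front snaps over the catch and stays 10 mm higher, rear still under its lip: grasp it across its 54 mm near the front, draw 2 mm to the front, lift
- cover_right: The same for the right chamber (y -35 mm). Each front rail has a sprung catch: two 8 mm steel rollers, 19 mm left and right of the notch's middle, 2 mm over the cover's front edge; 5 to 9 N there moves it past them, up or down. To refit: set it in front edge high (0.13 rad), close to the front rail, rear edge down past the lip, front edge on the rollers; press the front edge until it snaps flush
- notch_left (a point): Pry notch of the left chamber: gap 22 mm wide in the middle of the front rail, open at the top; this point is the middle of the outer edge of its sill, 56 mm high. The sill is 10.5 mm deep; the cover's front edge begins 3.5 mm behind it, its underside 8 mm above it, so a flat blade goes in level, 15 to 30 mm under the cover, and levers on the sill
- notch_right (a point): Pry notch of the right chamber, the same
- indicator_a: Round black housing (23 mm wide) of a pop-up indicator on the rear block, behind the chamber it belongs to, at x +50.5 mm, y +35 or -35 mm in the neutraliser's frame. Origin: centre of its underside, 70 mm above the cart top
- indicator_b: The other pop-up indicator's housing, behind the other chamber
- pin_a (a joint): White pin in indicator_a, 14 mm wide. 0 m: popped up (that chamber is used up), its top 19 mm above the housing's underside; 0.012 m: pushed fully down, its top 7 mm above. It moves stiffly (2 N) and stays where it is left
- pin_b (a joint): Pin of indicator_b, the same
- pry_blade: Flat pry blade, 180 mm long, 90 g: black handle 100 x 22 x 14 mm, flat steel blade 80 mm long, 12 mm wide, 3 mm thick, in the handle's mid-height (7 mm above its underside). Origin: under the middle of the handle; x along the tool to the blade, its tip 130 mm ahead; z up. Lies on the cart, near the robot
- shovel: Flat hand shovel of polished steel, 160 g. Blade: tray 75 (x) x 48 mm, floor 3 mm thick, walls 15 mm high at sides and rear, front open. Origin: under the blade's centre; x to the open lip, z up. Black handle, 90 x 14 x 16 mm, rises backwards at 20 degrees, its middle 97 mm behind the origin and 34 mm up. Tablets begin to slide at a tilt of about 15 degrees. Lies on the cart, left
- shovel_lip (a point): Middle of the shovel's front lip, on its underside, 37.5 mm ahead of the blade's centre
- blade_tip (a point): Middle of the pry blade's tip edge, 130 mm ahead of the middle of the handle, in mid-thickness of the blade
- tablet_1: White neutralising tablet: disc of 18 mm diameter and 10 mm thick, 12 g. Origin: centre of one flat face (the lower one at the start). Lies on the shovel at the start, or is absent
- tablet_2: White neutralising tablet: disc of 18 mm diameter and 10 mm thick, 12 g. Origin: centre of one flat face (the lower one at the start). Lies on the shovel at the start, or is absent
- tablet_3: White neutralising tablet: disc of 18 mm diameter and 10 mm thick, 12 g. Origin: centre of one flat face (the lower one at the start). Lies on the shovel at the start, or is absent
- tablet_4: White neutralising tablet: disc of 18 mm diameter and 10 mm thick, 12 g. Origin: centre of one flat face (the lower one at the start). Lies on the shovel at the start, or is absent
- tablet_5: White neutralising tablet: disc of 18 mm diameter and 10 mm thick, 12 g. Origin: centre of one flat face (the lower one at the start). Lies on the shovel at the start, or is absent
- tablet_6: White neutralising tablet: disc of 18 mm diameter and 10 mm thick, 12 g. Origin: centre of one flat face (the lower one at the start). Lies on the cart in front of the neutraliser at the start, or is absent
- tablet_7: White neutralising tablet: disc of 18 mm diameter and 10 mm thick, 12 g. Origin: centre of one flat face (the lower one at the start). Lies on the cart in front of the neutraliser at the start, or is absent
- tablet_8: White neutralising tablet: disc of 18 mm diameter and 10 mm thick, 12 g. Origin: centre of one flat face (the lower one at the start). Lies on the cart in front of the neutraliser at the start, or is absent
- reagent_bottle: Bystander: white screw-cap bottle with a blue cap, 48 mm wide, 101 mm tall, at the rear left of the cart; leave alone. Origin: centre of its underside
- cone_case: Bystander: round flat case, 61 mm wide, 24 mm tall, at the rear right corner of the cart; leave alone. Origin: centre of its underside
- marker: Bystander: marker pen, 138 mm long, lying at the front left of the cart; leave alone. Origin: under its middle

How it is judged:
On the way, in this order (a step that is already met when the one before it is completed fails the run):
1. the cover of the chamber whose pin stood up is tilted by more than 0.06 rad, past its catch, the tip of the pry blade within 40 mm of its centre and no finger on it (((y of indicator_a in the frame of neutraliser above 0 m and angle between cover_left's own z axis and vertical above 0.06 rad and distance between blade_tip and cover_left below 0.04 m and contact force between the fingers and cover_left below 0.1 N) or (y of indicator_a in the frame of neutraliser below 0 m and angle between cover_right's own z axis and vertical above 0.06 rad and distance between blade_tip and cover_right below 0.04 m and contact force between the fingers and cover_right below 0.1 N))), for 0.1 s.
2. that cover is off, more than 80 mm aside of its seat (((y of indicator_a in the frame of neutraliser above 0 m and (x of cover_left in the frame of neutraliser above 0.09 m or x of cover_left in the frame of neutraliser below -0.1 m or y of cover_left in the frame of neutraliser above 0.115 m or y of cover_left in the frame of neutraliser below -0.045 m)) or (y of indicator_a in the frame of neutraliser below 0 m and (x of cover_right in the frame of neutraliser above 0.09 m or x of cover_right in the frame of neutraliser below -0.1 m or y of cover_right in the frame of neutraliser above 0.045 m or y of cover_right in the frame of neutraliser below -0.115 m)))), for 0.2 s.
3. the shovel, tipped by more than 0.2 rad with tablets still on it, is pressed against the rim of the open chamber with more than 1 N (contact force between shovel and neutraliser above 1 N and angle between shovel's own z axis and vertical above 0.2 rad and distance between any of tablet_1, tablet_2, tablet_3, tablet_4, tablet_5 and shovel_lip below 0.07 m and ((y of indicator_a in the frame of neutraliser above 0 m and x of shovel_lip in the frame of neutraliser between -0.08 and 0.03 m and y of shovel_lip in the frame of neutraliser between 0.005 and 0.065 m) or (y of indicator_a in the frame of neutraliser below 0 m and x of shovel_lip in the frame of neutraliser between -0.08 and 0.03 m and y of shovel_lip in the frame of neutraliser between -0.065 and -0.005 m))), for 0.1 s.
4. every tablet is in that chamber (((y of indicator_a in the frame of neutraliser above 0 m and (x of tablet_1 in the frame of neutraliser between -0.049 and 0.036 m and y of tablet_1 in the frame of neutraliser between 0.004 and 0.066 m and height (world z) of tablet_1 below 0.062 m) and (x of tablet_2 in the frame of neutraliser between -0.049 and 0.036 m and y of tablet_2 in the frame of neutraliser between 0.004 and 0.066 m and height (world z) of tablet_2 below 0.062 m) and (x of tablet_3 in the frame of neutraliser between -0.049 and 0.036 m and y of tablet_3 in the frame of neutraliser between 0.004 and 0.066 m and height (world z) of tablet_3 below 0.062 m) and (x of tablet_4 in the frame of neutraliser between -0.049 and 0.036 m and y of tablet_4 in the frame of neutraliser between 0.004 and 0.066 m and height (world z) of tablet_4 below 0.062 m) and (x of tablet_5 in the frame of neutraliser between -0.049 and 0.036 m and y of tablet_5 in the frame of neutraliser between 0.004 and 0.066 m and height (world z) of tablet_5 below 0.062 m) and (x of tablet_6 in the frame of neutraliser between -0.049 and 0.036 m and y of tablet_6 in the frame of neutraliser between 0.004 and 0.066 m and height (world z) of tablet_6 below 0.062 m) and (x of tablet_7 in the frame of neutraliser between -0.049 and 0.036 m and y of tablet_7 in the frame of neutraliser between 0.004 and 0.066 m and height (world z) of tablet_7 below 0.062 m) and (x of tablet_8 in the frame of neutraliser between -0.049 and 0.036 m and y of tablet_8 in the frame of neutraliser between 0.004 and 0.066 m and height (world z) of tablet_8 below 0.062 m)) or (y of indicator_a in the frame of neutraliser below 0 m and (x of tablet_1 in the frame of neutraliser between -0.049 and 0.036 m and y of tablet_1 in the frame of neutraliser between -0.066 and -0.004 m and height (world z) of tablet_1 below 0.062 m) and (x of tablet_2 in the frame of neutraliser between -0.049 and 0.036 m and y of tablet_2 in the frame of neutraliser between -0.066 and -0.004 m and height (world z) of tablet_2 below 0.062 m) and (x of tablet_3 in the frame of neutraliser between -0.049 and 0.036 m and y of tablet_3 in the frame of neutraliser between -0.066 and -0.004 m and height (world z) of tablet_3 below 0.062 m) and (x of tablet_4 in the frame of neutraliser between -0.049 and 0.036 m and y of tablet_4 in the frame of neutraliser between -0.066 and -0.004 m and height (world z) of tablet_4 below 0.062 m) and (x of tablet_5 in the frame of neutraliser between -0.049 and 0.036 m and y of tablet_5 in the frame of neutraliser between -0.066 and -0.004 m and height (world z) of tablet_5 below 0.062 m) and (x of tablet_6 in the frame of neutraliser between -0.049 and 0.036 m and y of tablet_6 in the frame of neutraliser between -0.066 and -0.004 m and height (world z) of tablet_6 below 0.062 m) and (x of tablet_7 in the frame of neutraliser between -0.049 and 0.036 m and y of tablet_7 in the frame of neutraliser between -0.066 and -0.004 m and height (world z) of tablet_7 below 0.062 m) and (x of tablet_8 in the frame of neutraliser between -0.049 and 0.036 m and y of tablet_8 in the frame of neutraliser between -0.066 and -0.004 m and height (world z) of tablet_8 below 0.062 m)))), for 0.2 s.
5. its cover is snapped home again (((y of indicator_a in the frame of neutraliser above 0 m and x of cover_left in the frame of neutraliser between -0.012 and 0 m and y of cover_left in the frame of neutraliser between 0.029 and 0.041 m and z of cover_left in the frame of neutraliser between 0.064 and 0.0695 m and angle between cover_left's own z axis and vertical below 0.05 rad) or (y of indicator_a in the frame of neutraliser below 0 m and x of cover_right in the frame of neutraliser between -0.012 and 0 m and y of cover_right in the frame of neutraliser between -0.041 and -0.029 m and z of cover_right in the frame of neutraliser between 0.064 and 0.0695 m and angle between cover_right's own z axis and vertical below 0.05 rad))), for 0.2 s.
At the end, for the whole second after the job is handed in: All tablets in the chamber whose pin stood up; both covers snapped home (centre within 6 mm of the seat, 2.5 mm in height, tilt under 0.05 rad); both pins down (joint above 0.0095 m); pry blade and shovel lying still on the cart (below 25 and 20 mm, level within 0.3 rad) (x of cover_left in the frame of neutraliser between -0.012 and 0 m and y of cover_left in the frame of neutraliser between 0.029 and 0.041 m and z of cover_left in the frame of neutraliser between 0.064 and 0.0695 m and angle between each of cover_left, cover_right's own z axis and vertical below 0.05 rad and x of cover_right in the frame of neutraliser between -0.012 and 0 m and y of cover_right in the frame of neutraliser between -0.041 and -0.029 m and z of cover_right in the frame of neutraliser between 0.064 and 0.0695 m and ((y of indicator_a in the frame of neutraliser above 0 m and (x of tablet_1 in the frame of neutraliser between -0.049 and 0.036 m and y of tablet_1 in the frame of neutraliser between 0.004 and 0.066 m and height (world z) of tablet_1 below 0.062 m) and (x of tablet_2 in the frame of neutraliser between -0.049 and 0.036 m and y of tablet_2 in the frame of neutraliser between 0.004 and 0.066 m and height (world z) of tablet_2 below 0.062 m) and (x of tablet_3 in the frame of neutraliser between -0.049 and 0.036 m and y of tablet_3 in the frame of neutraliser between 0.004 and 0.066 m and height (world z) of tablet_3 below 0.062 m) and (x of tablet_4 in the frame of neutraliser between -0.049 and 0.036 m and y of tablet_4 in the frame of neutraliser between 0.004 and 0.066 m and height (world z) of tablet_4 below 0.062 m) and (x of tablet_5 in the frame of neutraliser between -0.049 and 0.036 m and y of tablet_5 in the frame of neutraliser between 0.004 and 0.066 m and height (world z) of tablet_5 below 0.062 m) and (x of tablet_6 in the frame of neutraliser between -0.049 and 0.036 m and y of tablet_6 in the frame of neutraliser between 0.004 and 0.066 m and height (world z) of tablet_6 below 0.062 m) and (x of tablet_7 in the frame of neutraliser between -0.049 and 0.036 m and y of tablet_7 in the frame of neutraliser between 0.004 and 0.066 m and height (world z) of tablet_7 below 0.062 m) and (x of tablet_8 in the frame of neutraliser between -0.049 and 0.036 m and y of tablet_8 in the frame of neutraliser between 0.004 and 0.066 m and height (world z) of tablet_8 below 0.062 m)) or (y of indicator_a in the frame of neutraliser below 0 m and (x of tablet_1 in the frame of neutraliser between -0.049 and 0.036 m and y of tablet_1 in the frame of neutraliser between -0.066 and -0.004 m and height (world z) of tablet_1 below 0.062 m) and (x of tablet_2 in the frame of neutraliser between -0.049 and 0.036 m and y of tablet_2 in the frame of neutraliser between -0.066 and -0.004 m and height (world z) of tablet_2 below 0.062 m) and (x of tablet_3 in the frame of neutraliser between -0.049 and 0.036 m and y of tablet_3 in the frame of neutraliser between -0.066 and -0.004 m and height (world z) of tablet_3 below 0.062 m) and (x of tablet_4 in the frame of neutraliser between -0.049 and 0.036 m and y of tablet_4 in the frame of neutraliser between -0.066 and -0.004 m and height (world z) of tablet_4 below 0.062 m) and (x of tablet_5 in the frame of neutraliser between -0.049 and 0.036 m and y of tablet_5 in the frame of neutraliser between -0.066 and -0.004 m and height (world z) of tablet_5 below 0.062 m) and (x of tablet_6 in the frame of neutraliser between -0.049 and 0.036 m and y of tablet_6 in the frame of neutraliser between -0.066 and -0.004 m and height (world z) of tablet_6 below 0.062 m) and (x of tablet_7 in the frame of neutraliser between -0.049 and 0.036 m and y of tablet_7 in the frame of neutraliser between -0.066 and -0.004 m and height (world z) of tablet_7 below 0.062 m) and (x of tablet_8 in the frame of neutraliser between -0.049 and 0.036 m and y of tablet_8 in the frame of neutraliser between -0.066 and -0.004 m and height (world z) of tablet_8 below 0.062 m))) and value of joint each of pin_a, pin_b above 0.0095 m and height (world z) of pry_blade below 0.025 m and angle between pry_blade's own x axis and vertical between 1.27 and 1.87 rad and linear speed of each of pry_blade, shovel below 0.03 m/s and height (world z) of shovel below 0.02 m and angle between shovel's own z axis and vertical below 0.3 rad); the robot touches nothing.
It fails at once if the other chamber's cover is opened (its centre moves more than 5 mm) ((y of indicator_a in the frame of neutraliser above 0 m and distance of cover_right from where it was at the start of the episode above 0.005 m) or (y of indicator_a in the frame of neutraliser below 0 m and distance of cover_left from where it was at the start of the episode above 0.005 m)).
It fails at once if a bystander (bottle, round case, marker) is shifted more than 30 mm (distance of any of reagent_bottle, cone_case, marker from where it was at the start of the episode above 0.03 m).
Of tablet_1, tablet_2, tablet_3, tablet_4, tablet_5 only 3 to 5 are there at a start; the rules pass over those that are not, and their reading is None.
Of tablet_6, tablet_7, tablet_8 only 1 to 3 are there at a start; the rules pass over those that are not, and their reading is None.
At some moment in a run one of pry_blade, tablet_6, tablet_7, tablet_8 may be knocked a few centimetres aside while the robot is not near it.
It also fails if it takes over 210 s, if anything falls off the work surface, if the arm or the gripper's body presses on something with over 40 N, if the wrist force passes 120 N, or if a joint passes its speed limit or range.

## Working session

There is one attempt and no reset: what is moved stays moved. The work goes in short steps, Python scripts to look and compute and a tool call to move; the robot and the scene stay as the last step left them, time stands still between calls to the robot, and variables do not carry over. Pictures are saved under pics/ and viewed, and the job is handed in when it is done.

Besides the shell and the picture viewer there is one more tool, called by a JSON object that holds its "name" and its "arguments". drive_tool: Moves the arm, as the interface text tells. Its arguments: {"type":"object","properties":{"commands":{"type":"array","items":{"type":"array","items":{"type":"number"}}},"squeeze":{"type":"number"}},"required":["commands"]}

```bash
ls; mkdir -p pics; python3 - <<'E'
from bench import arm
import cv2
print(arm.get_obs()); print(arm.finger_overhang)
for n in("scene","top"):
    c=arm.get_calibration(n);print(n,c)
    cv2.imwrite(f"pics/{n}0.png",cv2.cvtColor(arm.camera(n),cv2.COLOR_RGB2BGR))
E
```

```text
pics
{'time_s': 0.0, 'qpos': array([ 8.97672528e-01,  3.81210209e-01,  1.29830180e+00, -3.47214831e-05,
        1.46354893e+00, -2.15310197e-01]), 'dq': array([ 1.38198996e-03,  8.34214279e-04,  2.58028938e-05,  1.66229481e-03,
       -2.16700047e-04,  8.06537047e-04]), 'effort': array([-1.64691781e-03, -4.48453796e+01, -2.31280714e+01, -3.48370559e-04,
        4.80773699e-03,  5.80581876e-07]), 'eef_pos': array([0.24293858, 0.49314195, 0.25269027]), 'eef_rot': array([-1.76260272,  1.56932764, -2.22041259]), 'wrist_force': array([-0.38090546, -0.29545332, -0.45058778]), 'ft_torque': array([ 0.02223133, -0.05025232, -0.01933024]), 'gripper_width': 0.08524043900025967}
0.022
scene {'vertical_fov': 47.76939055458012, 'cx': 267.30479712948545, 'cy': 209.82927069433055, 'R': array([[ 0.84076202, -0.54125024, -0.01293831],
       [-0.2765402 , -0.40877894, -0.86972714],
       [ 0.46545111,  0.73481151, -0.49336325]]), 't': array([-0.43713556,  0.21794759,  0.79850263])}
top {'vertical_fov': 56.66767311385939, 'cx': 281.74765950204534, 'cy': 206.32061672524827, 'R': array([[ 0.01403489, -0.99988427, -0.00587164],
       [-0.99038831, -0.01309302, -0.13769378],
       [ 0.13760096,  0.00774772, -0.99045744]]), 't': array([-0.01889361,  0.4954706 ,  0.86133855])}
```

View pics/scene0.png

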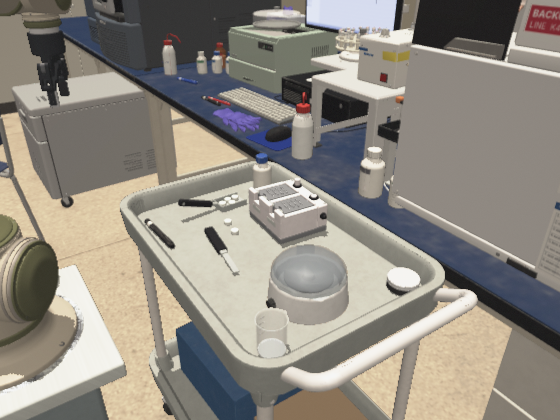

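View pics/top0.png

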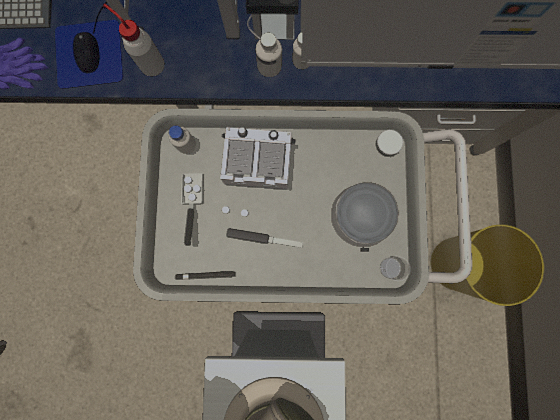

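The scene shows the neutraliser, shovel with tablets, two cart tablets and pry blade. I zoom in next.

```bash
cat > h.py <<'E'
from bench import arm
import cv2, numpy as np
from scipy.spatial.transform import Rotation as Rn
def K(n):
    c=arm.get_calibration(n); f=210/np.tan(np.radians(c["vertical_fov"]/2))
    return np.array([[f,0,c["cx"]],[0,f,c["cy"]],[0,0,1]]),np.array(c["R"]),np.array(c["t"])
def proj(n,P):
    k,R,t=K(n); p=(k@(R@np.atleast_2d(P).T+t[:,None])); return (p[:2]/p[2]).T
def ray(n,u,v,z):
    k,R,t=K(n); d=R.T@np.linalg.inv(k)@np.array([u,v,1.]); o=-R.T@t
    return o+d*(z-o[2])/d[2]
def pic(n,name,box=None,s=1,pts=None):
    im=cv2.cvtColor(arm.camera(n),cv2.COLOR_RGB2BGR)
    np.save(f"pics/last_{n}.npy",im)
    crop(im,name,box,s,pts,n)
def crop(im,name,box,s,pts=None,n=None):
    x0,y0,x1,y1=box or (0,0,560,420)
    o=cv2.resize(im[y0:y1,x0:x1],None,fx=s,fy=s,interpolation=cv2.INTER_CUBIC)
    if pts is not None:
        for u,v in proj(n,pts): cv2.circle(o,(int((u+.5-x0)*s),int((v+.5-y0)*s)),3,(0,0,255),1)
    st=10
    for u in range(x0-x0%st+st,x1,st): cv2.line(o,(int((u-x0)*s),0),(int((u-x0)*s),6 if u%50 else 14),(0,255,0),1)
    for v in range(y0-y0%st+st,y1,st): cv2.line(o,(0,int((v-y0)*s)),(6 if v%50 else 14,int((v-y0)*s)),(0,255,0),1)
    cv2.imwrite(f"pics/{name}.png",o)
def rot(o=None):
    o=o or arm.get_obs(); return Rn.from_euler("xyz",o["eef_rot"])
def plan(P,Rg,base=None):
    """print normalized row for going from current pose (commanded approx measured) to P,Rg(Rotation)"""
    o=arm.get_obs(); R=rot(o)
    d=R.inv().apply(np.array(P)-o["eef_pos"])/.5
    w=(R.inv()*Rg).as_rotvec()/np.radians(60)
    return np.round(d,4),np.round(w,4)
def tool(xa,ya):
    xa=np.array(xa,float);xa/=np.linalg.norm(xa);ya=np.array(ya,float);ya-=xa*(xa@ya);ya/=np.linalg.norm(ya)
    return Rn.from_matrix(np.stack([xa,ya,np.cross(xa,ya)],1))
def st():
    o=arm.get_obs();print("t",round(o["time_s"],2),"pos",o["eef_pos"].round(4),"w",round(o["gripper_width"],4),"F",np.round(o["wrist_force"],1));print("R\n",rot(o).as_matrix().round(3));print("q",o["qpos"].round(2))
E
python3 - <<'E'
from h import *
a=cv2.imread("pics/top0.png");b=cv2.imread("pics/scene0.png")
crop(a,"t1",(150,115,310,225),5);crop(a,"t2",(165,180,325,290),5);crop(b,"s1",(140,145,340,285),4)
st()
E
```

```text
t 0.1 pos [0.243  0.4932 0.2528] w 0.0854 F [ 0.1  0.9 -0.5]
R
 [[-0.001  0.442  0.897]
 [-0.001  0.897 -0.442]
 [-1.    -0.001 -0.   ]]
q [ 0.9   0.38  1.3  -0.    1.46 -0.22]
```

View pics/t1.png

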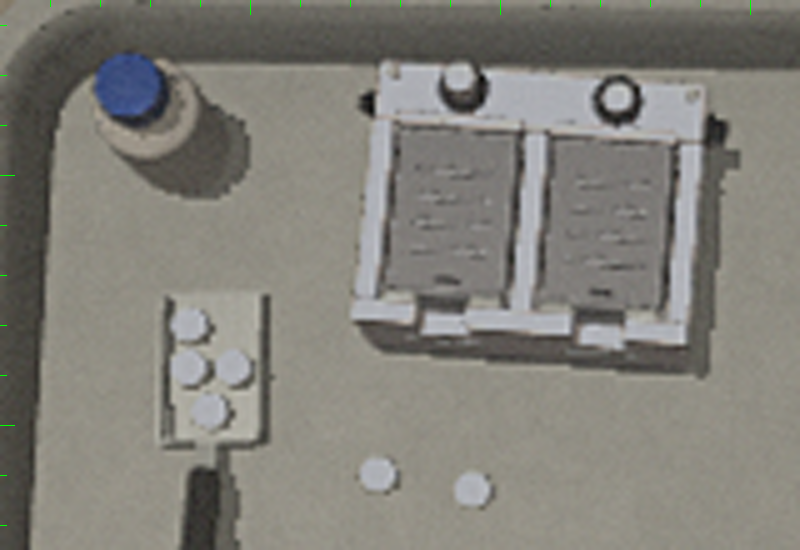

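View pics/t2.png

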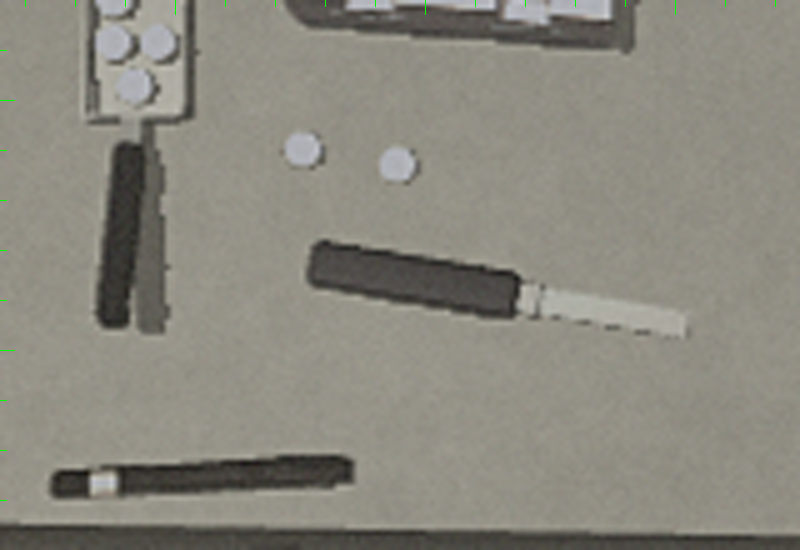

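View pics/s1.png

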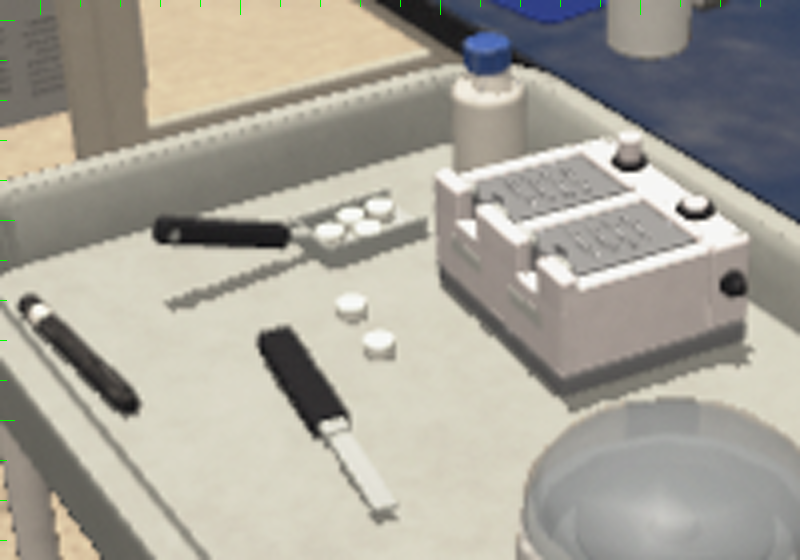

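Left pin (crop ≈(462,78) top view) stands up → left chamber. 4 tablets on shovel, 2 on cart. I fit poses.

```bash
cat > fit.py <<'E'
from h import *
from scipy.optimize import least_squares
def fit(obs,x0,verbose=1):
    # obs: list (cam,u,v,local xyz)
    def res(p):
        c,s=np.cos(p[2]),np.sin(p[2]);out=[]
        for n,u,v,L in obs:
            X=[p[0]+c*L[0]-s*L[1],p[1]+s*L[0]+c*L[1],L[2]]
            out+=list(proj(n,X)[0]-[u,v])
        return out
    r=least_squares(res,x0,loss="soft_l1")
    if verbose: print(r.x.round(4)); print(np.array(res(r.x)).reshape(-1,2).round(1).tolist())
    return r.x
def T(X,Y): return 150+(X+.5)/5-.5,115+(Y+.5)/5-.5
def T2(X,Y): return 165+(X+.5)/5-.5,180+(Y+.5)/5-.5
def S(X,Y): return 140+(X+.5)/4-.5,145+(Y+.5)/4-.5
E
python3 - <<'E'
from fit import *
for n in("top","scene"):
    k,R,t=K(n);print(n,(-R.T@t).round(3),k[0,0].round(1))
N=[("top",*T(380,62),(.062,.075,.07)),("top",*T(706,86),(.062,-.075,.07)),("top",*T(352,320),(-.06,.075,.076)),("top",*T(685,343),(-.06,-.075,.076)),
("top",*T(445,335),(-.06,.035,.056)),("top",*T(602,348),(-.06,-.035,.056)),("top",*T(462,75),(.0505,.035,.089)),("top",*T(619,97),(.0505,-.035,.077)),
("scene",*S(437,175),(-.06,.075,.076)),("scene",*S(565,282),(-.06,-.075,.076)),("scene",*S(747,238),(.062,-.075,.07)),("scene",*S(629,137),(.0505,.035,.089)),("scene",*S(695,204),(.0505,-.035,.077))]
fit(N,[.55,0,0])
B=[("top",*T2(310,265),(-.05,0,.01)),("top",*T2(520,295),(.05,0,.01)),("top",*T2(687,325),(.13,0,.007)),("scene",*S(275,337),(-.05,0,.01)),("scene",*S(335,425),(.05,0,.01)),("scene",*S(385,512),(.13,0,.007))]
fit(B,[.4,0,-1.7])
Sh=[("top",*T(163,296),(.0375,.024,.012)),("top",*T(268,296),(.0375,-.024,.012)),("top",*T(160,445),(-.0375,.024,.015)),("top",*T(268,442),(-.0375,-.024,.015)),("top",*T2(130,142),(-.0547,0,.019+.007)),("top",*T2(112,326),(-.139,0,.049+.008)),
("scene",*S(425,226),(.0375,-.024,.008)),("scene",*S(157,228),(-.139,0,.049)),("scene",*S(292,235),(-.0547,0,.019)),("scene",*S(390,190),(.0375,.024,.015))]
fit(Sh,[.5,.2,0])
for a in [(378,475),(472,490)]: print("tab top",ray("top",*T(*a),.010))
for a in [(351,301),(380,340)]: print("tab sc",ray("scene",*S(*a),.010))
for a in [(190,324),(190,368),(234,368),(210,411)]: print("sh tab",ray("top",*T(*a),.013))
for a in [(130,86)]: print("bottle cap",ray("top",*T(*a),.101))
for a in [(50,485),(352,470)]: print("marker",ray("top",*T2(*a),.007))
print("tray floor edge",ray("top",*T(250,66),0),ray("top",*T(40,450),0),ray("top",*T2(400,525),0),"rim?",ray("top",250,112,.1))
E
```

```text
top [ 0.372 -0.019  0.921] 389.5
scene [ 0.056 -0.734  0.578] 474.2
[ 0.6047  0.0473 -0.065 ]
[[-0.2, -0.2], [0.4, -0.1], [-0.4, 0.1], [0.5, 0.7], [-0.0, 0.3], [-0.6, 0.1], [-0.4, 0.6], [-0.3, 0.3], [-0.4, -0.6], [0.1, 0.5], [2.1, -0.2], [0.8, -0.2], [0.8, -0.5]]
[ 0.428   0.0671 -1.7207]
[[-0.1, -0.1], [0.0, 0.9], [0.4, 0.5], [0.1, -1.0], [-0.2, -0.5], [0.9, -0.2]]
[0.5401 0.2011 0.0371]
[[0.2, -1.1], [-0.7, -1.6], [0.1, -0.0], [-1.1, 0.1], [0.1, 2.0], [0.1, 1.2], [2.6, -0.0], [-0.2, 1.5], [-1.2, 0.7], [1.2, -0.5]]
tab top [0.48946344 0.12147052 0.01      ]
tab top [0.48292018 0.07685592 0.01      ]
tab sc [0.48844852 0.12383452 0.01      ]
tab sc [0.48136521 0.07658496 0.01      ]
sh tab [0.56036905 0.21306415 0.013     ]
sh tab [0.53909028 0.2120557  0.013     ]
sh tab [0.53936086 0.19114522 0.013     ]
sh tab [0.51854879 0.20160023 0.013     ]
bottle cap [0.64794455 0.22189439 0.101     ]
marker [0.33188682 0.23387497 0.007     ]
marker [0.34072558 0.09412903 0.007     ]
tray floor edge [0.6927812  0.19295331 0.        ] [0.50066559 0.2853986  0.        ] [0.31559831 0.07189572 0.        ] rim? [0.69550129 0.06026659 0.1       ]
```

Fit residuals are under 1 px for neutraliser and blade (neutraliser 0.605, 0.047, yaw −0.065; blade 0.428, 0.067, yaw −1.72). First move: towards hovering over the blade handle.

```bash
cat >> h.py <<'E'
def yawtool(j): return tool([0,0,-1],[np.cos(j),np.sin(j),0])
def show(*targets):
    st()
    for P,Rg in targets: d,w=plan(P,Rg); print("row",d.tolist(),w.tolist())
NP=np.array([.6047,.0473,0]);NY=-.065
def N2W(p): 
    return NP+Rn.from_euler("z",NY).apply(p)
E
python3 - <<'E'
from h import *
show(([.42,.07,.2],yawtool(.2)))
E
```

```text
t 0.1 pos [0.243  0.4932 0.2528] w 0.0854 F [ 0.1  0.9 -0.5]
R
 [[-0.001  0.442  0.897]
 [-0.001  0.897 -0.442]
 [-1.    -0.001 -0.   ]]
q [ 0.9   0.38  1.3  -0.    1.46 -0.22]
row [0.1061, -0.6026, 0.6917] [0.8718, 0.0003, 0.0012]
```

{"name": "drive_tool", "arguments": {"commands": [[0.0,0.106,-0.6026,0.6917,0.8718,0,0],[0.0,0.106,-0.6026,0.6917,0.8718,0,0],[0.0,0.106,-0.6026,0.6917,0.8718,0,0],[0.0,0.106,-0.6026,0.6917,0.8718,0,0],[0.0,0.106,-0.6026,0.6917,0.8718,0,0],[0.0,0.106,-0.6026,0.6917,0.8718,0,0],[0.0,0.106,-0.6026,0.6917,0.8718,0,0],[0.0,0.106,-0.6026,0.6917,0.8718,0,0],[0.0,0.106,-0.6026,0.6917,0.8718,0,0],[0.0,0.106,-0.6026,0.6917,0.8718,0,0]], "squeeze": 60}}

```text
time_s: 1.35
eef_pos: [0.4197, 0.0709, 0.2003]
eef_rot: [-2.361, 1.57, 2.552]
wrist_force: [0.3, 0.1, -0.2]
gripper_width: 0.0428
```

```bash
python3 - <<'E'
from h import *
print(arm.finger_overhang)
show(([.428,.0671,.06],yawtool(-.150)))
E
```

```text
0.022
t 1.35 pos [0.4197 0.0709 0.2003] w 0.0428 F [ 0.3  0.1 -0.2]
R
 [[-0.     0.98   0.199]
 [ 0.     0.199 -0.98 ]
 [-1.    -0.    -0.   ]]
q [-0.11  0.22  1.71  0.    1.22 -0.31]
row [0.2806, 0.0148, 0.0109] [0.3347, -0.0003, 0.0004]
```

{"name": "drive_tool", "arguments": {"commands": [[0.0,0.2806,0.0148,0.0109,0.3347,0,0],[0.0,0.2806,0.0148,0.0109,0.3347,0,0],[0.0,0.2806,0.0148,0.0109,0.3347,0,0],[0.0,0.2806,0.0148,0.0109,0.3347,0,0],[0.0,0.2806,0.0148,0.0109,0.3347,0,0]]}}

```text
time_s: 1.98
eef_pos: [0.4288, 0.067, 0.061]
eef_rot: [1.617, 1.569, -0.103]
wrist_force: [0.4, 0.5, 0.1]
gripper_width: 0.0426
```

```bash
python3 - <<'E'
from h import *
show(([.428,.0671,.0245],yawtool(-.150)))
pic("scene","s2",(140,145,340,285),4);pic("top","t3",(165,115,325,235),5)
E
```

```text
t 1.98 pos [0.4288 0.067  0.061 ] w 0.0426 F [0.4 0.5 0.1]
R
 [[ 0.002  0.989 -0.149]
 [-0.    -0.149 -0.989]
 [-1.     0.002 -0.   ]]
q [-0.12  0.45  1.88  0.    0.81  0.03]
row [0.073, -0.0018, -0.0] [0.0009, -0.0001, -0.0017]
```

View pics/s2.png

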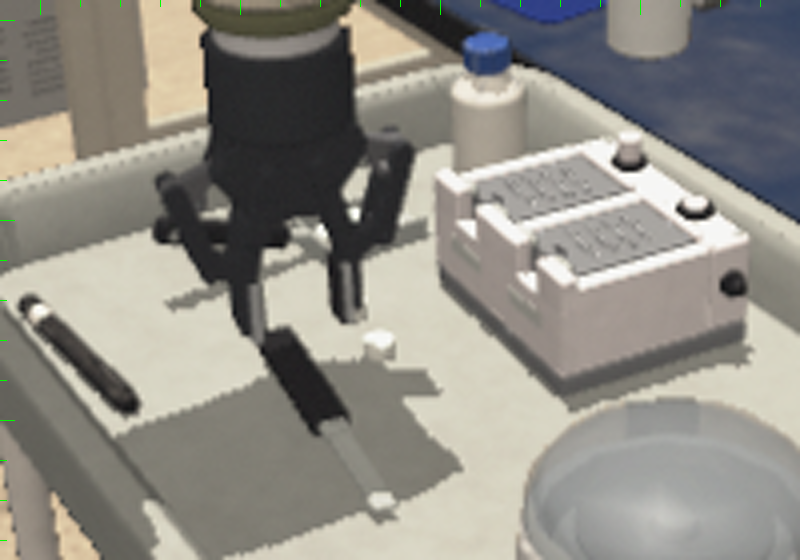

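Fingers straddle the handle. Descend and close.

{"name": "drive_tool", "arguments": {"commands": [[0.0,0.04,-0.0018,0,0,0,0],[0.0,0.073,-0.0018,0,0,0,0],[0.0,0.074,-0.0018,0,0,0,0],[1.0,0.074,-0.0018,0,0,0,0],[1.0,0.074,-0.0018,0,0,0,0],[1.0,0.074,-0.0018,0,0,0,0],[1.0,0.074,-0.0018,0,0,0,0]], "squeeze": 100}}

```text
time_s: 2.95
eef_pos: [0.428, 0.0665, 0.0243]
eef_rot: [1.603, 1.569, -0.118]
wrist_force: [-1.6, -0.5, 8.2]
gripper_width: 0.0189
```

```bash
python3 - <<'E'
from h import *
# handle dir yaw = jaw -pi/2 ; target: handle yaw NY -> jaw NY+pi/2
show(([.428,.0671,.1],yawtool(-.150)))
E
```

```text
t 2.95 pos [0.428  0.0665 0.0243] w 0.0189 F [-1.6 -0.5  8.2]
R
 [[ 0.002  0.989 -0.15 ]
 [-0.    -0.15  -0.989]
 [-1.     0.002 -0.   ]]
q [-0.12  0.53  1.92  0.    0.7   0.03]
row [-0.1514, 0.0001, -0.0012] [-0.0003, -0.0001, -0.002]
```

```bash
python3 - <<'E'
from h import *
show(([.40,.08,.16],yawtool(.7)))
E
```

```text
t 2.95 pos [0.428  0.0665 0.0243] w 0.0189 F [-1.6 -0.5  8.2]
R
 [[ 0.002  0.989 -0.15 ]
 [-0.    -0.15  -0.989]
 [-1.     0.002 -0.   ]]
q [-0.12  0.53  1.92  0.    0.7   0.03]
row [-0.2715, -0.0589, -0.0183] [-0.812, 0.0008, -0.0019]
```

{"name": "drive_tool", "arguments": {"commands": [[1.0,-0.08,0,0,0,0,0],[1.0,-0.16,0,0,0,0,0],[1.0,-0.2715,-0.0589,-0.0183,-0.15,0,0],[1.0,-0.2715,-0.0589,-0.0183,-0.3,0,0],[1.0,-0.2715,-0.0589,-0.0183,-0.45,0,0],[1.0,-0.2715,-0.0589,-0.0183,-0.6,0,0],[1.0,-0.2715,-0.0589,-0.0183,-0.75,0,0],[1.0,-0.2715,-0.0589,-0.0183,-0.812,0,0],[1.0,-0.2715,-0.0589,-0.0183,-0.812,0,0]]}}

```text
time_s: 4.08
eef_pos: [0.3997, 0.08, 0.1593]
eef_rot: [0.797, 1.57, -0.074]
wrist_force: [0.1, -1.2, -1.2]
gripper_width: 0.0193
```

```bash
python3 - <<'E'
from h import *
show((N2W([-.225,.035,.12]),yawtool(NY+np.pi/2)))
E
```

```text
t 4.08 pos [0.3997 0.08   0.1593] w 0.0193 F [ 0.1 -1.2 -1.2]
R
 [[ 0.001  0.765  0.644]
 [-0.     0.644 -0.765]
 [-1.     0.001  0.001]]
q [-0.09  0.24  1.82  0.    1.08 -0.79]
row [0.0787, -0.0048, -0.0481] [-0.7703, 0.0008, -0.0003]
```

{"name": "drive_tool", "arguments": {"commands": [[1.0,0,-0.0048,-0.0481,-0.17,0,0],[1.0,0,-0.0048,-0.0481,-0.34,0,0],[1.0,0,-0.0048,-0.0481,-0.5,0,0],[1.0,0,-0.0048,-0.0481,-0.65,0,0],[1.0,0.04,-0.0048,-0.0481,-0.77,0,0],[1.0,0.0787,-0.0048,-0.0481,-0.77,0,0],[1.0,0.0787,-0.0048,-0.0481,-0.77,0,0]]}}

```text
time_s: 4.95
eef_pos: [0.382, 0.0968, 0.119]
eef_rot: [-3.132, 1.569, 3.086]
wrist_force: [0.2, -0.2, -0.6]
gripper_width: 0.0189
```

```bash
python3 - <<'E'
from h import *
o=arm.get_obs();R=rot(o)
tip=o["eef_pos"]+R.apply([.0173,0,0])+R.apply([0,0,.13])
print("pred tip",tip, R.apply([0,0,1]))
pic("scene","s3",(140,145,340,285),4,[tip]);pic("top","t3",(170,115,310,225),5,[tip])
st()
E
```

```text
pred tip [0.51165995 0.0882462  0.10148063] [ 0.99782049 -0.06595459 -0.00206625]
t 5.05 pos [0.3828 0.0968 0.1201] w 0.0191 F [ 0.7  0.9 -1.1]
R
 [[ 0.001  0.065  0.998]
 [-0.     0.998 -0.065]
 [-1.     0.     0.001]]
q [-0.05  0.29  1.91  0.    0.94 -1.56]
```

View pics/s3.png

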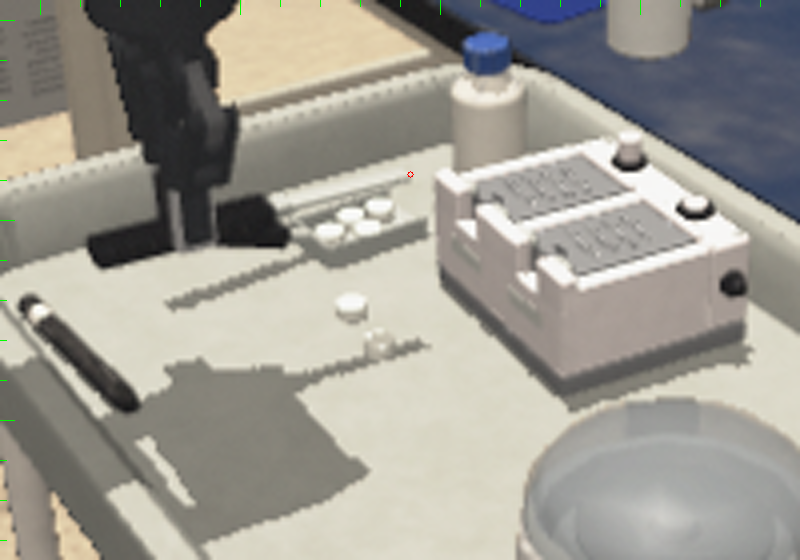

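View pics/t3.png

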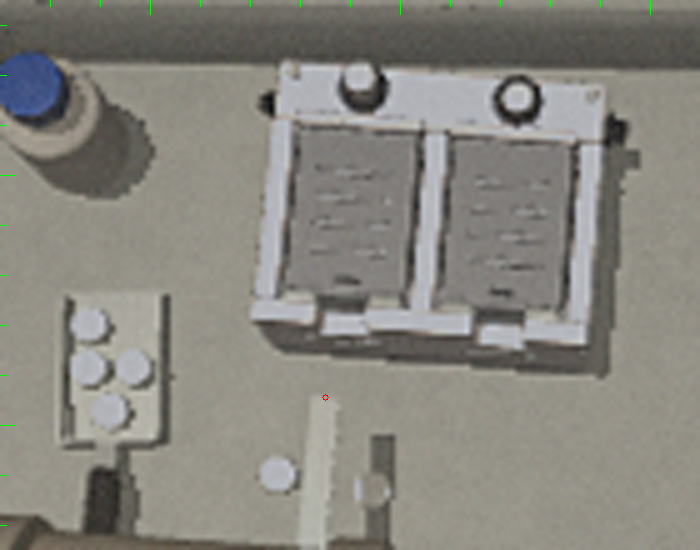

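```bash
cat >> h.py <<'E'
def tri(u1,u2):
    A=[];b=[]
    for n,(u,v) in (("top",u1),("scene",u2)):
        k,R,t=K(n);P=k@np.c_[R,t]
        A+=[u*P[2]-P[0],v*P[2]-P[1]]
    A=np.array(A);return np.linalg.lstsq(A[:,:3],-A[:,3],rcond=None)[0]
E
python3 - <<'E'
from h import *
Tq=lambda X,Y:(170+(X+.5)/5-.5,115+(Y+.5)/5-.5)
Sq=lambda X,Y:(140+(X+.5)/4-.5,145+(Y+.5)/4-.5)
print(tri(Tq(323,397),Sq(409,182)), proj("scene",[[.5117,.0882,.0985],[.46,.0917,.1015],[.46,.0917,.0985]]))
Rz=arm.get_obs()
o=Rz;R=rot(o);c=o["eef_pos"]
# predicted pts with pitch options along blade, in scene crop coordinates
for dz in(0,-.003,-.005):
  for s in(.05,.09,.13):
    P=c+R.apply([.0173,0,0])+np.array([.998*s,-.065*s,dz*(s/.13)]);u,v=proj("scene",P)[0];print(dz,s,((u+.5-140)*4).round(),((v+.5-145)*4).round())
E
```

```text
[0.51228478 0.09012412 0.09582073] [[242.11308279 189.43439105]
 [220.64608601 193.7025149 ]
 [220.73088993 194.92535386]]
0 0.05 278.0 207.0
0 0.09 346.0 189.0
0 0.13 411.0 172.0
-0.003 0.05 278.0 209.0
-0.003 0.09 346.0 193.0
-0.003 0.13 412.0 177.0
-0.005 0.05 278.0 210.0
-0.005 0.09 346.0 195.0
-0.005 0.13 412.0 180.0
```

```bash
cat > pry.py <<'E'
from h import *
def load(): return np.load("tip.npy"),np.load("tipR.npy")  # tip offset in tool, rotation tool->blade frame
def target(xn,zn,pitch=0,yn=.035):
    """TCP pose so tip at neutraliser (xn,yn,zn) with blade nose-up by pitch"""
    off,B=load()
    Rb=Rn.from_euler("z",NY)*Rn.from_euler("y",-pitch) # blade frame: x ahead z up
    Rt=Rb*Rn.from_matrix(B).inv()
    return N2W([xn,yn,zn])-Rt.apply(off),Rt
E
python3 - <<'E'
from h import *
o=arm.get_obs();R=rot(o)
tip=np.array([.5118,.0893,.0960])
Rb=Rn.from_euler("z",NY)*Rn.from_euler("y",.042)
np.save("tip.npy",R.inv().apply(tip-o["eef_pos"]));np.save("tipR.npy",(R.inv()*Rb).as_matrix())
import pry;print(pry.load()[0]);show(pry.target(-.08,.0595))
E
```

```text
[0.02415218 0.00094698 0.12922188]
t 5.05 pos [0.3828 0.0968 0.1201] w 0.0191 F [ 0.7  0.9 -1.1]
R
 [[ 0.001  0.065  0.998]
 [-0.     0.998 -0.065]
 [-1.     0.     0.001]]
q [-0.05  0.29  1.91  0.    0.94 -1.56]
row [0.0839, -0.0017, 0.029] [-0.0, -0.0401, 0.0]
```

{"name": "drive_tool", "arguments": {"commands": [[1.0,0.04,-0.0017,0.015,0,-0.04,0],[1.0,0.0839,-0.0017,0.029,0,-0.04,0],[1.0,0.0839,-0.0017,0.029,0,-0.04,0],[1.0,0.0839,-0.0017,0.029,0,-0.04,0]], "squeeze": 120}}

```text
time_s: 5.55
eef_pos: [0.3972, 0.095, 0.0784]
eef_rot: [0.0, 1.528, -0.064]
wrist_force: [-0.5, -0.9, -1.3]
gripper_width: 0.0186
```

```bash
python3 - <<'E'
from pry import *
o=arm.get_obs();R=rot(o);off,B=load()
tip=o["eef_pos"]+R.apply(off);Rb=R*Rn.from_matrix(B)
pts=[tip,tip-Rb.apply([.04,0,0]),tip-Rb.apply([.08,0,0]),N2W([-.06,.035,.056])]
print((tip-NP), Rb.as_euler("xyz"))
pic("scene","s4",(180,160,300,240),6,pts);pic("top","t4",(200,150,280,210),10,pts)
st()
E
```

```text
[-0.07755431  0.04024523  0.05986446] [-1.55566340e-05 -3.96155800e-04 -6.43635347e-02]
t 5.65 pos [0.3972 0.095  0.0784] w 0.0184 F [-0.9  0.3 -1. ]
R
 [[ 0.043  0.065  0.997]
 [-0.003  0.998 -0.064]
 [-0.999  0.     0.044]]
q [-0.06  0.38  1.95 -0.    0.77 -1.56]
```

View pics/s4.png

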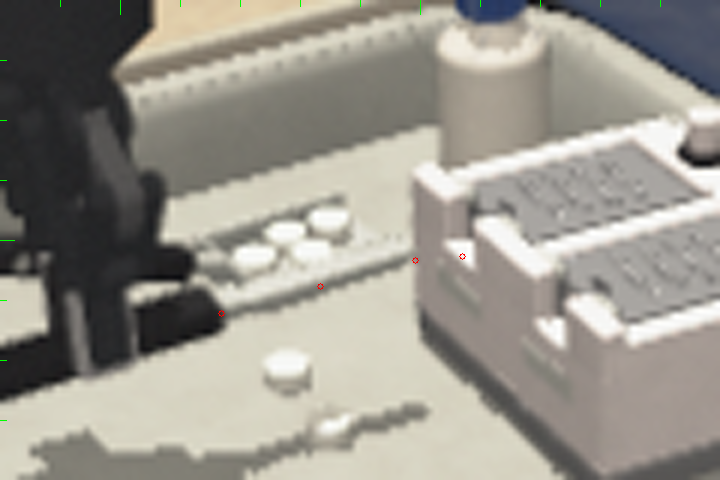

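View pics/t4.png

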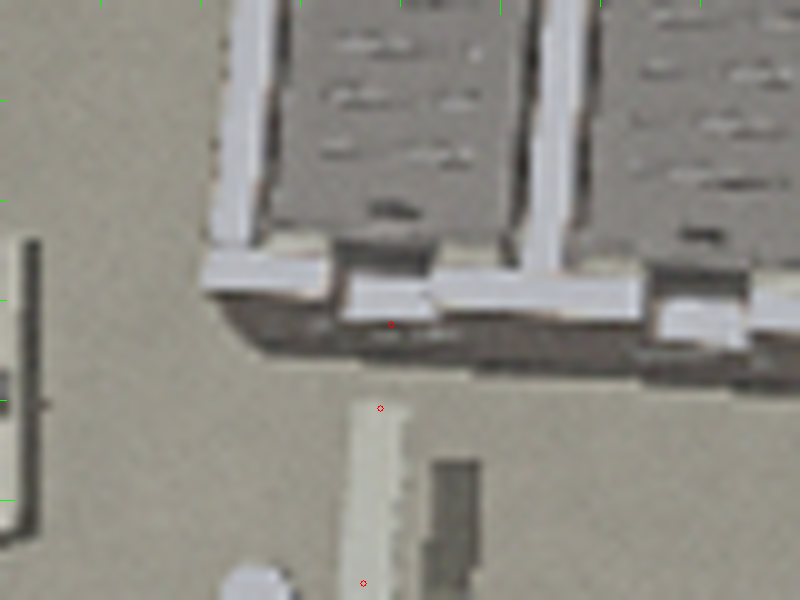

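Blade tip (top crop ≈(378,405)) heads into the notch (345–438), level to within a pixel. Insert.

```bash
python3 - <<'E'
from pry import *
show(*[pry_t for pry_t in (target(-.06,.0597,0,.0338),target(-.045,.0597,0,.0338),target(-.018,.0597,0,.0338))])
E
```

```text
t 5.65 pos [0.3972 0.095  0.0784] w 0.0184 F [-0.9  0.3 -1. ]
R
 [[ 0.043  0.065  0.997]
 [-0.003  0.998 -0.064]
 [-0.999  0.     0.044]]
q [-0.06  0.38  1.95 -0.    0.77 -1.56]
row [0.0019, -0.0025, 0.04] [0.0008, 0.0008, -0.0]
row [0.0033, -0.0025, 0.07] [0.0008, 0.0008, -0.0]
row [0.0056, -0.0026, 0.1239] [0.0008, 0.0008, -0.0]
```

{"name": "drive_tool", "arguments": {"commands": [[1.0,0.001,-0.0025,0.02,0,0,0],[1.0,0.0019,-0.0025,0.04,0,0,0],[1.0,0.0026,-0.0025,0.055,0,0,0],[1.0,0.0033,-0.0025,0.07,0,0,0],[1.0,0.0033,-0.0025,0.07,0,0,0]]}}

```text
time_s: 6.28
eef_pos: [0.4321, 0.0915, 0.0771]
eef_rot: [-0.0, 1.529, -0.065]
wrist_force: [-0.7, -0.2, -1.7]
gripper_width: 0.018
```

```bash
python3 - <<'E'
from pry import *
show(target(-.02,.0597,0,.0338))
o=arm.get_obs();R=rot(o);off,B=load()
tip=o["eef_pos"]+R.apply(off);Rb=R*Rn.from_matrix(B)
pts=[tip,tip-Rb.apply([.04,0,0]),N2W([-.06,.035,.056])]
pic("scene","s5",(180,160,300,240),6,pts);pic("top","t5",(200,150,280,210),10,pts)
E
```

```text
t 6.28 pos [0.4321 0.0915 0.0771] w 0.018 F [-0.7 -0.2 -1.7]
R
 [[ 0.042  0.065  0.997]
 [-0.003  0.998 -0.065]
 [-0.999 -0.     0.042]]
q [-0.06  0.42  1.87 -0.    0.81 -1.57]
row [-0.0003, 0.0001, 0.0499] [0.0007, -0.001, 0.0]
```

View pics/s5.png

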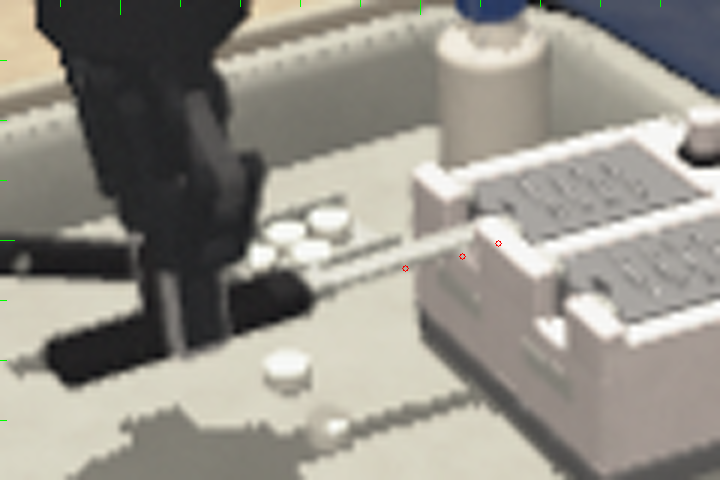

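View pics/t5.png

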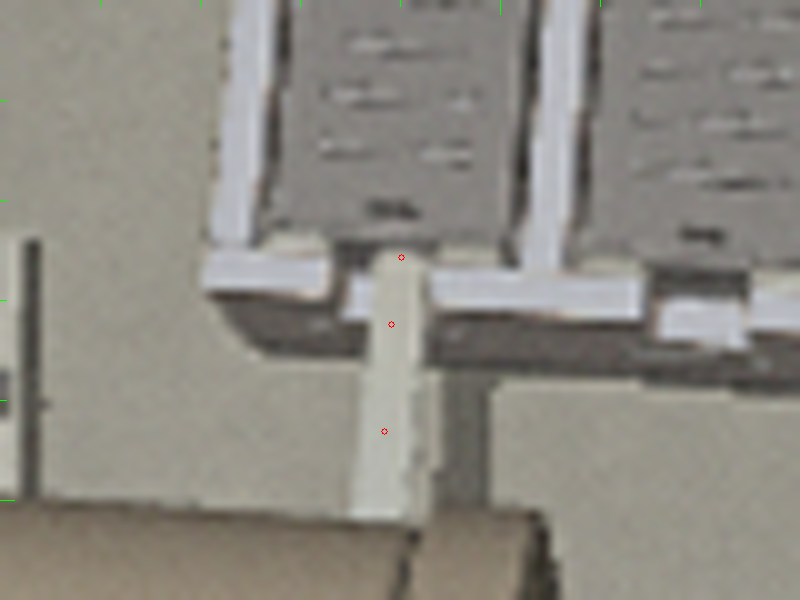

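```bash
cat > bl.py <<'E'
from pry import *
def draw(name,dzs=(0,.003),n="scene",box=(225,180,275,220),s=16):
    o=arm.get_obs();R=rot(o);off,B=load();Rb=R*Rn.from_matrix(B)
    im=np.load(f"pics/last_{n}.npy");x0,y0,x1,y1=box
    out=cv2.resize(im[y0:y1,x0:x1],None,fx=s,fy=s,interpolation=cv2.INTER_NEAREST)
    for dz,col in zip(dzs,((0,0,255),(0,255,0),(255,0,0))):
        tip=o["eef_pos"]+R.apply(off)+[0,0,dz]
        for yy,zz in((.006,.0015),(-.006,.0015),(-.006,-.0015)):
            P=[tip+Rb.apply([-a,yy,zz]) for a in(0,.08)]
            q=((proj(n,P)+.5-[x0,y0])*s).astype(int)
            cv2.line(out,tuple(map(int,q[0])),tuple(map(int,q[1])),col,1)
    cv2.imwrite(f"pics/{name}.png",out)
E
python3 -c "
from bl import *
draw('b1')"
```

```text
(no output)
```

View pics/b1.png

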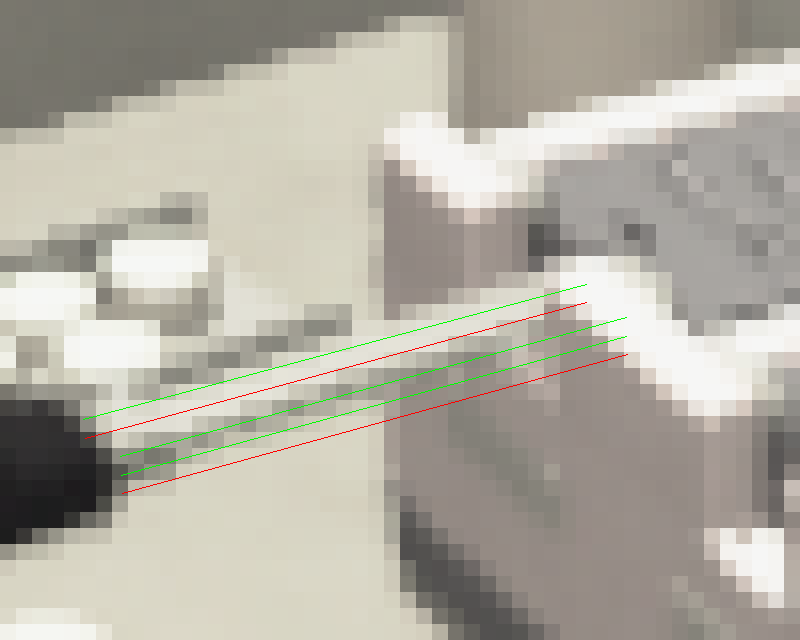

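The edge model (green = +3 mm) matches the blade better, so the blade sits about 3 mm high. I'll lower it in small steps until it touches the sill.

{"name": "drive_tool", "arguments": {"commands": [[1.0,0.002,0,0,0,0,0],[1.0,0.004,0,0,0,0,0],[1.0,0.006,0,0,0,0,0],[1.0,0.006,0,0,0,0,0]]}}

```text
time_s: 6.88
eef_pos: [0.4319, 0.0915, 0.0742]
eef_rot: [-0.001, 1.529, -0.065]
wrist_force: [0.0, -0.5, -0.0]
gripper_width: 0.0184
```

{"name": "drive_tool", "arguments": {"commands": [[1.0,0.002,0,0,0,0,0],[1.0,0.002,0,0,0,0,0]]}}

```text
time_s: 7.12
eef_pos: [0.432, 0.0915, 0.0732]
eef_rot: [0.0, 1.529, -0.064]
wrist_force: [0.1, -0.3, -0.3]
gripper_width: 0.0181
```

{"name": "drive_tool", "arguments": {"commands": [[1.0,0.002,0,0,0,0,0],[1.0,0.002,0,0,0,0,0]]}}

```text
time_s: 7.38
eef_pos: [0.432, 0.0915, 0.0722]
eef_rot: [0.0, 1.529, -0.064]
wrist_force: [1.3, 0.2, -1.0]
gripper_width: 0.0186
```

{"name": "drive_tool", "arguments": {"commands": [[1.0,0.002,0,0,0,0,0],[1.0,0.002,0,0,0,0,0]]}}

```text
time_s: 7.62
eef_pos: [0.432, 0.0915, 0.0712]
eef_rot: [-0.0, 1.529, -0.065]
wrist_force: [0.3, 0.5, -1.5]
gripper_width: 0.0184
```

```bash
python3 -c "
from bl import *
st()
pic('scene','s6',(180,160,300,240),6)
draw('b2',(0,.003))"
```

```text
t 7.62 pos [0.432  0.0915 0.0712] w 0.0184 F [ 0.3  0.5 -1.5]
R
 [[ 0.042  0.065  0.997]
 [-0.003  0.998 -0.065]
 [-0.999 -0.     0.042]]
q [-0.06  0.43  1.87 -0.    0.79 -1.57]
```

View pics/b2.png

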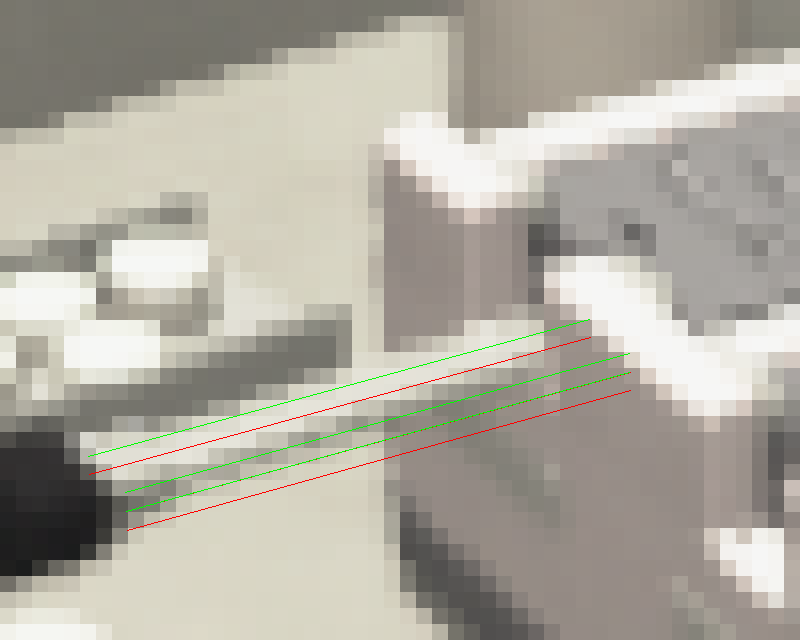

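{"name": "drive_tool", "arguments": {"commands": [[1.0,0.002,0,0,0,0,0],[1.0,0.002,0,0,0,0,0]]}}

```text
time_s: 7.92
eef_pos: [0.4321, 0.0915, 0.0702]
eef_rot: [-0.001, 1.529, -0.065]
wrist_force: [-0.6, -0.3, -0.8]
gripper_width: 0.0184
```

{"name": "drive_tool", "arguments": {"commands": [[1.0,0.002,0,0,0,0,0],[1.0,0.002,0,0,0,0,0]]}}

```text
time_s: 8.18
eef_pos: [0.4322, 0.0915, 0.0693]
eef_rot: [-0.0, 1.529, -0.065]
wrist_force: [-0.0, 0.2, -0.3]
gripper_width: 0.0182
```

```bash
python3 -c "
from bl import *
print(arm.get_obs()['ft_torque'])
pic('scene','s6',(180,160,300,240),6)
draw('b3',(0,.003))"
```

```text
[ 0.00512457 -0.09052942  0.00816066]
```

View pics/b3.png

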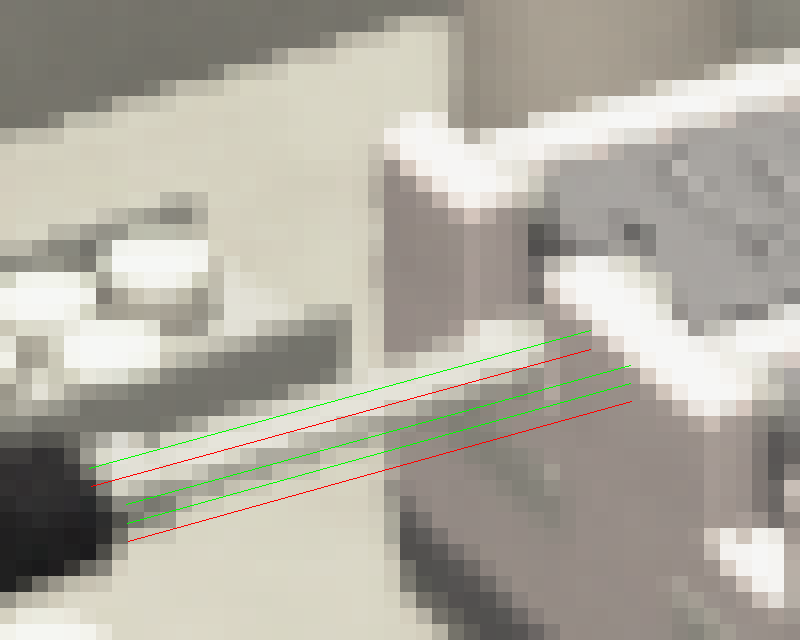

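Contact found: blade rests on the sill now (tip pixels stayed while handle went down). Raise 1 mm and slide in 27 mm.

{"name": "drive_tool", "arguments": {"commands": [[1.0,-0.002,0,0,0,0,0],[1.0,-0.0015,0,0.012,0,0,0],[1.0,-0.001,0,0.024,0,0,0],[1.0,-0.0005,0,0.036,0,0,0],[1.0,0,0,0.048,0,0,0],[1.0,0,0,0.054,0,0,0],[1.0,0,0,0.054,0,0,0]]}}

```text
time_s: 9.1
eef_pos: [0.4596, 0.0897, 0.0705]
eef_rot: [-0.0, 1.528, -0.065]
wrist_force: [1.2, 0.3, 0.0]
gripper_width: 0.0185
```

```bash
python3 -c "
from bl import *
st()
pic('scene','s7',(180,160,300,240),6);pic('top','t7',(200,150,280,210),10)
draw('b4',(0,.003))"
```

```text
t 9.1 pos [0.4596 0.0897 0.0705] w 0.0185 F [1.2 0.3 0. ]
R
 [[ 0.043  0.065  0.997]
 [-0.003  0.998 -0.064]
 [-0.999 -0.     0.043]]
q [-0.06  0.46  1.8  -0.    0.83 -1.57]
```

View pics/b4.png

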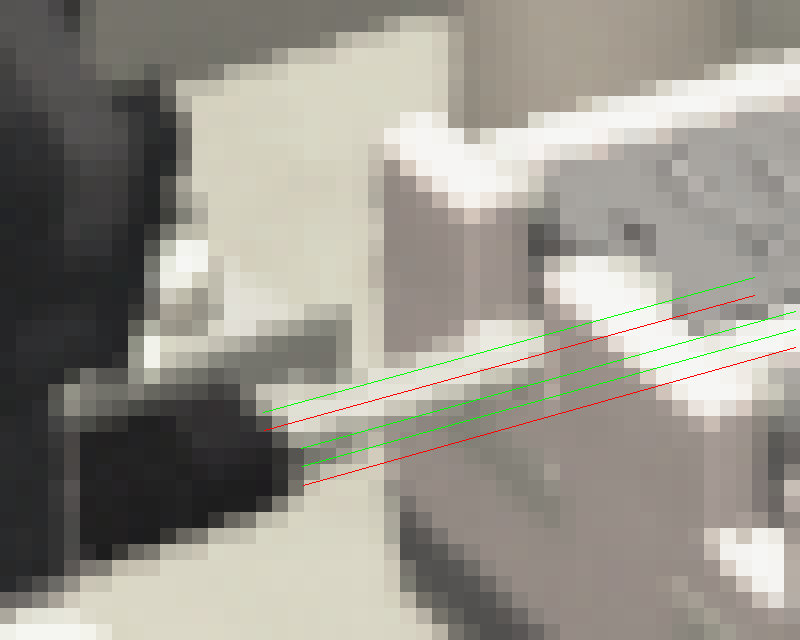

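View pics/t7.png

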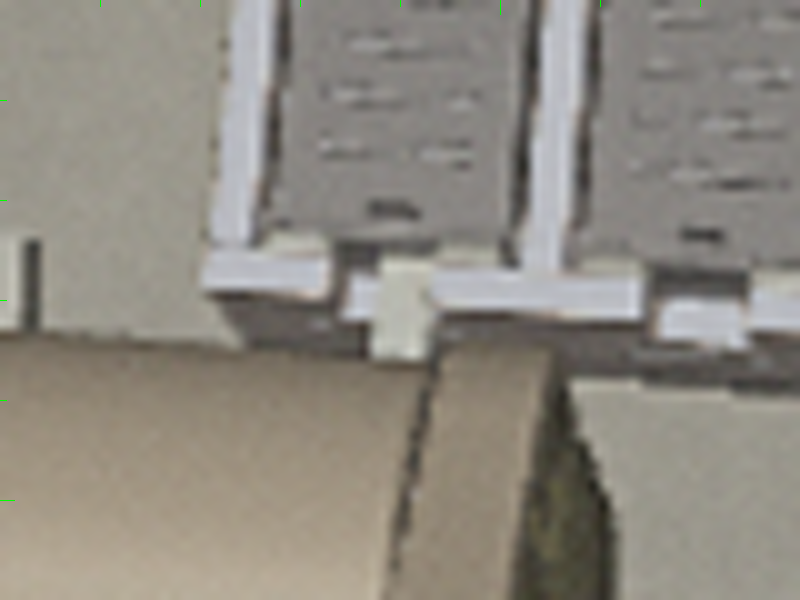

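```bash
cat > lev.py <<'E'
from h import *
def rows(ths,piv):
    o=arm.get_obs();R=rot(o);p=N2W(piv)
    ax=Rn.from_euler("z",NY).apply([0,1,0])
    for th in ths:
        Q=Rn.from_rotvec(-th*ax)
        P=p+Q.apply(o["eef_pos"]-p);Rt=Q*R
        d=R.inv().apply(P-o["eef_pos"])/.5;w=(R.inv()*Rt).as_rotvec()/np.radians(60)
        print([round(float(v),4) for v in [*d,*w]],P.round(3))
E
python3 -c "
from lev import *
rows([.04,.08,.12,.16,.2,.24,.28,.32],[-.06,.035,.056])"
```

```text
[0.007, 0.0, -0.0013, -0.0, -0.0382, -0.0] [0.459 0.09  0.067]
[0.014, 0.0, -0.0024, -0.0, -0.0764, -0.0] [0.459 0.09  0.064]
[0.0211, 0.0, -0.0031, -0.0, -0.1146, -0.0] [0.458 0.09  0.06 ]
[0.0282, 0.0, -0.0036, -0.0, -0.1528, -0.0001] [0.458 0.09  0.056]
[0.0353, 0.0, -0.0038, -0.0, -0.191, -0.0001] [0.458 0.09  0.053]
[0.0424, 0.0, -0.0037, -0.0, -0.2292, -0.0001] [0.458 0.09  0.049]
[0.0495, 0.0, -0.0034, -0.0, -0.2674, -0.0001] [0.459 0.09  0.046]
[0.0566, 0.0, -0.0027, -0.0, -0.3056, -0.0001] [0.459 0.09  0.042]
```

{"name": "drive_tool", "arguments": {"commands": [[1.0,0.0,0.0025,0,0,0,0],[1.0,0.007,0.0025,-0.0013,0,-0.0382,0],[1.0,0.014,0.0025,-0.0024,0,-0.0764,0],[1.0,0.0211,0.0025,-0.0031,0,-0.1146,0],[1.0,0.0282,0.0025,-0.0036,0,-0.1528,0],[1.0,0.0353,0.0025,-0.0038,0,-0.191,0],[1.0,0.0353,0.0025,-0.0038,0,-0.191,0]]}}

```text
time_s: 10.07
eef_pos: [0.4573, 0.0912, 0.0525]
eef_rot: [0.0, 1.331, -0.064]
wrist_force: [-1.4, -0.1, 1.0]
gripper_width: 0.0187
```

```bash
python3 -c "
from bl import *
st()
pic('scene','s8',(180,160,300,240),6);pic('top','t8',(200,150,280,210),10)"
```

```text
t 10.07 pos [0.4573 0.0912 0.0525] w 0.0187 F [-1.4 -0.1  1. ]
R
 [[ 0.237  0.064  0.969]
 [-0.015  0.998 -0.063]
 [-0.971  0.     0.238]]
q [-0.06  0.46  1.95 -0.    0.49 -1.56]
```

View pics/s8.png

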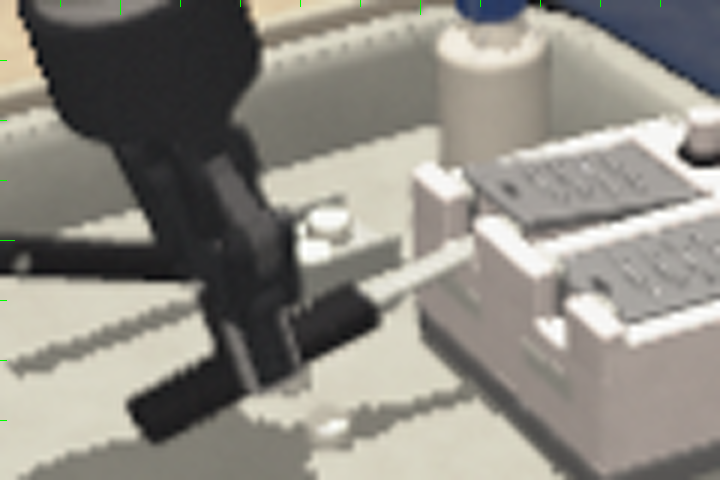

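The cover front has risen. A bit more tilt to be sure it is past the catch.

{"name": "drive_tool", "arguments": {"commands": [[1.0,0.007,0,0.0,0,-0.038,0],[1.0,0.0141,0,0.0005,0,-0.0764,0],[1.0,0.0141,0,0.0005,0,-0.0764,0],[1.0,0.0141,0,0.0005,0,-0.0764,0]]}}

```text
time_s: 10.68
eef_pos: [0.4597, 0.091, 0.0459]
eef_rot: [-0.0, 1.251, -0.065]
wrist_force: [-2.7, -0.0, 0.4]
gripper_width: 0.0186
```

```bash
python3 -c "
from lev import *
st()
pic('scene','s9',(180,160,300,240),6);pic('top','t9',(200,150,280,210),10)
rows([-.04,-.08,-.12,-.16,-.20,-.24,-.27],[-.06,.035,.056])"
```

```text
t 10.68 pos [0.4597 0.091  0.0459] w 0.0186 F [-2.7 -0.   0.4]
R
 [[ 0.314  0.064  0.947]
 [-0.02   0.998 -0.061]
 [-0.949 -0.     0.315]]
q [-0.06  0.47  2.   -0.01  0.35 -1.56]
[-0.0068, 0.0, 0.0016, 0.0, 0.0382, 0.0] [0.46  0.091 0.05 ]
[-0.0136, 0.0, 0.0034, 0.0, 0.0764, 0.0] [0.459 0.091 0.053]
[-0.0203, 0.0, 0.0056, 0.0, 0.1146, 0.0] [0.459 0.091 0.057]
[-0.0269, 0.0, 0.008, 0.0, 0.1528, 0.0001] [0.459 0.091 0.06 ]
[-0.0334, 0.0, 0.0106, 0.0, 0.191, 0.0001] [0.46  0.091 0.064]
[-0.0398, -0.0, 0.0135, 0.0, 0.2292, 0.0001] [0.46  0.091 0.067]
[-0.0446, -0.0, 0.0159, 0.0, 0.2578, 0.0001] [0.46  0.091 0.07 ]
```

View pics/s9.png

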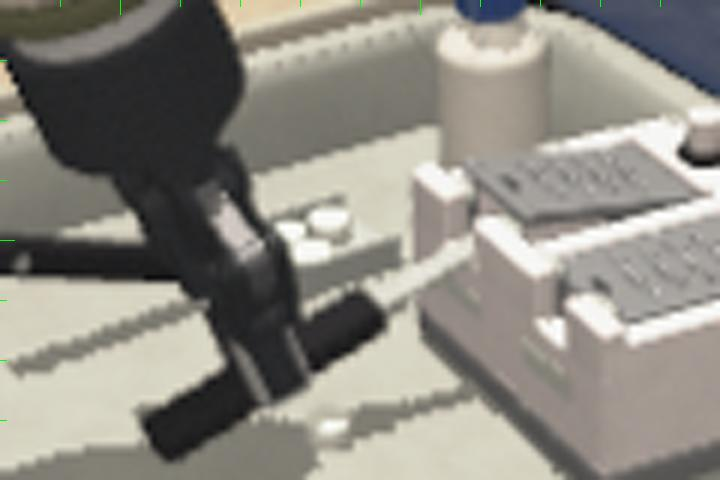

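Cover front is clearly above the catch. Reverse the lever and withdraw the blade.

{"name": "drive_tool", "arguments": {"commands": [[1.0,-0.0136,0,0.0034,0,0.0764,0],[1.0,-0.0269,0,0.008,0,0.1528,0],[1.0,-0.0366,0,0.012,0,0.21,0],[1.0,-0.0366,0,0.012,0,0.21,0]]}}

```text
time_s: 11.28
eef_pos: [0.4611, 0.0908, 0.0657]
eef_rot: [0.0, 1.466, -0.065]
wrist_force: [0.3, -1.1, -0.1]
gripper_width: 0.0187
```

```bash
python3 -c "
from lev import *
st()
R=rot()
a=Rn.from_euler('z',NY).apply([-1,0,-.03])
for s in(.03,.06,.09): print((R.inv().apply(a*s)/.5).round(4))
pic('scene','s9',(180,160,300,240),6)
"
```

```text
t 11.28 pos [0.4611 0.0908 0.0657] w 0.0187 F [ 0.3 -1.1 -0.1]
R
 [[ 0.104  0.065  0.992]
 [-0.007  0.998 -0.064]
 [-0.995  0.     0.104]]
q [-0.06  0.46  1.84 -0.    0.73 -1.56]
[-0.0045  0.     -0.0599]
[-0.009   0.     -0.1197]
[-0.0134  0.     -0.1796]
```

View pics/s9.png

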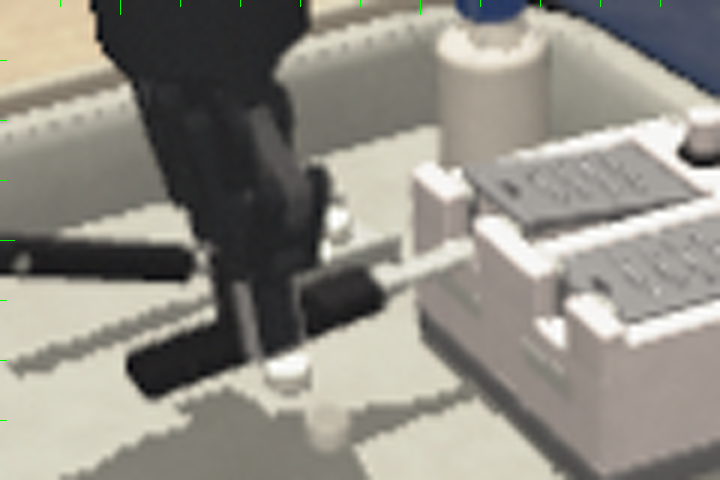

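{"name": "drive_tool", "arguments": {"commands": [[1.0,-0.0045,0,-0.0599,0,0,0],[1.0,-0.009,0,-0.1197,0,0,0],[1.0,-0.0134,0,-0.1796,0,0,0],[1.0,-0.0134,0,-0.1796,0,0,0]]}}

```text
time_s: 11.82
eef_pos: [0.3677, 0.097, 0.0624]
eef_rot: [-0.0, 1.471, -0.064]
wrist_force: [1.0, 0.1, -0.3]
gripper_width: 0.0188
```

```bash
python3 -c "
from h import *
pic('scene','s10',(140,145,340,285),4)
show(([.38,-.05,.1],yawtool(NY+np.pi/2)),([.40,-.05,.04],yawtool(NY+np.pi/2)))
"
```

```text
t 11.88 pos [0.3695 0.0968 0.0627] w 0.0184 F [ 0.6  0.  -0.1]
R
 [[ 0.102  0.064  0.993]
 [-0.007  0.998 -0.064]
 [-0.995 -0.     0.102]]
q [-0.06  0.37  2.08 -0.    0.6  -1.56]
row [-0.0702, -0.2917, 0.0473] [0.0006, 0.0976, -0.0]
row [0.0533, -0.2891, 0.0747] [0.0006, 0.0976, -0.0]
```

View pics/s10.png

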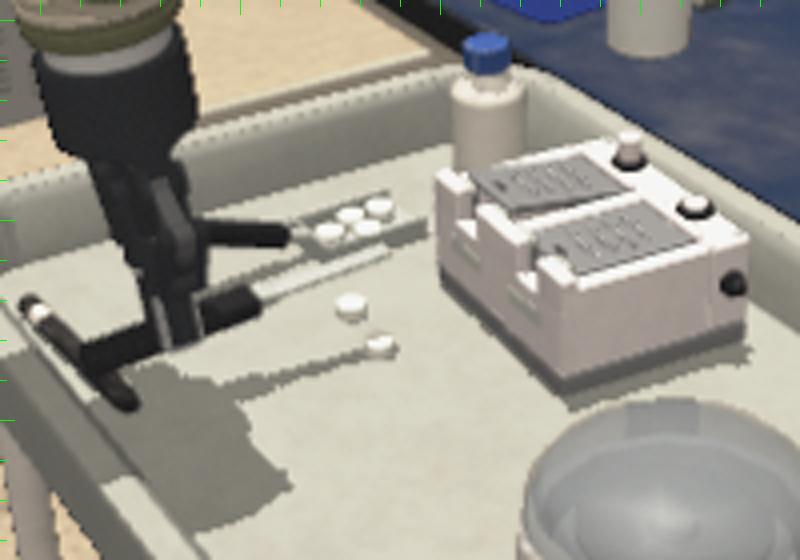

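{"name": "drive_tool", "arguments": {"commands": [[1.0,-0.07,0,0.0,0,0,0],[1.0,-0.07,-0.12,0.047,0,0.05,0],[1.0,-0.07,-0.24,0.047,0,0.06,0],[1.0,-0.07,-0.29,0.047,0,0.06,0],[1.0,0.0,-0.29,0.06,0,0.06,0],[1.0,0.0533,-0.289,0.075,0,0.06,0],[1.0,0.0533,-0.289,0.075,0,0.06,0]]}}

```text
time_s: 12.75
eef_pos: [0.401, -0.0503, 0.0389]
eef_rot: [0.019, 1.534, -0.045]
wrist_force: [-0.1, 0.0, -0.7]
gripper_width: 0.0184
```

```bash
python3 -c "
from h import *
pic('scene','s10',(140,145,340,285),4)
show(([.40,-.05,.03],rot()),([.40,-.05,.025],rot()))
"
```

```text
t 12.8 pos [ 0.4009 -0.0502  0.0398] w 0.0183 F [-0.2  1.1 -0.7]
R
 [[ 0.038  0.064  0.997]
 [-0.002  0.998 -0.064]
 [-0.999  0.     0.038]]
q [-0.43  0.46  2.    0.02  0.65 -1.95]
row [0.0195, 0.0003, -0.0025] [0.0, 0.0, 0.0]
row [0.0295, 0.0003, -0.0029] [0.0, 0.0, 0.0]
```

View pics/s10.png

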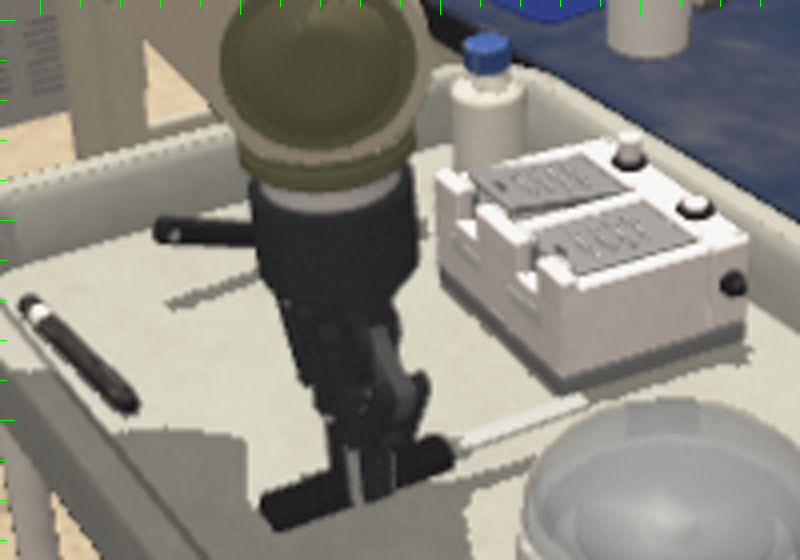

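Lower until contact, then release.

{"name": "drive_tool", "arguments": {"commands": [[1.0,0.0195,0,-0.0025,0,0,0],[1.0,0.026,0,-0.0029,0,0,0],[1.0,0.0295,0,-0.0029,0,0,0],[1.0,0.0295,0,-0.0029,0,0,0]]}}

```text
time_s: 13.3
eef_pos: [0.3997, -0.0499, 0.0255]
eef_rot: [-0.002, 1.531, -0.067]
wrist_force: [-1.2, 0.7, 4.4]
gripper_width: 0.0182
```

{"name": "drive_tool", "arguments": {"commands": [[0.2,0.0,0,0,0,0,0],[0.0,0,0,0,0,0,0],[0.0,0,0,0,0,0,0],[0.0,-0.05,0,0,0,0,0],[0.0,-0.15,0,0,0,0,0],[0.0,-0.25,0,0,0,0,0]]}}

```text
time_s: 14.05
eef_pos: [0.3945, -0.0495, 0.1515]
eef_rot: [0.005, 1.532, -0.06]
wrist_force: [1.0, -1.0, -0.9]
gripper_width: 0.043
```

```bash
python3 -c "
from h import *
Rg=tool(Rn.from_euler('z',NY).apply([0.0,0,-1]),Rn.from_euler('z',NY).apply([0,1,0]))
show((N2W([-.10,.035,.19]),Rg))
"
```

```text
t 14.05 pos [ 0.3945 -0.0495  0.1515] w 0.043 F [ 1.  -1.  -0.9]
R
 [[ 0.038  0.065  0.997]
 [-0.002  0.998 -0.065]
 [-0.999  0.     0.039]]
q [-0.43  0.23  1.88  0.02  1.   -1.95]
row [-0.0688, 0.2905, 0.2099] [0.0004, 0.0368, -0.0002]
```

```bash
cat >> h.py <<'E'
def covtool(tilt): 
    Z=Rn.from_euler('z',NY); return tool(Z.apply([-np.sin(tilt),0,-np.cos(tilt)]),Z.apply([0,1,0]))
def covpose(xn,zn,tilt,h,yn=.035):
    """tcp with fingertip-plane point at N(xn,yn,zn), tcp h back along the tool"""
    return N2W([xn+np.sin(tilt)*h,yn,zn+np.cos(tilt)*h]),covtool(tilt)
E
python3 -c "
from h import *
# predicted corners of the lifted cover (top surface)
f=lambda x,y: N2W([x,y,.080-.125*(x+.046)])
pts=[f(-.04,.062),f(-.04,.008),f(.03,.008),f(.03,.062),f(-.046,.035)]
pic('scene','s11',(220,150,320,220),8,pts);pic('top','t11',(200,120,300,200),8,pts)
show((N2W([-.10,.035,.19]),covtool(.125)))"
```

```text
t 14.15 pos [ 0.3964 -0.0503  0.1542] w 0.0428 F [ 0.8  0.  -0.6]
R
 [[ 0.047  0.064  0.997]
 [-0.006  0.998 -0.064]
 [-0.999 -0.003  0.047]]
q [-0.43  0.22  1.87  0.02  1.   -1.95]
row [-0.0629, 0.2915, 0.2065] [0.0005, 0.1647, 0.0031]
```

View pics/s11.png

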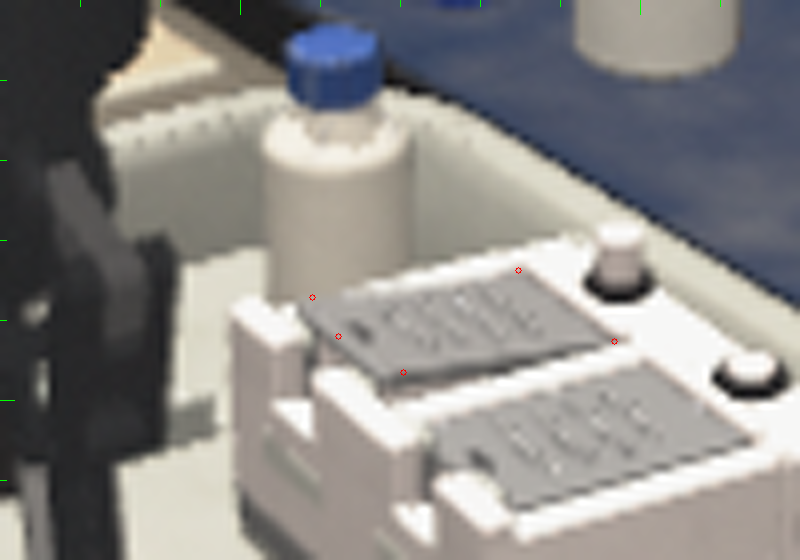

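View pics/t11.png

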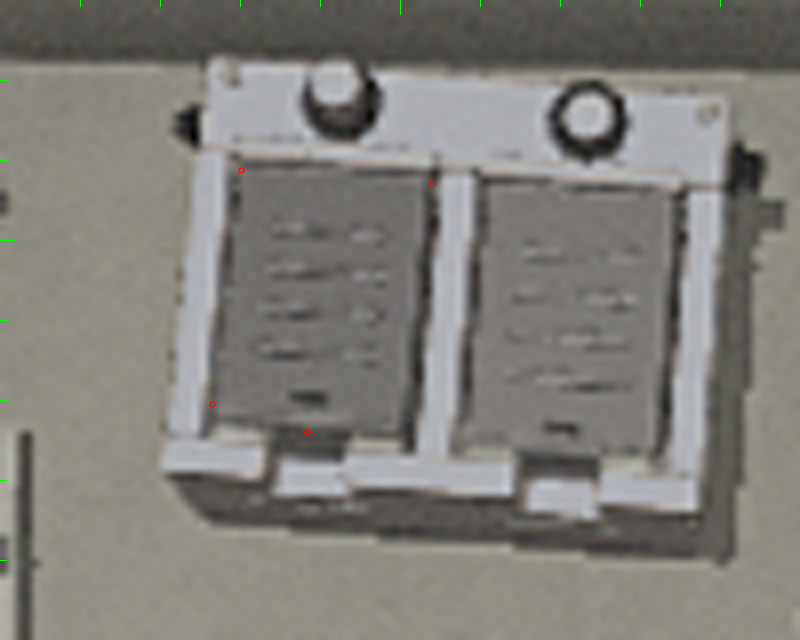

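Predicted cover corners lie on the image: cover is 10 mm up at the front. Go to grasp it.

{"name": "drive_tool", "arguments": {"commands": [[-0.5,-0.0629,0.1,0.05,0,0.05,0],[-0.5,-0.0629,0.2,0.12,0,0.1,0],[-0.5,-0.0629,0.2915,0.2065,0,0.1647,0],[-0.5,-0.0629,0.2915,0.2065,0,0.1647,0],[-0.5,-0.0629,0.2915,0.2065,0,0.1647,0]]}}

```text
time_s: 14.78
eef_pos: [0.5054, 0.0892, 0.1846]
eef_rot: [-3.14, 1.436, 3.079]
wrist_force: [-0.4, -0.9, -0.5]
gripper_width: 0.0643
```

```bash
python3 -c "
from h import *
show(covpose(-.032,.0722+.03,.125,.0205),covpose(-.032,.0722+.004,.125,.0205),covpose(-.032,.0722,.125,.0205))"
```

```text
t 14.78 pos [0.5054 0.0892 0.1846] w 0.0643 F [-0.4 -0.9 -0.5]
R
 [[-0.135  0.064  0.989]
 [ 0.008  0.998 -0.063]
 [-0.991 -0.    -0.135]]
q [-0.06  0.43  1.43  0.    1.41 -1.56]
row [0.1035, -0.0008, 0.1602] [0.0008, -0.0098, 0.0003]
row [0.155, -0.0008, 0.1673] [0.0008, -0.0098, 0.0003]
row [0.1629, -0.0008, 0.1683] [0.0008, -0.0098, 0.0003]
```

{"name": "drive_tool", "arguments": {"commands": [[-0.5,0.1035,-0.0008,0.1602,0,-0.0098,0],[-0.5,0.1035,-0.0008,0.1602,0,-0.0098,0],[-0.5,0.14,-0.0008,0.165,0,-0.0098,0],[-0.5,0.155,-0.0008,0.1673,0,-0.0098,0],[-0.5,0.155,-0.0008,0.1673,0,-0.0098,0]]}}

```text
time_s: 15.4
eef_pos: [0.5778, 0.0836, 0.098]
eef_rot: [-3.141, 1.447, 3.077]
wrist_force: [-0.4, 0.0, 0.8]
gripper_width: 0.0642
```

```bash
python3 -c "
from h import *
show(covpose(-.032,.0722,.125,.0205))
pic('scene','s12',(220,150,320,220),8);pic('top','t12',(200,120,300,200),8)"
```

```text
t 15.4 pos [0.5778 0.0836 0.098 ] w 0.0642 F [-0.4  0.   0.8]
R
 [[-0.123  0.065  0.99 ]
 [ 0.008  0.998 -0.065]
 [-0.992 -0.    -0.123]]
q [-0.06  0.63  1.34  0.    1.29 -1.56]
row [0.0108, 0.0011, 0.0008] [-0.0003, 0.0015, -0.0]
```

View pics/s12.png

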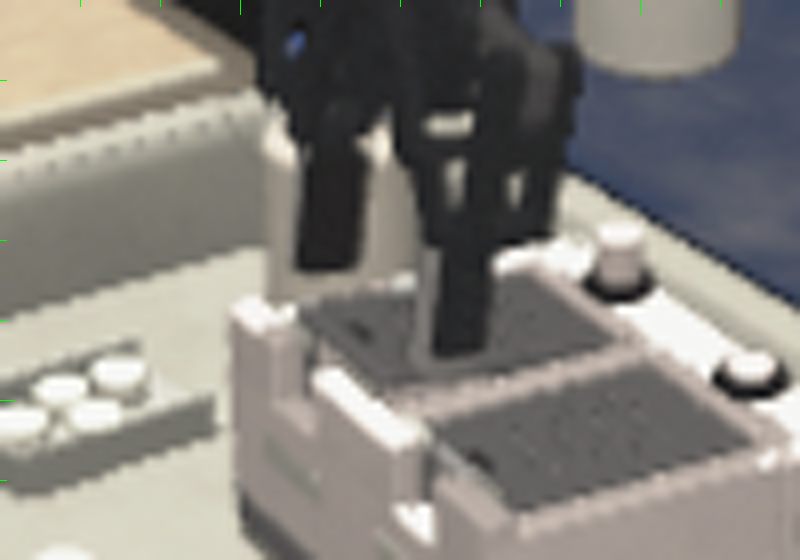

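```bash
python3 -c "
from h import *
o=arm.get_obs();R=rot(o)
for s in(-1,1):
  for h in(.012,.016,.02,.024):
    P=o['eef_pos']+R.apply([h,s*.032,0]);a=[]
    for zz in(-.011,.011):
      q=proj('scene',P+R.apply([0,0,zz]))[0];a.append((((q+.5-[220,150])*8)).round())
    print(s,h,*a,(P[2]).round(4))
"
```

```text
-1 0.012 [409. 353.] [477. 343.] 0.0868
-1 0.016 [408. 366.] [475. 356.] 0.0828
-1 0.02 [406. 379.] [474. 369.] 0.0788
-1 0.024 [405. 392.] [472. 381.] 0.0749
1 0.012 [301. 265.] [367. 256.] 0.0868
1 0.016 [300. 277.] [366. 269.] 0.0828
1 0.02 [299. 290.] [364. 281.] 0.0788
1 0.024 [298. 303.] [363. 294.] 0.0749
```

View pics/t12.png

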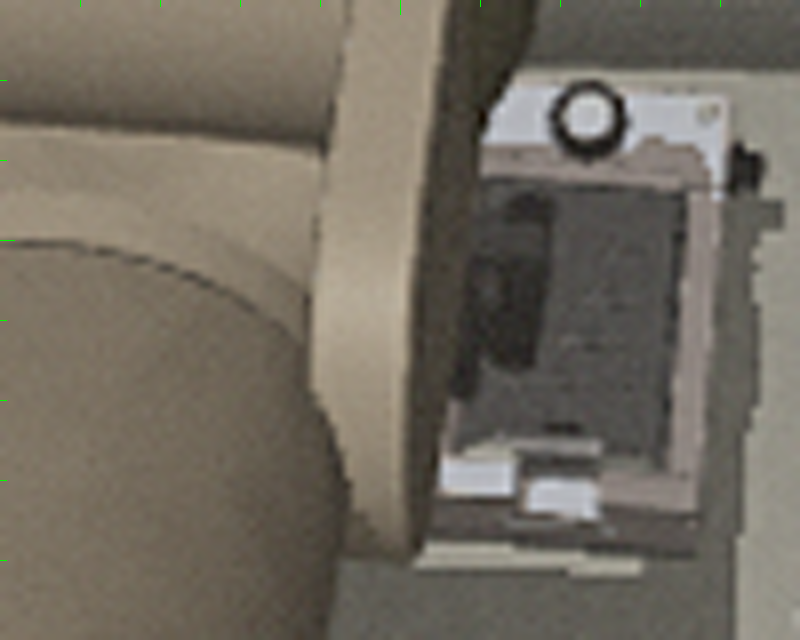

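Fingers straddle the cover; overhang at this opening is about 15 mm (18 mm at 54 mm). Descend and close.

{"name": "drive_tool", "arguments": {"commands": [[-0.5,0.008,0.001,0.0005,0,0,0],[-0.5,0.0145,0.001,0.0008,0,0,0],[-0.4,0.0145,0.001,0.0008,0,0,0],[0.0,0.0145,0.001,0.0008,0,0,0],[0.0,0.0145,0.001,0.0008,0,0,0],[0.0,0.0145,0.001,0.0008,0,0,0]], "squeeze": 40}}

```text
time_s: 16.25
eef_pos: [0.578, 0.0847, 0.0906]
eef_rot: [-3.142, 1.448, 3.077]
wrist_force: [-0.0, -0.2, 1.0]
gripper_width: 0.0524
```

```bash
python3 -c "
from h import *
show()
Z=Rn.from_euler('z',NY);R=rot()
for d in([-.0025,0,0.0005],[-.0025,0,.01],[-.0025,0,.05]): print((R.inv().apply(Z.apply(d))/.5).round(4))
pic('scene','s13',(220,150,320,220),8)"
```

```text
t 16.25 pos [0.578  0.0847 0.0906] w 0.0524 F [-0.  -0.2  1. ]
R
 [[-0.122  0.065  0.99 ]
 [ 0.008  0.998 -0.064]
 [-0.992 -0.    -0.122]]
q [-0.06  0.64  1.34  0.    1.28 -1.56]
[-0.0004  0.     -0.0051]
[-0.0192  0.     -0.0074]
[-0.0986  0.     -0.0172]
```

View pics/s13.png

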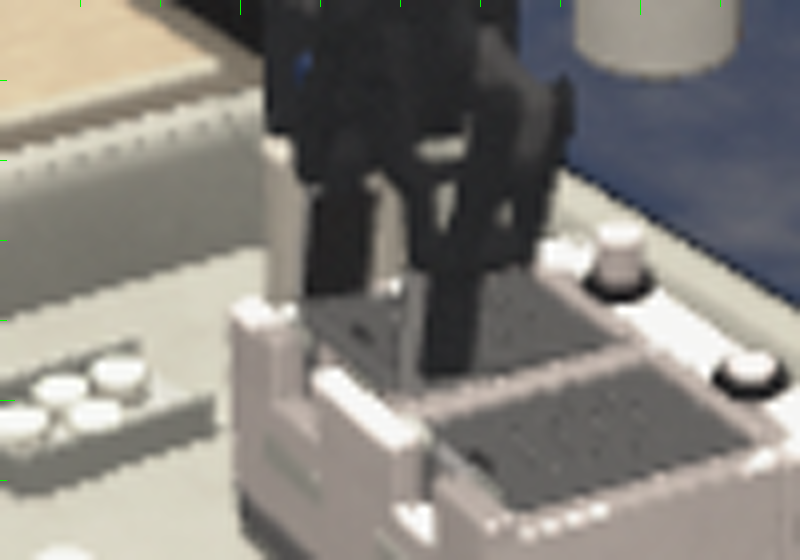

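{"name": "drive_tool", "arguments": {"commands": [[0.1,-0.0004,0,-0.0025,0,0,0],[0.1,-0.0004,0,-0.005,0,0,0],[0.1,-0.0004,0,-0.0051,0,0,0],[0.1,-0.01,0,-0.0063,0,0,0],[0.1,-0.0192,0,-0.0074,0,0,0],[0.1,-0.05,0,-0.0115,0,0,0],[0.1,-0.0986,0,-0.0172,0,0,0],[0.1,-0.0986,0,-0.0172,0,0,0]], "squeeze": 60}}

```text
time_s: 17.3
eef_pos: [0.5761, 0.0849, 0.1425]
eef_rot: [3.141, 1.451, 3.077]
wrist_force: [0.4, 0.1, -1.3]
gripper_width: 0.0515
```

```bash
python3 -c "
from h import *
show()
pic('scene','s14',(180,130,320,220),5);pic('top','t14',(130,110,310,245),4)"
```

```text
t 17.3 pos [0.5761 0.0849 0.1425] w 0.0515 F [ 0.4  0.1 -1.3]
R
 [[-0.119  0.064  0.991]
 [ 0.008  0.998 -0.064]
 [-0.993  0.    -0.119]]
q [-0.06  0.58  1.29  0.    1.39 -1.56]
```

View pics/s14.png

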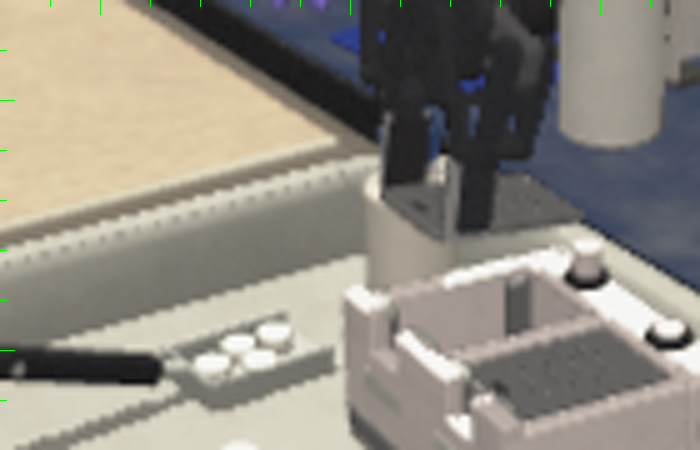

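View pics/t14.png

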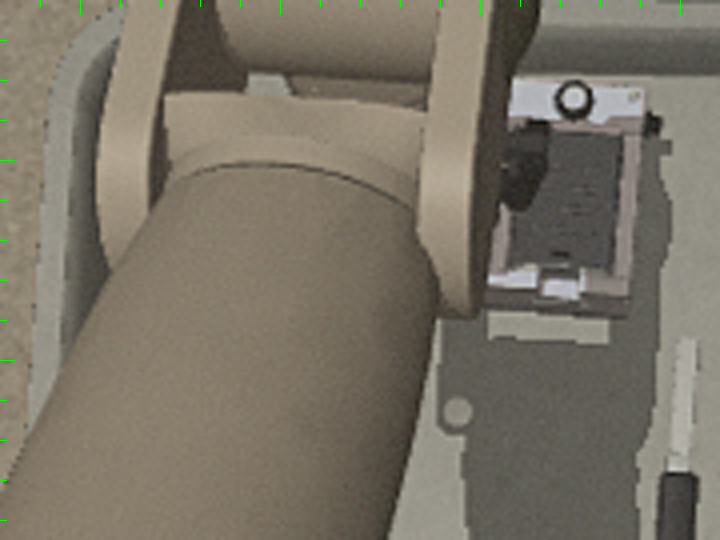

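Cover is off. Find a free spot to the right of the box.

```bash
python3 -c "
from h import *
for z in(0,.06,.1): print(z,[ray('top',u,v,z)[:2].round(3) for u,v in((332,213),(365,213),(398,213),(365,181),(365,246))])
print('case',[ray('top',u,v,.024)[:2].round(3) for u,v in((376,143),(390,143),(403,143),(390,156))])
print('box right',N2W([-.06,-.075,0]),N2W([.06,-.075,0]))
b=cv2.imread('pics/scene0.png');crop(b,'pot',(240,180,440,330),4)"
```

```text
0 [array([ 0.486, -0.132]), array([ 0.487, -0.21 ]), array([ 0.488, -0.289]), array([ 0.565, -0.211]), array([ 0.409, -0.209])]
0.06 [array([ 0.479, -0.124]), array([ 0.48 , -0.198]), array([ 0.481, -0.271]), array([ 0.552, -0.199]), array([ 0.406, -0.197])]
0.1 [array([ 0.474, -0.119]), array([ 0.475, -0.189]), array([ 0.476, -0.259]), array([ 0.544, -0.19 ]), array([ 0.405, -0.188])]
case [array([ 0.652, -0.234]), array([ 0.652, -0.267]), array([ 0.653, -0.298]), array([ 0.621, -0.266])]
box right [ 0.53995514 -0.02364436  0.        ] [ 0.65970173 -0.03143887  0.        ]
```

View pics/pot.png

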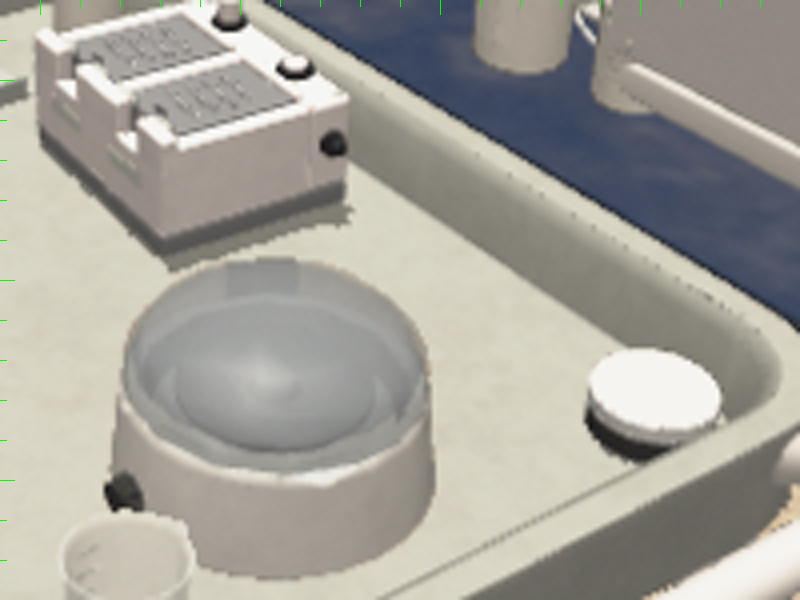

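```bash
python3 -c "
from h import *
show(([.576,.0,.17],covtool(.06)),([.587,-.113,.15],covtool(0)),([.587,-.113,.021],covtool(0)))"
```

```text
t 17.4 pos [0.5751 0.0849 0.1403] w 0.0515 F [ 0.   0.1 -1.2]
R
 [[-0.123  0.064  0.99 ]
 [ 0.008  0.998 -0.064]
 [-0.992 -0.    -0.123]]
q [-0.06  0.58  1.3   0.    1.39 -1.56]
row [-0.0606, -0.1693, 0.0052] [0.0005, -0.0606, 0.0001]
row [-0.0254, -0.3934, 0.0464] [0.0005, -0.1179, 0.0001]
row [0.2307, -0.3934, 0.0782] [0.0005, -0.1179, 0.0001]
```

{"name": "drive_tool", "arguments": {"commands": [[0.1,-0.0606,0,0,0,0,0],[0.1,-0.0606,-0.08,0.003,0,-0.04,0],[0.1,-0.0606,-0.1693,0.0052,0,-0.0606,0],[0.1,-0.05,-0.28,0.025,0,-0.09,0],[0.1,-0.0254,-0.3934,0.0464,0,-0.1179,0],[0.1,0.05,-0.3934,0.056,0,-0.1179,0],[0.1,0.14,-0.3934,0.067,0,-0.1179,0],[0.1,0.2,-0.3934,0.0744,0,-0.1179,0],[0.1,0.2,-0.3934,0.0744,0,-0.1179,0]]}}

```text
time_s: 18.52
eef_pos: [0.5858, -0.1125, 0.034]
eef_rot: [2.8, 1.565, 2.735]
wrist_force: [0.1, 0.0, 0.6]
gripper_width: 0.0513
```

```bash
python3 -c "
from h import *
pic('scene','s15',(220,150,380,270),5)
show(([.587,-.113,.0195],covtool(0)))"
```

```text
t 18.57 pos [ 0.5869 -0.1129  0.0359] w 0.0517 F [-0.   0.2 -0. ]
R
 [[-0.002  0.065  0.998]
 [ 0.001  0.998 -0.065]
 [-1.     0.001 -0.002]]
q [-0.39  0.69  1.43  0.    1.02 -1.89]
row [0.0328, -0.0002, 0.0002] [0.0004, -0.0018, -0.0007]
```

View pics/s15.png

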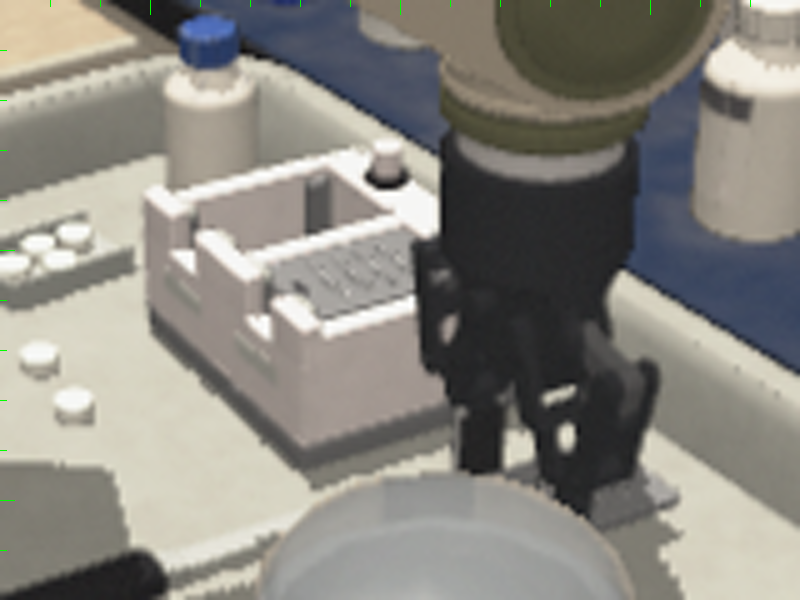

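Clear of the pot. Lower and release.

{"name": "drive_tool", "arguments": {"commands": [[0.1,0.02,0,0,0,0,0],[0.1,0.032,0,0,0,0,0],[0.1,0.032,0,0,0,0,0],[-0.4,0.032,0,0,0,0,0],[-0.5,0.032,0,0,0,0,0],[-0.5,0.0,0,0,0,0,0],[-0.5,-0.12,0,0,0,0,0],[-0.5,-0.24,0,0,0,0,0],[-0.5,-0.3,0,0,0,0,0]]}}

```text
time_s: 19.7
eef_pos: [0.5879, -0.1132, 0.1916]
eef_rot: [-0.303, 1.564, -0.368]
wrist_force: [-0.7, 0.4, -1.1]
gripper_width: 0.0643
```

```bash
python3 -c "
from h import *
# shovel handle middle
SP=np.array([.5401,.2011,0]);Z=Rn.from_euler('z',.0371)
h=SP+Z.apply([-.097,0,.034]);print(h)
show(([.46,.19,.2],yawtool(.037+np.pi/2)))"
```

```text
[0.44316675 0.19750213 0.034     ]
t 19.7 pos [ 0.5879 -0.1132  0.1916] w 0.0643 F [-0.7  0.4 -1.1]
R
 [[ 0.006  0.064  0.998]
 [-0.002  0.998 -0.064]
 [-1.    -0.002  0.006]]
q [-0.39  0.51  1.26  0.    1.36 -1.89]
row [-0.0199, 0.5887, -0.2942] [-0.0969, 0.006, 0.0022]
```

{"name": "drive_tool", "arguments": {"commands": [[0.2,-0.0199,0.1,-0.06,0,0,0],[0.2,-0.0199,0.5887,-0.2942,-0.0969,0.006,0],[0.2,-0.0199,0.5887,-0.2942,-0.0969,0.006,0],[0.2,-0.0199,0.5887,-0.2942,-0.0969,0.006,0],[0.2,-0.0199,0.5887,-0.2942,-0.0969,0.006,0],[0.2,-0.0199,0.5887,-0.2942,-0.0969,0.006,0],[0.2,-0.0199,0.5887,-0.2942,-0.0969,0.006,0],[0.2,-0.0199,0.5887,-0.2942,-0.0969,0.006,0]]}}

```text
time_s: 20.7
eef_pos: [0.4599, 0.1896, 0.1971]
eef_rot: [3.106, 1.566, -3.141]
wrist_force: [0.6, -0.4, 0.8]
gripper_width: 0.034
```

```bash
python3 -c "
from h import *
SP=np.array([.5401,.2011,0]);Z=Rn.from_euler('z',.0371)
h=[SP+Z.apply([-.097+a*np.cos(.349),0,.034-a*np.sin(.349)]) for a in(-.045,0,.045)]
pts=h+[SP+Z.apply([.0375,s*.024,0]) for s in(1,-1)]+[SP+Z.apply([-.0375,s*.024,0.0]) for s in(1,-1)]
pic('scene','s16',(160,160,260,235),8,pts);pic('top','t16',(130,110,310,245),4,pts)
show(([.4432,.1975,.07],yawtool(.037+np.pi/2)),([.4432,.1975,.031],yawtool(.037+np.pi/2)))"
```

```text
t 20.8 pos [0.46   0.1892 0.1967] w 0.0345 F [-0.4  0.3 -0.4]
R
 [[-0.005 -0.035  0.999]
 [-0.     0.999  0.035]
 [-1.     0.    -0.005]]
q [ 0.15  0.34  1.53  0.    1.27 -1.46]
row [0.2537, 0.0177, -0.0316] [-0.0015, -0.0052, -0.0002]
row [0.3317, 0.0176, -0.0312] [-0.0015, -0.0052, -0.0002]
```

View pics/s16.png

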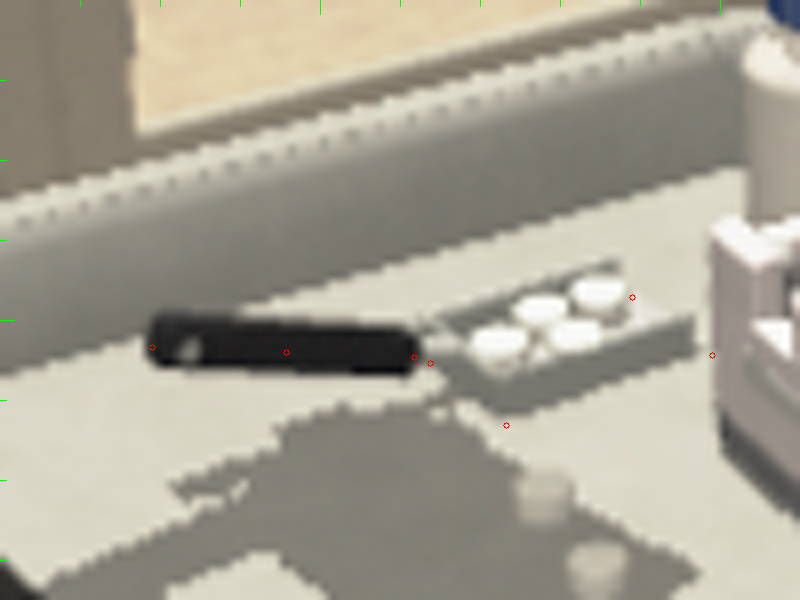

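View pics/t16.png

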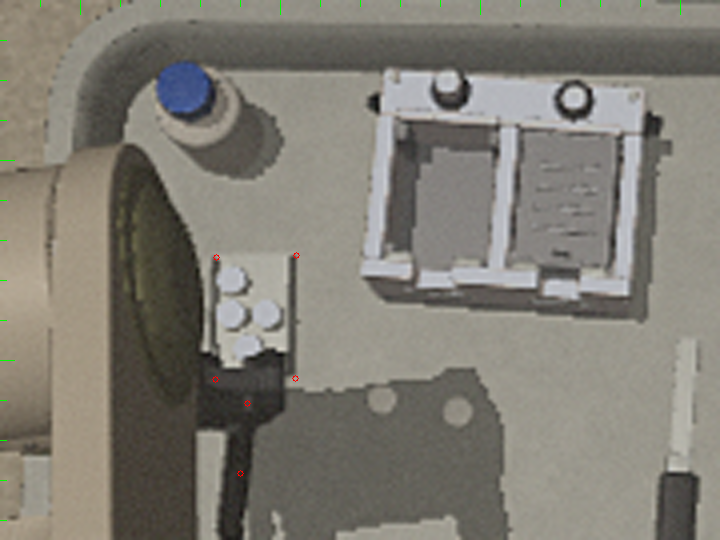

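Handle overlay agrees (scene crop 152–414). Descend and grip the shovel.

{"name": "drive_tool", "arguments": {"commands": [[0.2,0.12,0.0177,-0.0316,0,-0.005,0],[0.2,0.24,0.0177,-0.0316,0,-0.005,0],[0.2,0.29,0.0177,-0.0316,0,-0.005,0],[0.2,0.3317,0.0177,-0.0316,0,-0.005,0],[0.2,0.3317,0.0177,-0.0316,0,-0.005,0],[1.0,0.3317,0.0177,-0.0316,0,-0.005,0],[1.0,0.3317,0.0177,-0.0316,0,-0.005,0],[1.0,0.3317,0.0177,-0.0316,0,-0.005,0],[1.0,0.3317,0.0177,-0.0316,0,-0.005,0]], "squeeze": 120}}

```text
time_s: 21.92
eef_pos: [0.4429, 0.1984, 0.0313]
eef_rot: [0.254, 1.57, 0.291]
wrist_force: [0.1, -1.2, 6.1]
gripper_width: 0.0124
```

```bash
python3 -c "
from h import *
show()
pic('scene','s17',(160,160,260,235),8)"
```

```text
t 21.93 pos [0.4429 0.1984 0.0313] w 0.0124 F [ 0.1 -1.2  6.1]
R
 [[ 0.001 -0.037  0.999]
 [ 0.     0.999  0.037]
 [-1.     0.     0.001]]
q [ 0.18  0.57  1.77  0.    0.81 -1.43]
```

View pics/s17.png

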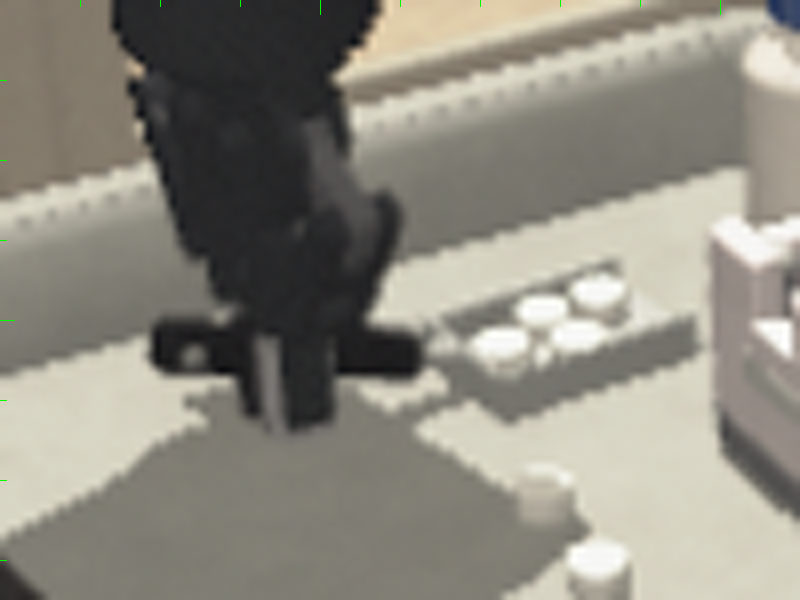

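```bash
cat > shv.py <<'E'
from h import *
OFF=np.array([.0313,0.0,.133])   # lip underside in tool frame (x down, z ahead)
def tgt(xn,zn,tilt,yn=.035,yaw=NY):
    """lip at N(xn,yn,zn), nose-down by tilt"""
    Rb=Rn.from_euler("z",yaw)*Rn.from_euler("y",tilt)
    Rt=Rb*Rn.from_matrix(np.array([[0,0,1],[0,1,0],[-1,0,0]],float)) # tool x->-z, tool y->y, tool z->x
    return N2W([xn,yn,zn])-Rt.apply(OFF),Rt
def lip():
    o=arm.get_obs();return o["eef_pos"]+rot(o).apply(OFF)
E
python3 -c "
from shv import *
print(lip());Rb=Rn.from_euler('z',.037)*Rn.from_euler('y',-.08)
show(tgt(-.09,.10,-.08))"
```

```text
[5.75828666e-01 2.03310674e-01 1.03400581e-04]
t 21.98 pos [0.4429 0.1984 0.0313] w 0.0121 F [-0.6 -1.9  5.4]
R
 [[ 0.001 -0.037  0.999]
 [ 0.     0.999  0.037]
 [-1.     0.     0.001]]
q [ 0.18  0.57  1.77  0.    0.81 -1.43]
row [-0.1788, -0.1985, -0.1283] [0.0972, -0.0754, -0.0042]
```

{"name": "drive_tool", "arguments": {"commands": [[1.0,-0.006,0,0,0,-0.02,0],[1.0,-0.02,0,0,0,-0.05,0],[1.0,-0.045,0,0,0,-0.08,0],[1.0,-0.075,0,0,0,-0.08,0],[1.0,-0.105,0,0,0,-0.08,0],[1.0,-0.135,0,0,0,-0.08,0],[1.0,-0.165,0,0,0,-0.08,0],[1.0,-0.19,0,0,0,-0.08,0],[1.0,-0.2,0,0,0,-0.08,0],[1.0,-0.2,0,0,0,-0.08,0]]}}

```text
time_s: 23.22
eef_pos: [0.4424, 0.1984, 0.1309]
eef_rot: [0.004, 1.487, 0.041]
wrist_force: [-0.5, -0.1, -1.3]
gripper_width: 0.0128
```

```bash
python3 -c "
from shv import *
L=lip();print(L)
pic('scene','s18',(160,120,260,195),8,[L])
show(tgt(-.09,.11,-.08))"
```

```text
[0.57746859 0.20343368 0.1107721 ]
t 23.27 pos [0.4423 0.1984 0.1305] w 0.0123 F [-0.4  0.  -1.3]
R
 [[ 0.083 -0.037  0.996]
 [ 0.003  0.999  0.037]
 [-0.997  0.     0.083]]
q [ 0.18  0.38  1.71 -0.01  0.97 -1.42]
row [-0.0107, -0.1985, -0.1268] [0.097, 0.0027, -0.0081]
```

View pics/s18.png

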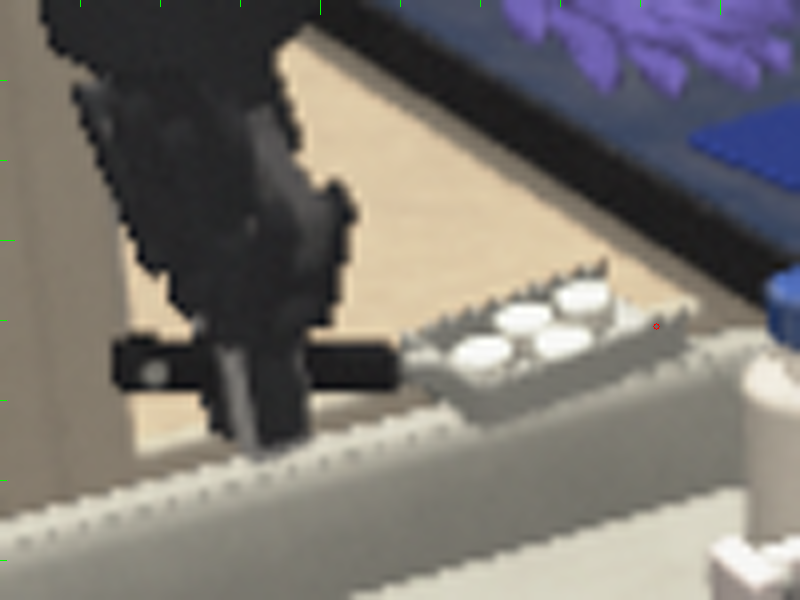

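Tablets stay on the shovel. Carry over to in front of the left chamber.

{"name": "drive_tool", "arguments": {"commands": [[1.0,-0.0107,-0.01,-0.01,0.01,0,0],[1.0,-0.0107,-0.03,-0.03,0.02,0,0],[1.0,-0.0107,-0.055,-0.05,0.03,0,0],[1.0,-0.0107,-0.08,-0.07,0.04,0,0],[1.0,-0.0107,-0.105,-0.09,0.05,0,0],[1.0,-0.0107,-0.13,-0.11,0.06,0,0],[1.0,-0.0107,-0.155,-0.12,0.07,0,0],[1.0,-0.0107,-0.178,-0.1268,0.08,0,0],[1.0,-0.0107,-0.193,-0.1268,0.09,0,0],[1.0,-0.0107,-0.1985,-0.1268,0.097,0,0]]}}

```text
time_s: 24.52
eef_pos: [0.3829, 0.0964, 0.1308]
eef_rot: [0.105, 1.487, 0.039]
wrist_force: [-0.7, -0.4, -1.6]
gripper_width: 0.0125
```

```bash
python3 -c "
from shv import *
L=lip();print(L, N2W([-.09,.035,.11]))
o=arm.get_obs();R=rot(o)
side=[o['eef_pos']+R.apply(OFF+[0,s*.024,0]) for s in(1,-1)]+[o['eef_pos']+R.apply(OFF+[0,s*.024,-.075]) for s in(1,-1)]
pic('scene','s19',(180,130,280,205),8,side);pic('top','t19',(200,130,280,230),6,side)
st()"
```

```text
[0.51775716 0.08770057 0.11063911] [0.51716346 0.08807197 0.11      ]
t 24.62 pos [0.3828 0.0967 0.1308] w 0.0123 F [ 0.4 -0.2 -2.5]
R
 [[ 0.083  0.065  0.994]
 [ 0.003  0.998 -0.065]
 [-0.997  0.009  0.083]]
q [-0.06  0.24  1.94  0.01  0.88 -1.57]
```

View pics/s19.png

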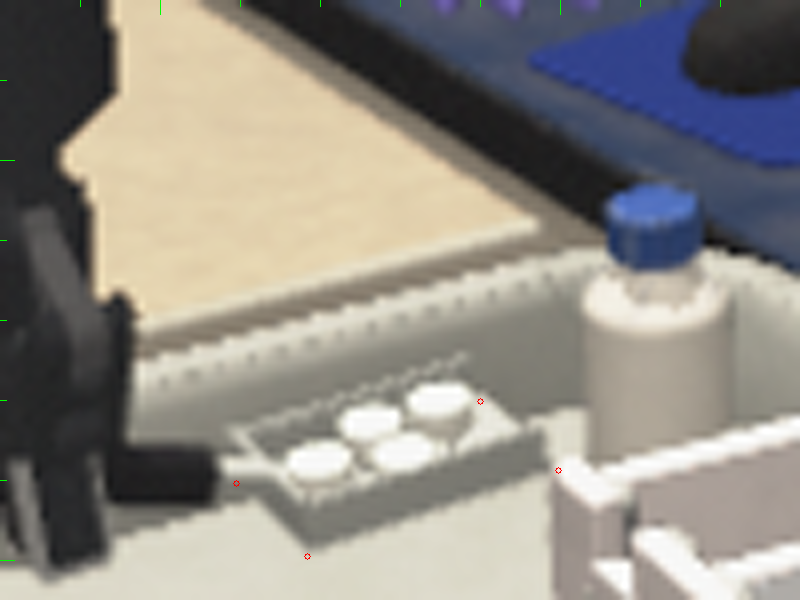

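View pics/t19.png

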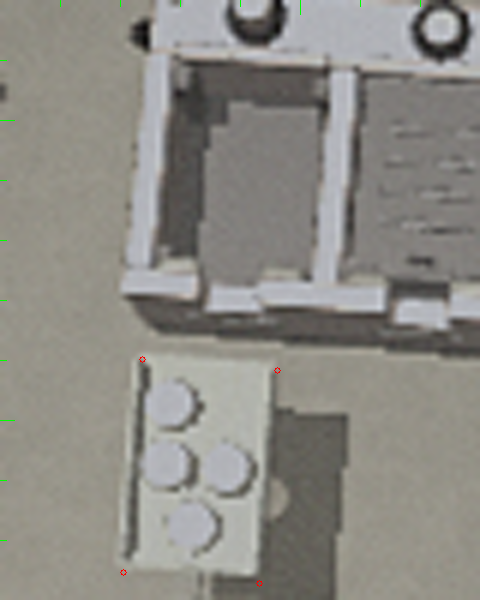

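```bash
python3 -c "
from shv import *
Tq=lambda X,Y:(200+(X+.5)/6-.5,130+(Y+.5)/6-.5)
Sq=lambda X,Y:(180+(X+.5)/8-.5,130+(Y+.5)/8-.5)
o=arm.get_obs();R=rot(o)
print(tri(Tq(275,363),Sq(545,455)), o['eef_pos']+R.apply(OFF+[0,-.024,0]))
print(tri(Tq(259,575),Sq(308,548)), o['eef_pos']+R.apply(OFF+[0,-.024,-.075]))
"
```

```text
[0.51537118 0.0653774  0.11476634] [0.51610116 0.06418251 0.11034617]
[0.44307757 0.06911187 0.105951  ] [0.44151893 0.06908534 0.10414513]
```

```bash
sed -i 's/^OFF=.*/OFF=np.array([.0273,0.001,.1325])/; s/Rn.from_euler("y",tilt)$/Rn.from_euler("y",tilt+.033)/' shv.py; python3 -c "
from shv import *
show(tgt(-.075,.10,0.0),tgt(-.055,.09,.12),tgt(-.047,.082,.22))"
```

```text
t 24.62 pos [0.3828 0.0967 0.1308] w 0.0123 F [ 0.4 -0.2 -2.5]
R
 [[ 0.083  0.065  0.994]
 [ 0.003  0.998 -0.065]
 [-0.997  0.009  0.083]]
q [-0.06  0.24  1.94  0.01  0.88 -1.57]
row [0.0012, -0.0018, 0.0363] [-0.0001, 0.1106, -0.0084]
row [-0.0057, -0.0017, 0.0865] [0.0004, 0.2251, -0.0084]
row [-0.0123, -0.0016, 0.1138] [0.0008, 0.3206, -0.0084]
```

{"name": "drive_tool", "arguments": {"commands": [[1.0,0.0,-0.0018,0.012,0,0.035,0],[1.0,0.001,-0.0018,0.0363,0,0.1106,0],[1.0,-0.002,-0.0018,0.06,0,0.16,0],[1.0,-0.0057,-0.0018,0.0865,0,0.2251,0],[1.0,-0.009,-0.0018,0.1,0,0.27,0],[1.0,-0.0123,-0.0016,0.1138,0,0.3206,0],[1.0,-0.0123,-0.0016,0.1138,0,0.3206,0]]}}

```text
time_s: 25.5
eef_pos: [0.4394, 0.0925, 0.1412]
eef_rot: [3.107, 1.318, 3.044]
wrist_force: [-0.4, -0.7, -3.1]
gripper_width: 0.0121
```

```bash
python3 -c "
from shv import *
o=arm.get_obs();R=rot(o)
side=[o['eef_pos']+R.apply(OFF+[0,s*.024,0]) for s in(1,-1)]
pic('scene','s20',(200,130,300,205),8,side);pic('top','t20',(200,130,280,230),6,side)
show(tgt(-.047,.074,.22))"
```

```text
t 25.6 pos [0.4383 0.0926 0.1413] w 0.0131 F [-1.1  0.1 -1.3]
R
 [[-0.249  0.064  0.966]
 [ 0.024  0.998 -0.06 ]
 [-0.968  0.009 -0.25 ]]
q [-0.06  0.43  1.61  0.01  1.36 -1.57]
row [0.0147, -0.001, 0.005] [0.0031, 0.0003, -0.0078]
```

View pics/s20.png

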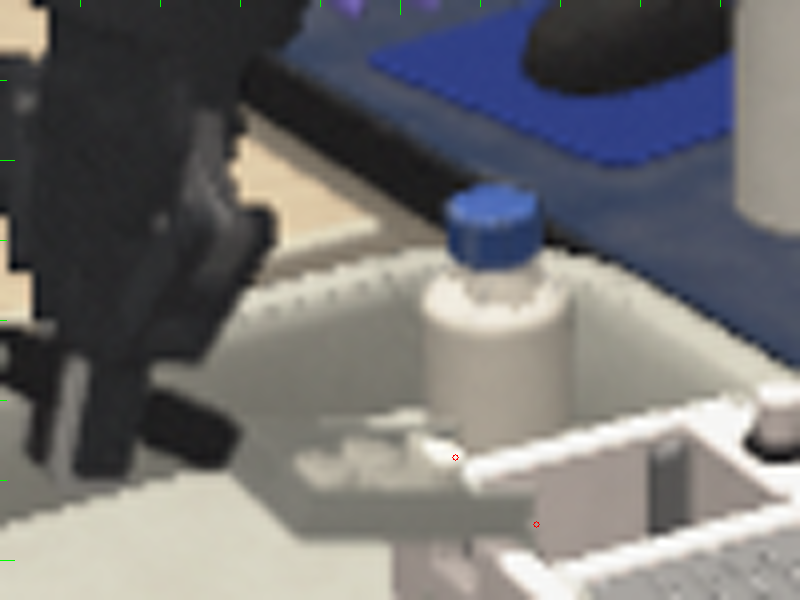

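View pics/t20.png

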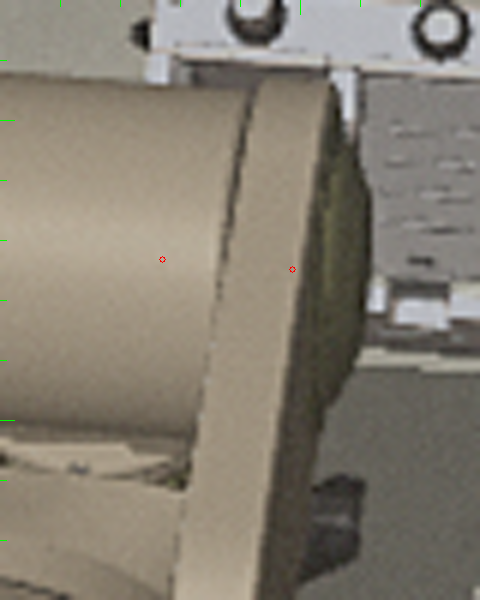

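Lip sits just over the rail (scene crop ≈(535,530)), tablets still on. Press down.

{"name": "drive_tool", "arguments": {"commands": [[1.0,0.006,0,0.002,0,0,0],[1.0,0.011,0,0.003,0,0,0],[1.0,0.0147,0,0.004,0,0,0],[1.0,0.0147,0,0.004,0,0,0]]}}

```text
time_s: 26.1
eef_pos: [0.44, 0.0924, 0.1348]
eef_rot: [3.106, 1.323, 3.043]
wrist_force: [1.4, -0.6, 8.5]
gripper_width: 0.0125
```

{"name": "drive_tool", "arguments": {"commands": [[1.0,0.004,0,0.001,0,0,0],[1.0,0.008,0,0.002,0,0,0],[1.0,0.008,0,0.002,0,0,0]]}}

```text
time_s: 26.48
eef_pos: [0.4398, 0.0924, 0.1308]
eef_rot: [3.107, 1.322, 3.043]
wrist_force: [0.3, -1.2, 8.4]
gripper_width: 0.0122
```

```bash
python3 -c "
from shv import *
o=arm.get_obs();R=rot(o)
side=[o['eef_pos']+R.apply(OFF+[0,s*.024,0]) for s in(1,-1)]
pic('scene','s21',(200,130,300,205),8,side)
st()"
```

```text
t 26.52 pos [0.4398 0.0924 0.1308] w 0.0125 F [-0.7 -0.9  7.9]
R
 [[-0.245  0.064  0.967]
 [ 0.024  0.998 -0.06 ]
 [-0.969  0.009 -0.246]]
q [-0.06  0.44  1.62  0.01  1.33 -1.57]
```

View pics/s21.png

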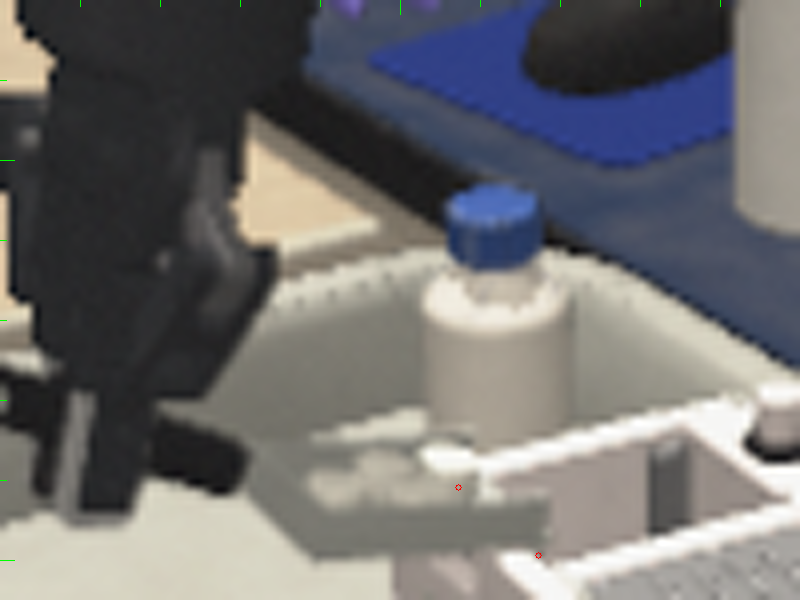

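10 N contact; but the grip yielded a bit, so tilt on about the lip, keeping pressure.

```bash
python3 -c "
from lev import *
rows([-.05,-.1,-.15,-.2,-.25,-.3,-.35,-.4,-.45],[-.048,.035,.076])"
```

```text
[-0.0129, 0.0001, 0.0027, 0.0004, 0.0477, 0.0001] [0.443 0.092 0.137]
[-0.0256, 0.0002, 0.006, 0.0008, 0.0955, 0.0003] [0.446 0.092 0.142]
[-0.0381, 0.0003, 0.01, 0.0012, 0.1432, 0.0004] [0.449 0.092 0.148]
[-0.0504, 0.0004, 0.0146, 0.0016, 0.191, 0.0005] [0.453 0.091 0.153]
[-0.0625, 0.0005, 0.0198, 0.0019, 0.2387, 0.0006] [0.457 0.091 0.159]
[-0.0743, 0.0005, 0.0256, 0.0023, 0.2865, 0.0008] [0.461 0.091 0.164]
[-0.0858, 0.0006, 0.032, 0.0027, 0.3342, 0.0009] [0.466 0.091 0.168]
[-0.0969, 0.0007, 0.0389, 0.0031, 0.382, 0.001] [0.471 0.09  0.173]
[-0.1077, 0.0007, 0.0464, 0.0035, 0.4297, 0.0012] [0.475 0.09  0.177]
```

{"name": "drive_tool", "arguments": {"commands": [[1.0,-0.006,0,0.0013,0,0.024,0],[1.0,-0.0119,0,0.0027,0,0.0477,0],[1.0,-0.018,0,0.0043,0,0.0715,0],[1.0,-0.024,0,0.006,0,0.0955,0],[1.0,-0.03,0,0.008,0,0.119,0],[1.0,-0.036,0,0.01,0,0.1432,0],[1.0,-0.042,0,0.0123,0,0.167,0],[1.0,-0.048,0,0.0146,0,0.191,0]]}}

```text
time_s: 27.52
eef_pos: [0.4533, 0.0913, 0.1525]
eef_rot: [3.122, 1.124, 3.059]
wrist_force: [2.2, -0.2, 9.7]
gripper_width: 0.0124
```

```bash
python3 -c "
from lev import *
pic('scene','s22',(200,130,300,205),8)
st()
rows([-.05,-.1,-.15,-.2,-.25,-.3],[-.048,.035,.076])"
```

```text
t 27.57 pos [0.4538 0.0912 0.1526] w 0.0123 F [ 3.4 -0.5  8.4]
R
 [[-0.431  0.064  0.9  ]
 [ 0.036  0.998 -0.054]
 [-0.901  0.009 -0.433]]
q [-0.06  0.52  1.45  0.01  1.62 -1.57]
[-0.0128, 0.0001, 0.0027, 0.0004, 0.0477, 0.0002] [0.458 0.091 0.158]
[-0.0254, 0.0002, 0.006, 0.0007, 0.0955, 0.0004] [0.462 0.091 0.163]
[-0.0378, 0.0002, 0.0099, 0.0011, 0.1432, 0.0006] [0.466 0.09  0.167]
[-0.05, 0.0003, 0.0144, 0.0015, 0.191, 0.0008] [0.471 0.09  0.172]
[-0.062, 0.0004, 0.0195, 0.0018, 0.2387, 0.001] [0.476 0.09  0.176]
[-0.0737, 0.0005, 0.0253, 0.0022, 0.2865, 0.0012] [0.481 0.089 0.18 ]
```

View pics/s22.png

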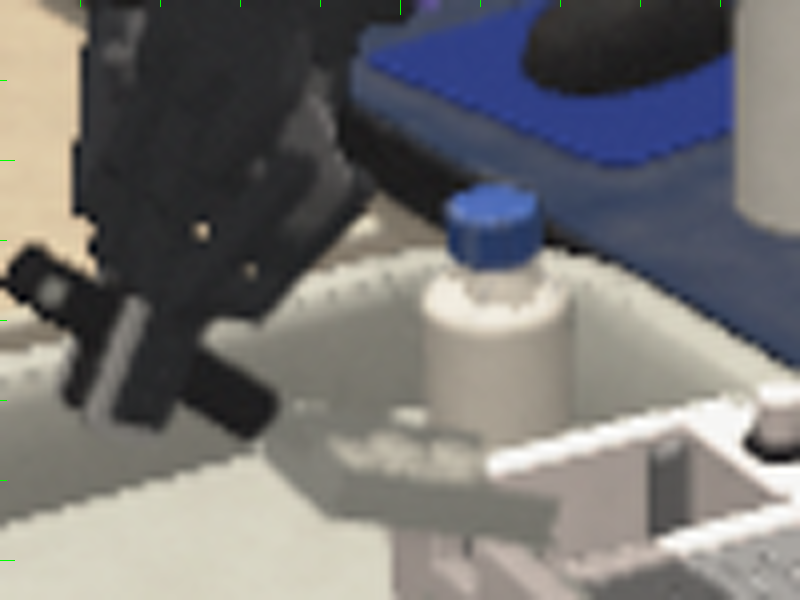

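{"name": "drive_tool", "arguments": {"commands": [[1.0,-0.0064,0,0.0013,0,0.024,0],[1.0,-0.0128,0,0.0027,0,0.0477,0],[1.0,-0.0254,0,0.006,0,0.0955,0],[1.0,-0.0378,0,0.0099,0,0.1432,0],[1.0,-0.05,0,0.0144,0,0.191,0],[1.0,-0.062,0,0.0195,0,0.2387,0],[1.0,-0.0737,0,0.0253,0,0.2865,0],[1.0,-0.0737,0,0.0253,0,0.2865,0],[1.0,-0.0737,0,0.0253,0,0.2865,0]]}}

```text
time_s: 28.7
eef_pos: [0.4808, 0.0892, 0.1793]
eef_rot: [3.129, 0.825, 3.068]
wrist_force: [7.1, -0.6, 5.4]
gripper_width: 0.012
```

```bash
python3 -c "
from lev import *
pic('scene','s23',(200,130,300,205),8)
st()"
```

```text
t 28.75 pos [0.4808 0.0892 0.1793] w 0.0126 F [ 7.4 -0.9  5. ]
R
 [[-0.677  0.065  0.733]
 [ 0.05   0.998 -0.042]
 [-0.734  0.009 -0.679]]
q [-0.06  0.66  1.21  0.01  2.02 -1.57]
```

View pics/s23.png

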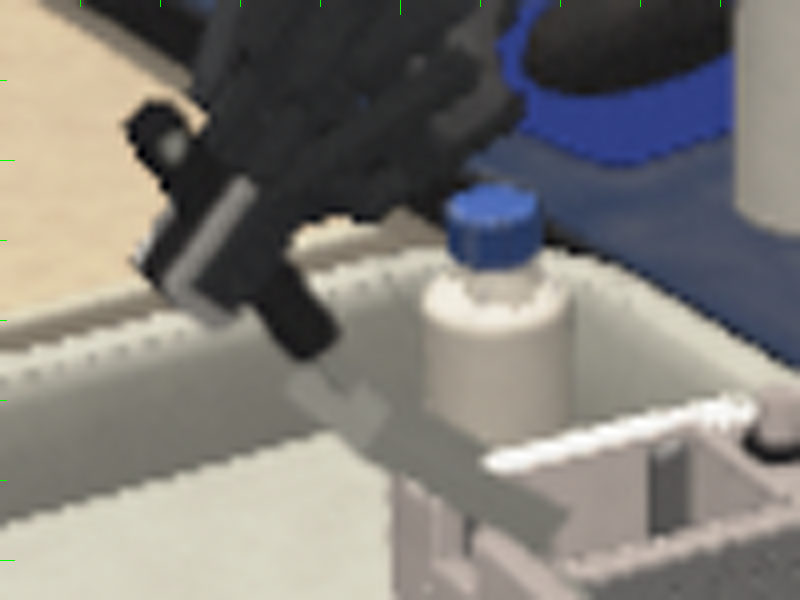

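{"name": "drive_tool", "arguments": {"commands": [[1.0,-0.01,0,0.003,0,0.05,0],[1.0,-0.02,0,0.007,0,0.1,0],[1.0,-0.02,0,0.007,0,0.1,0],[1.0,-0.02,0,0.007,0,0.1,0],[1.0,-0.02,0,0.007,0,0.1,0]]}}

```text
time_s: 29.38
eef_pos: [0.4898, 0.0886, 0.1839]
eef_rot: [3.13, 0.719, 3.069]
wrist_force: [6.8, 0.6, 3.1]
gripper_width: 0.0126
```

```bash
python3 -c "
from shv import *
pic('scene','s24',(200,130,300,205),8)
R=rot();Z=Rn.from_euler('z',NY)
st()
for d in([-.01,0,.03],[-.05,0,.05],[-.09,0,.06]): print((R.inv().apply(Z.apply(d))/.5).round(4))"
```

```text
t 29.43 pos [0.4898 0.0886 0.1839] w 0.0126 F [ 7.5 -1.8  3.9]
R
 [[-0.75   0.065  0.658]
 [ 0.054  0.998 -0.036]
 [-0.659  0.009 -0.752]]
q [-0.06  0.72  1.14  0.01  2.14 -1.57]
[-0.0245  0.0005 -0.0583]
[ 0.0093  0.0009 -0.1411]
[ 0.0563  0.0011 -0.2089]
```

View pics/s24.png

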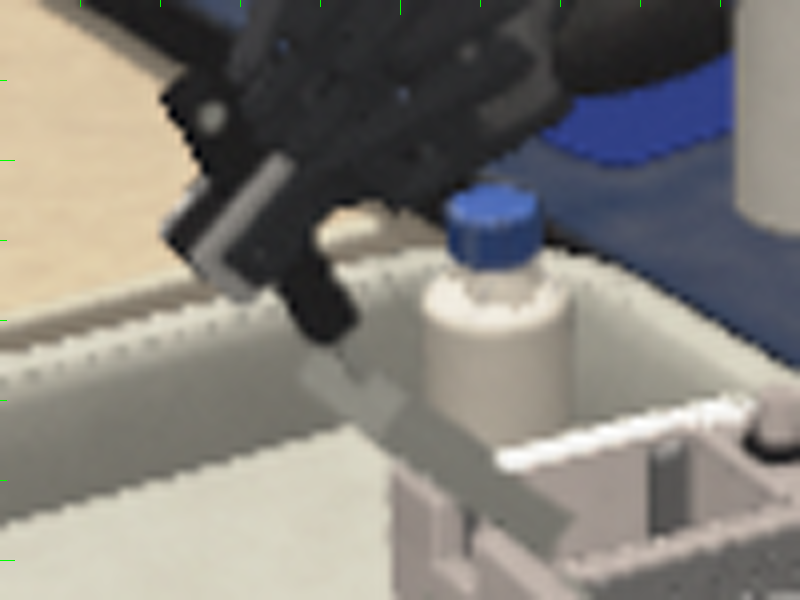

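{"name": "drive_tool", "arguments": {"commands": [[1.0,-0.0245,0,-0.03,0,0,0],[1.0,-0.0245,0,-0.0583,0,0,0],[1.0,0.0,0,-0.12,0,-0.05,0],[1.0,0.03,0,-0.18,0,-0.2,0],[1.0,0.0563,0,-0.2089,0,-0.35,0],[1.0,0.0563,0,-0.2089,0,-0.5,0],[1.0,0.0563,0,-0.2089,0,-0.6,0],[1.0,0.0563,0,-0.2089,0,-0.6,0]]}}

```text
time_s: 30.42
eef_pos: [0.3974, 0.0943, 0.2448]
eef_rot: [3.103, 1.341, 3.04]
wrist_force: [0.5, 0.2, -2.3]
gripper_width: 0.0126
```

```bash
python3 -c "
from shv import *
pic('scene','s25',(160,130,320,250),5);pic('top','t25',(170,115,310,225),5)
st()"
```

```text
t 30.52 pos [0.3986 0.094  0.2441] w 0.0124 F [ 0.4 -0.3 -2.1]
R
 [[-0.229  0.064  0.971]
 [ 0.023  0.998 -0.061]
 [-0.973  0.009 -0.23 ]]
q [-0.06  0.24  1.56  0.01  1.58 -1.57]
```

View pics/s25.png

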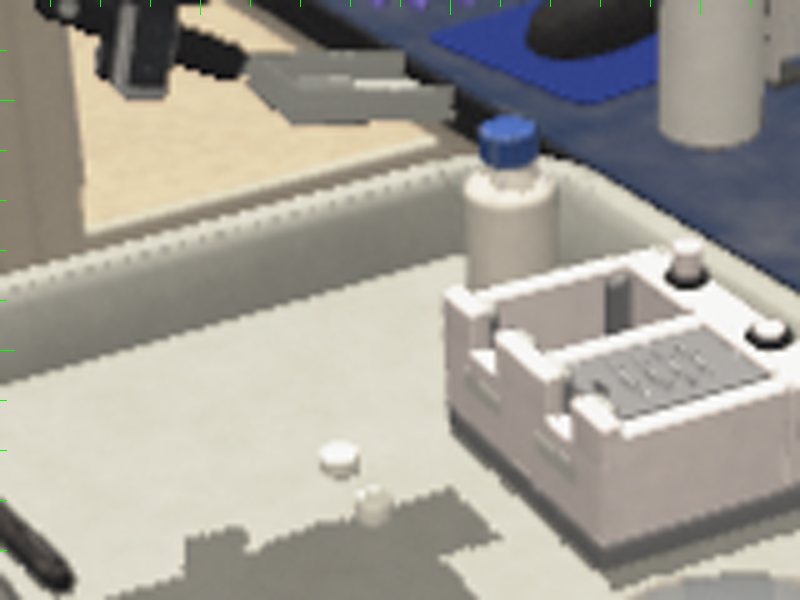

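View pics/t25.png

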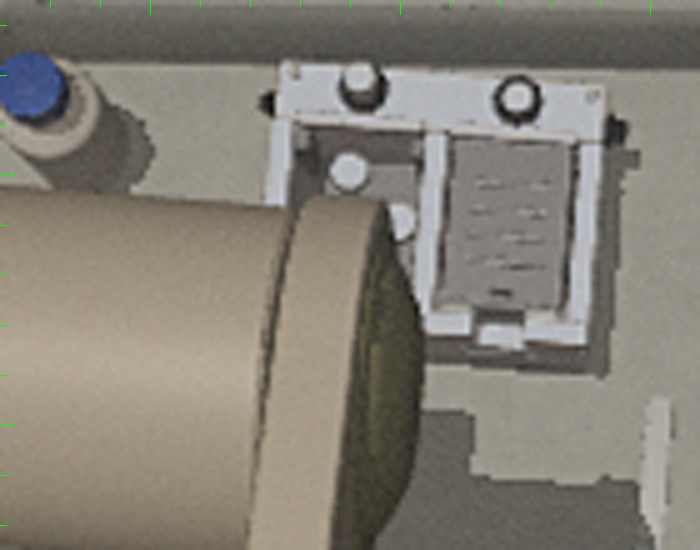

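Shovel looks empty. Return it to its old place at the left.

```bash
python3 -c "
from shv import *
def T(t): 
    Rb=Rn.from_euler('z',.037)*Rn.from_euler('y',t); return Rb*Rn.from_matrix(np.array([[0,0,1],[0,1,0],[-1,0,0]],float))
show(([.42,.14,.2],T(.1)),([.435,.2,.08],T(.1)))"
```

```text
t 30.52 pos [0.3986 0.094  0.2441] w 0.0124 F [ 0.4 -0.3 -2.1]
R
 [[-0.229  0.064  0.971]
 [ 0.023  0.998 -0.061]
 [-0.973  0.009 -0.23 ]]
q [-0.06  0.24  1.56  0.01  1.58 -1.57]
row [0.0783, 0.0937, 0.0562] [-0.0942, -0.1255, -0.0242]
row [0.3077, 0.2133, 0.1333] [-0.0942, -0.1255, -0.0242]
```

{"name": "drive_tool", "arguments": {"commands": [[1.0,0.04,0.05,0.03,-0.05,-0.06,-0.012],[1.0,0.0783,0.0937,0.0562,-0.0942,-0.1255,-0.0242],[1.0,0.0783,0.19,0.09,-0.0942,-0.1255,-0.0242],[1.0,0.14,0.2133,0.11,-0.0942,-0.1255,-0.0242],[1.0,0.24,0.2133,0.125,-0.0942,-0.1255,-0.0242],[1.0,0.3077,0.2133,0.1333,-0.0942,-0.1255,-0.0242],[1.0,0.3077,0.2133,0.1333,-0.0942,-0.1255,-0.0242]]}}

```text
time_s: 31.4
eef_pos: [0.4347, 0.1997, 0.078]
eef_rot: [-3.129, 1.466, -3.092]
wrist_force: [0.7, 0.4, -1.3]
gripper_width: 0.0128
```

```bash
python3 -c "
from shv import *
pic('scene','s26',(140,130,300,250),5);pic('top','t26',(170,115,310,225),5)
st()"
```

```text
t 31.5 pos [0.4366 0.2    0.0807] w 0.0119 F [-0.1 -0.  -0.7]
R
 [[-0.098 -0.037  0.995]
 [-0.004  0.999  0.037]
 [-0.995 -0.    -0.098]]
q [ 0.18  0.5   1.68  0.02  1.06 -1.44]
```

View pics/s26.png

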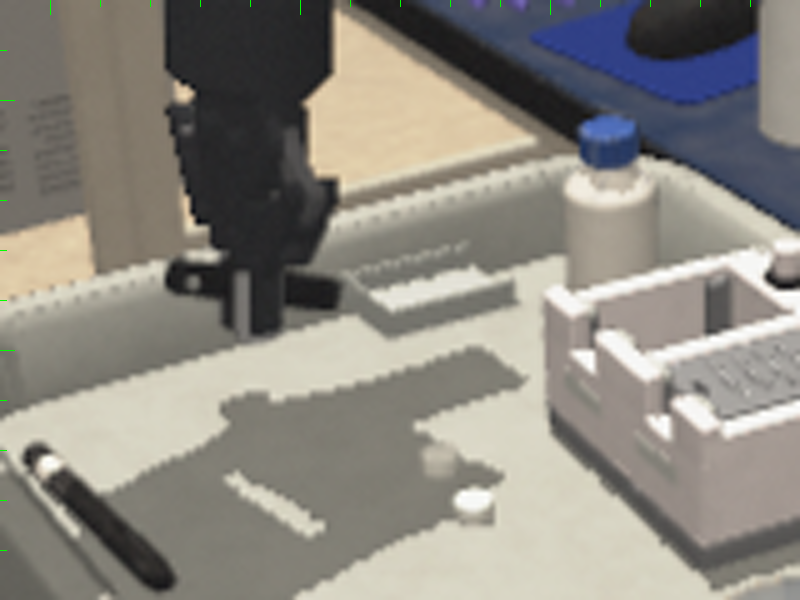

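View pics/t26.png

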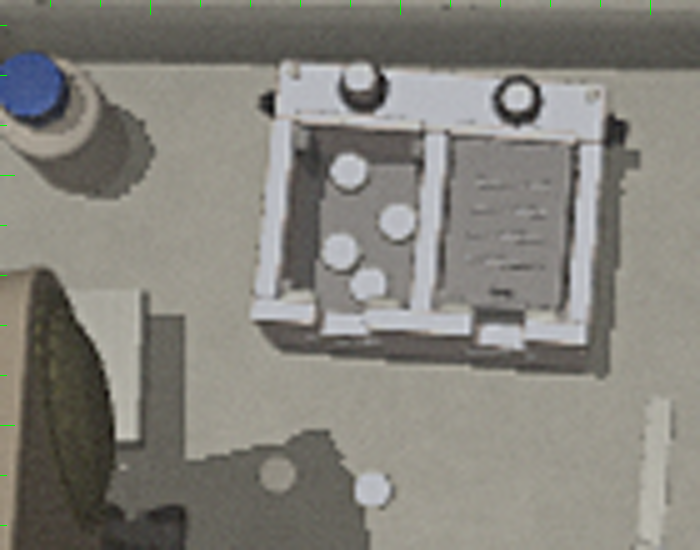

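All four tablets are in the chamber and the shovel is empty. Lower it to the cart.

{"name": "drive_tool", "arguments": {"commands": [[1.0,0.04,0,0.004,0,0,0],[1.0,0.075,0,0.007,0,0,0],[1.0,0.085,0,0.008,0,0,0],[1.0,0.09,0,0.009,0,0,0],[1.0,0.09,0,0.009,0,0,0]]}}

```text
time_s: 32.12
eef_pos: [0.4367, 0.2001, 0.0359]
eef_rot: [3.142, 1.475, -3.105]
wrist_force: [0.3, -0.1, -0.1]
gripper_width: 0.0126
```

```bash
python3 -c "
from shv import *
pic('scene','s27',(140,130,300,250),5)
st()"
```

```text
t 32.17 pos [0.4367 0.2001 0.0359] w 0.0126 F [ 0.4 -0.5  0.7]
R
 [[-0.095 -0.037  0.995]
 [-0.004  0.999  0.037]
 [-0.995 -0.    -0.095]]
q [ 0.18  0.58  1.72  0.02  0.94 -1.44]
```

View pics/s27.png

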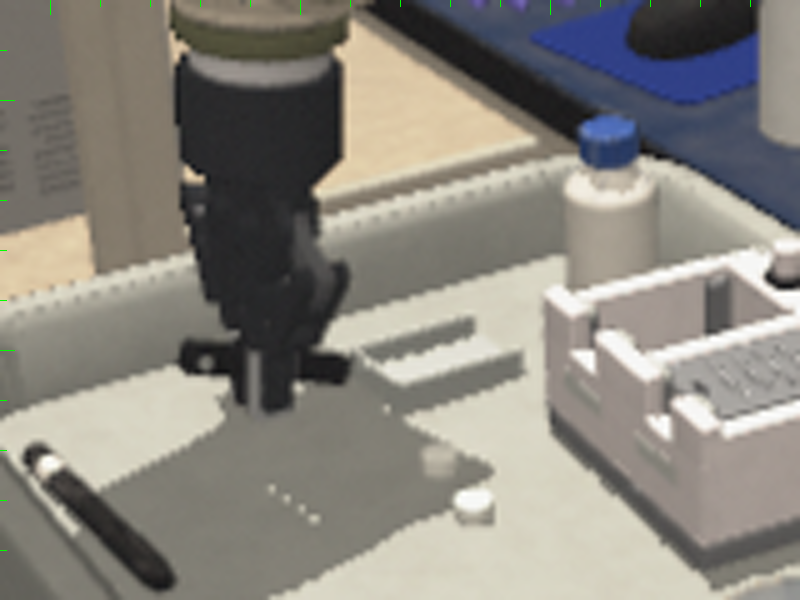

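{"name": "drive_tool", "arguments": {"commands": [[1.0,0.004,0,0,0,0,0],[1.0,0.006,0,0,0,0,0],[0.4,0.006,0,0,0,0,0],[0.2,0.006,0,0,0,0,0],[0.2,0.006,0,0,0,0,0],[0.2,-0.06,0,0.006,0,0,0],[0.2,-0.18,0,0.018,0,0,0],[0.2,-0.26,0,0.025,0,0,0],[0.2,-0.26,0,0.025,0,0,0]]}}

```text
time_s: 33.3
eef_pos: [0.4624, 0.2011, 0.1657]
eef_rot: [3.135, 1.479, -3.111]
wrist_force: [1.2, 0.1, 0.2]
gripper_width: 0.0341
```

```bash
python3 -c "
from shv import *
pic('scene','s28',(140,130,300,250),5);pic('top','t28',(150,180,310,290),5)
st()"
```

```text
t 33.4 pos [0.4605 0.2008 0.1627] w 0.0342 F [ 0.6 -1.3 -0.7]
R
 [[-0.098 -0.037  0.994]
 [-0.004  0.999  0.037]
 [-0.995 -0.    -0.098]]
q [ 0.17  0.42  1.52  0.01  1.3  -1.44]
```

View pics/s28.png

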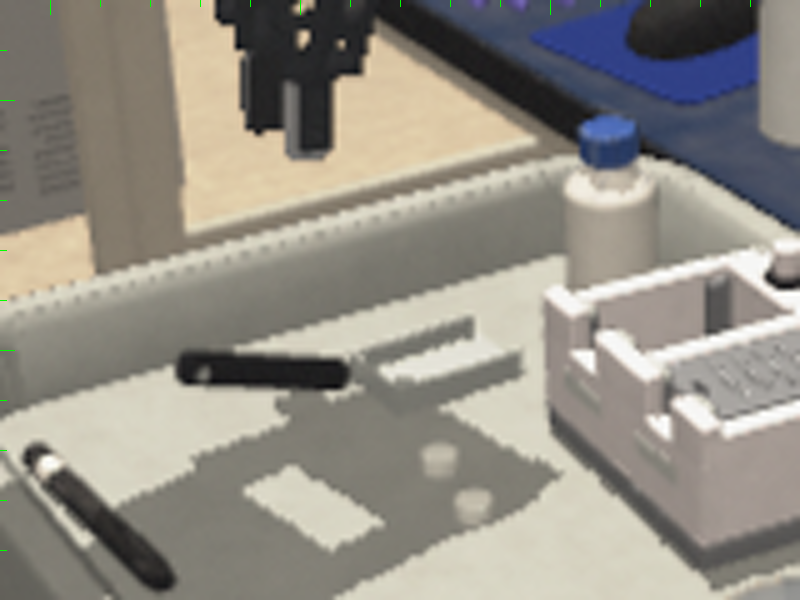

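View pics/t28.png

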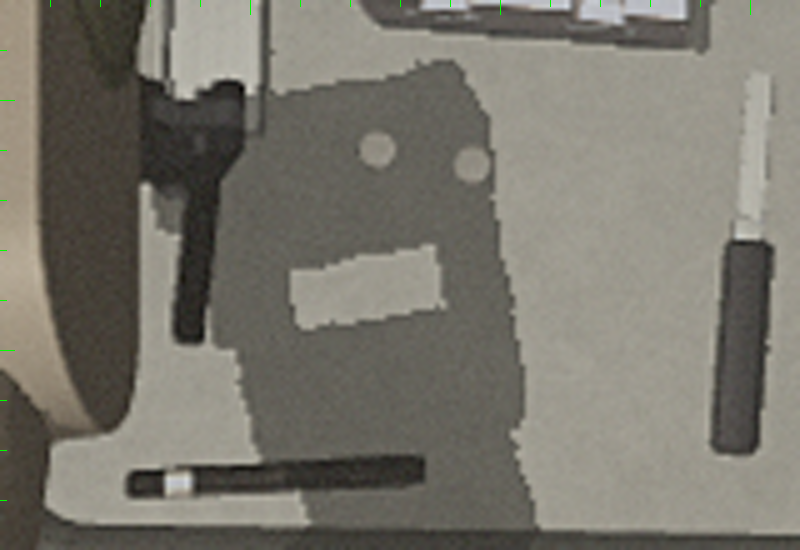

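Both tools lie flat. Now the cart tablets: first (0.489, 0.122).

```bash
python3 -c "
from h import *
R=covtool(0)
show(([.489,.1225,.09],R),([.489,.1225,.0245],R))"
```

```text
t 33.4 pos [0.4605 0.2008 0.1627] w 0.0342 F [ 0.6 -1.3 -0.7]
R
 [[-0.098 -0.037  0.994]
 [-0.004  0.999  0.037]
 [-0.995 -0.    -0.098]]
q [ 0.17  0.42  1.52  0.01  1.3  -1.44]
row [0.1397, -0.1586, 0.0651] [0.0973, -0.0939, 0.0051]
row [0.2701, -0.1586, 0.078] [0.0973, -0.0939, 0.0051]
```

{"name": "drive_tool", "arguments": {"commands": [[0.2,0.0,-0.1,0.03,0.0973,-0.0939,0.005],[0.2,0.1397,-0.1586,0.0651,0.0973,-0.0939,0.005],[0.2,0.1397,-0.1586,0.0651,0.0973,-0.0939,0.005],[0.2,0.1397,-0.1586,0.0651,0.0973,-0.0939,0.005],[0.2,0.23,-0.1586,0.074,0.0973,-0.0939,0.005],[0.2,0.2701,-0.1586,0.078,0.0973,-0.0939,0.005],[0.2,0.2701,-0.1586,0.078,0.0973,-0.0939,0.005]]}}

```text
time_s: 34.28
eef_pos: [0.4894, 0.1235, 0.0252]
eef_rot: [2.496, 1.571, 2.432]
wrist_force: [-0.1, 0.3, 0.5]
gripper_width: 0.0345
```

```bash
python3 -c "
from h import *
pic('scene','s29',(180,160,300,240),6)
st()"
```

```text
t 34.33 pos [0.49   0.1234 0.026 ] w 0.034 F [ 0.7 -0.1  0.9]
R
 [[ 0.002  0.064  0.998]
 [ 0.     0.998 -0.064]
 [-1.     0.     0.002]]
q [ 0.01  0.6   1.72  0.    0.83 -1.5 ]
```

View pics/s29.png

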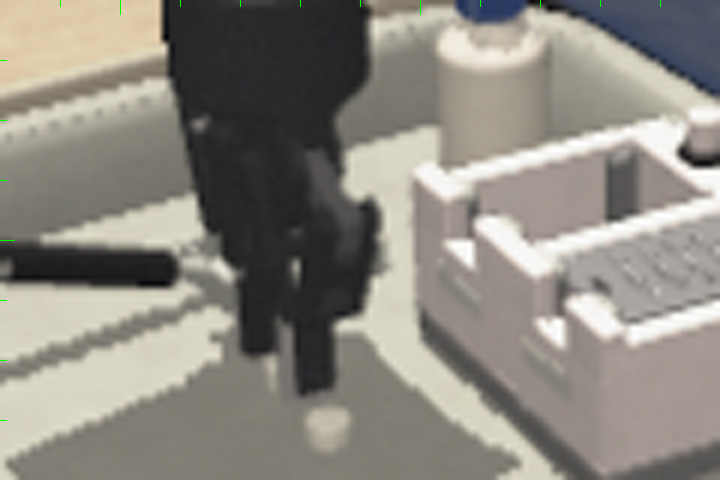

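{"name": "drive_tool", "arguments": {"commands": [[0.9,0.002,0,0,0,0,0],[0.9,0.002,0,0,0,0,0],[0.9,0.002,0,0,0,0,0],[0.9,-0.08,0,0,0,0,0],[0.9,-0.18,0,0,0,0,0],[0.9,-0.2,0,0,0,0,0],[0.9,-0.2,0,0,0,0,0]], "squeeze": 40}}

```text
time_s: 35.2
eef_pos: [0.4896, 0.1227, 0.1257]
eef_rot: [0.078, 1.568, 0.014]
wrist_force: [-0.5, 0.1, -0.9]
gripper_width: 0.0152
```

```bash
python3 -c "
from h import *
pic('scene','s30',(180,130,300,210),6)
show((N2W([0,.035,.125]),covtool(0)),(N2W([0,.035,.1]),covtool(0)))"
```

```text
t 35.25 pos [0.4891 0.1226 0.1247] w 0.0153 F [ 0.3 -0.3 -0.6]
R
 [[ 0.001  0.065  0.998]
 [ 0.     0.998 -0.065]
 [-1.     0.     0.001]]
q [ 0.01  0.44  1.62 -0.    1.08 -1.5 ]
row [-0.0004, -0.0654, 0.2404] [0.0001, 0.0005, -0.0]
row [0.0496, -0.0654, 0.2404] [0.0001, 0.0005, -0.0]
```

View pics/s30.png

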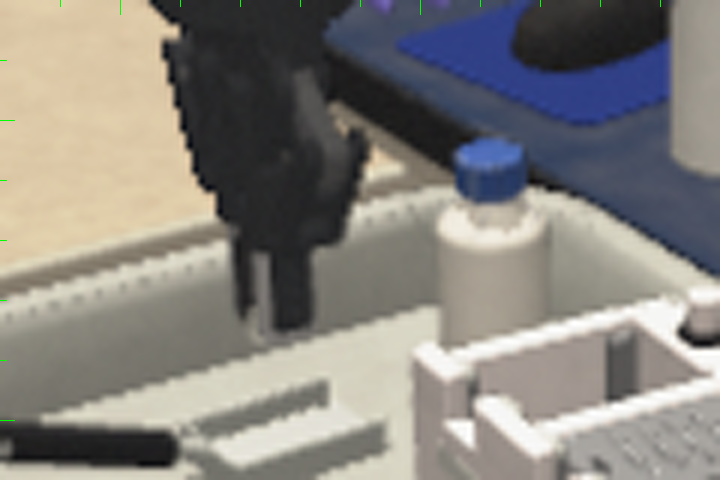

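{"name": "drive_tool", "arguments": {"commands": [[0.9,-0.01,-0.03,0.11,0,0,0],[0.9,-0.01,-0.0654,0.23,0,0,0],[0.9,0.0,-0.0654,0.2404,0,0,0],[0.9,0.0496,-0.0654,0.2404,0,0,0],[0.9,0.0496,-0.0654,0.2404,0,0,0],[0.3,0.0496,-0.0654,0.2404,0,0,0],[0.3,0.0496,-0.0654,0.2404,0,0,0],[0.2,0.0,-0.0654,0.2,0,0,0],[0.2,-0.04,-0.0654,0.1,0,0,0],[0.2,-0.04,-0.08,0.0,0,0,0]]}}

```text
time_s: 36.5
eef_pos: [0.4862, 0.0829, 0.1469]
eef_rot: [0.009, 1.566, -0.056]
wrist_force: [0.9, -0.1, -0.3]
gripper_width: 0.0343
```

```bash
python3 -c "
from h import *
pic('scene','s31',(160,130,320,250),5);pic('top','t31',(170,115,310,225),5)
show(([.482,.0768,.09],covtool(0)),([.482,.0768,.0245],covtool(0)))"
```

```text
t 36.6 pos [0.4821 0.0831 0.1456] w 0.0338 F [-0.2  0.6 -0.2]
R
 [[-0.002  0.064  0.998]
 [ 0.     0.998 -0.064]
 [-1.     0.    -0.002]]
q [-0.07  0.39  1.63 -0.    1.12 -1.58]
row [0.1112, -0.0126, 0.0008] [0.0006, -0.0022, 0.0]
row [0.2422, -0.0126, 0.0011] [0.0006, -0.0022, 0.0]
```

View pics/s31.png

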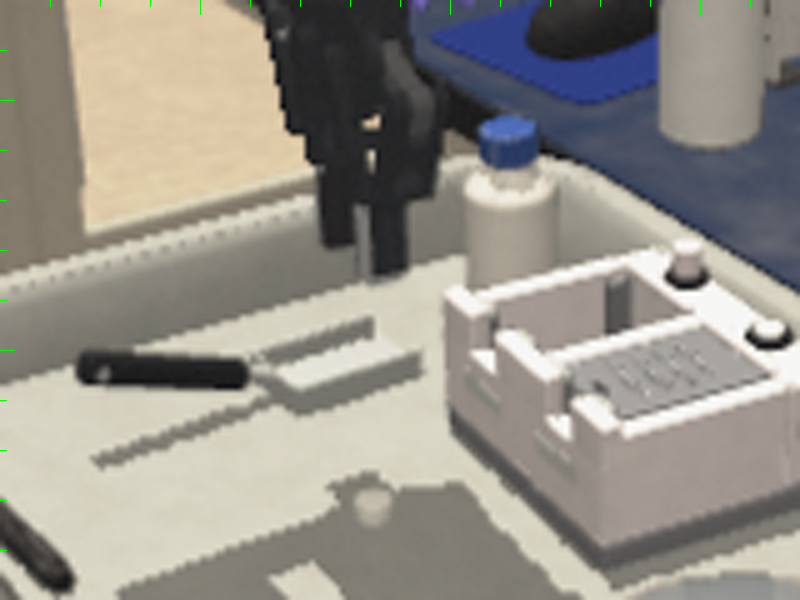

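View pics/t31.png

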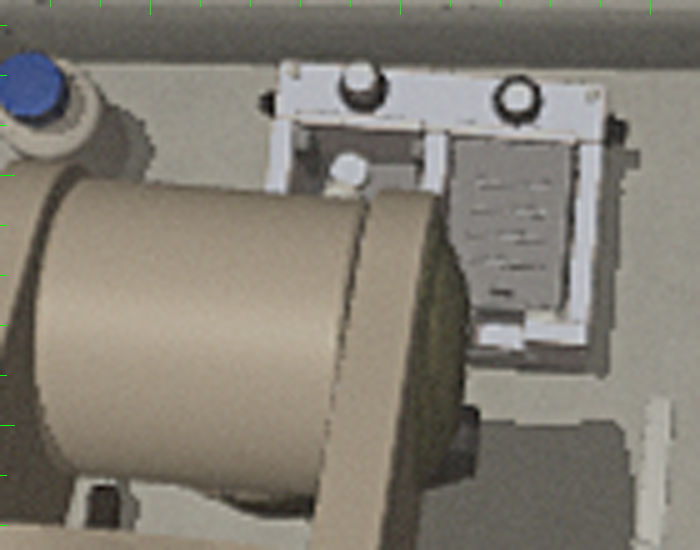

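Second cart tablet is unmoved (scene crop (373,505)).

{"name": "drive_tool", "arguments": {"commands": [[0.2,0.1112,-0.0126,0.0008,0,0,0],[0.2,0.2,-0.0126,0.001,0,0,0],[0.2,0.2422,-0.0126,0.0011,0,0,0],[0.2,0.2422,-0.0126,0.0011,0,0,0],[0.9,0.2422,-0.0126,0.0011,0,0,0],[0.9,0.2422,-0.0126,0.0011,0,0,0],[0.9,0.2422,-0.0126,0.0011,0,0,0],[0.9,0.16,-0.0126,0.0011,0,0,0],[0.9,0.06,-0.0126,0.0011,0,0,0],[0.9,0.04,-0.0126,0.0011,0,0,0]]}}

```text
time_s: 37.85
eef_pos: [0.488, 0.0763, 0.1279]
eef_rot: [-0.007, 1.564, -0.072]
wrist_force: [0.5, 0.4, -1.5]
gripper_width: 0.0154
```

```bash
python3 -c "
from h import *
pic('scene','s32',(160,130,320,250),5)
show((N2W([-.002,.03,.125]),covtool(0)),(N2W([-.002,.03,.1]),covtool(0)))"
```

```text
t 37.9 pos [0.4878 0.0764 0.1274] w 0.0152 F [0.9 0.5 1.8]
R
 [[ 0.005  0.065  0.998]
 [-0.     0.998 -0.065]
 [-1.    -0.     0.005]]
q [-0.09  0.42  1.65  0.    1.07 -1.59]
row [0.0061, 0.0172, 0.2331] [0.0001, 0.005, 0.0]
row [0.0561, 0.0172, 0.2329] [0.0001, 0.005, 0.0]
```

View pics/s32.png

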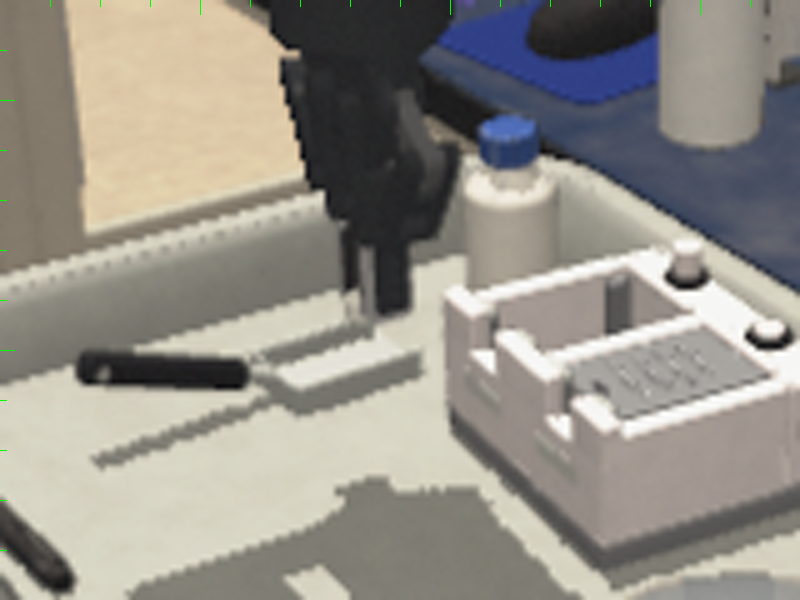

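{"name": "drive_tool", "arguments": {"commands": [[0.9,-0.01,0.005,0.06,0,0,0],[0.9,-0.01,0.012,0.16,0,0,0],[0.9,0.0,0.0172,0.24,0,0,0],[0.9,0.0561,0.0172,0.24,0,0,0],[0.9,0.0561,0.0172,0.24,0,0,0],[0.3,0.0561,0.0172,0.24,0,0,0],[0.3,0.0561,0.0172,0.24,0,0,0],[0.2,0.0,0.0172,0.24,0,0,0],[0.2,-0.1,-0.05,0.14,0,0,0],[0.0,-0.1,-0.15,0.0,0,0,0]]}}

```text
time_s: 39.15
eef_pos: [0.513, 0.0199, 0.1743]
eef_rot: [-0.128, 1.563, -0.191]
wrist_force: [0.3, -1.1, -0.0]
gripper_width: 0.0426
```

{"name": "drive_tool", "arguments": {"commands": [[-0.5,0,-0.12,0,0,0,0],[-0.5,0,-0.24,0.05,0,0,0],[-0.5,0,-0.3,0.1,0,0,0],[-0.5,0,-0.3,0.1,0,0,0]]}}

```text
time_s: 39.65
eef_pos: [0.5537, -0.1349, 0.1718]
eef_rot: [-0.299, 1.568, -0.366]
wrist_force: [-1.1, 0.4, -0.2]
gripper_width: 0.0644
```

```bash
python3 -c "
from h import *
pic('scene','s33');pic('top','t33',(170,115,330,225),5)
st()"
```

```text
t 39.75 pos [ 0.5526 -0.1322  0.1717] w 0.0641 F [-0.3  0.6 -1. ]
R
 [[ 0.001  0.065  0.998]
 [ 0.     0.998 -0.065]
 [-1.     0.     0.001]]
q [-0.44  0.48  1.38  0.    1.28 -1.95]
```

View pics/s33.png

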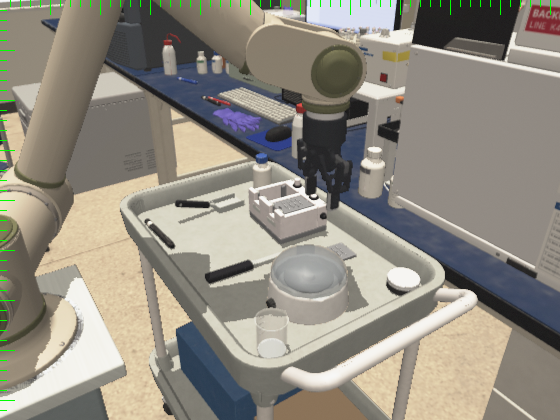

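View pics/t33.png

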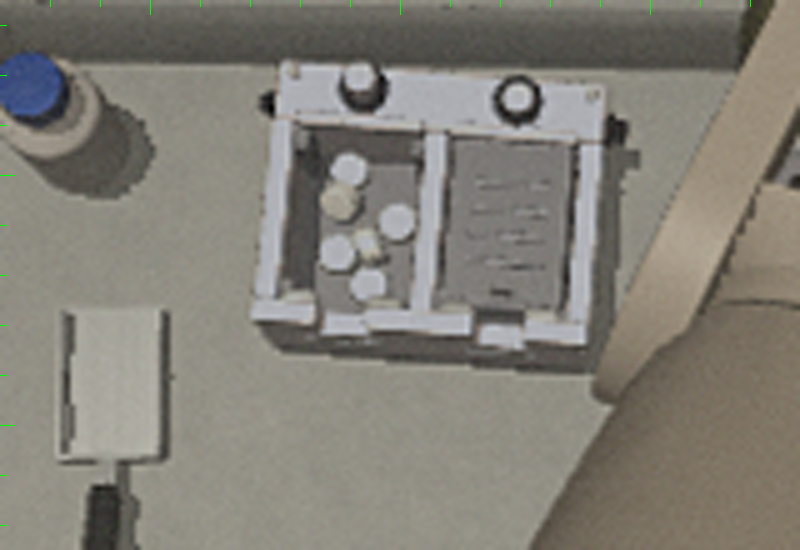

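All six tablets are in the chamber (top crop: 6 discs between x 320–415). Check the cover's pose before re-grasping.

```bash
python3 -c "
from h import *
Z=Rn.from_euler('z',NY);c=np.array([.5869,-.113,0])+Z.apply([.026+.0025,0,0]);print(c)
pts=[c+Z.apply([sx*.04,sy*.027,.0]) for sx in(-1,1) for sy in(-1,1)]+[c+Z.apply([sx*.04,sy*.027,.006]) for sx in(-1,1) for sy in(-1,1)]
im=np.load('pics/last_scene.npy');crop(im,'c1',(310,220,380,280),10,pts,'scene')"
```

```text
[ 0.61533981 -0.1148512   0.        ]
```

View pics/c1.png

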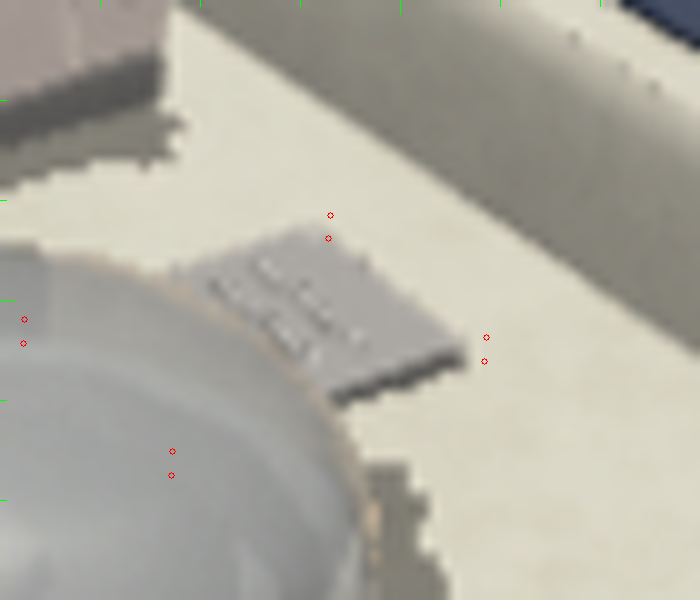

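```bash
python3 -c "
from h import *
show(([.587,-.113,.06],covtool(0)),([.587,-.113,.0205],covtool(0)))"
```

```text
t 39.75 pos [ 0.5526 -0.1322  0.1717] w 0.0641 F [-0.3  0.6 -1. ]
R
 [[ 0.001  0.065  0.998]
 [ 0.     0.998 -0.065]
 [-1.     0.     0.001]]
q [-0.44  0.48  1.38  0.    1.28 -1.95]
row [0.2235, 0.0428, 0.0659] [-0.0002, 0.001, -0.0002]
row [0.3025, 0.0427, 0.0659] [-0.0002, 0.001, -0.0002]
```

{"name": "drive_tool", "arguments": {"commands": [[-0.5,0.08,0.0428,0.0659,0,0,0],[-0.5,0.18,0.0428,0.0659,0,0,0],[-0.5,0.27,0.0428,0.0659,0,0,0],[-0.5,0.3025,0.0428,0.0659,0,0,0],[-0.5,0.3025,0.0428,0.0659,0,0,0],[0.1,0.3025,0.0428,0.0659,0,0,0],[0.1,0.3025,0.0428,0.0659,0,0,0],[0.1,0.3025,0.0428,0.0659,0,0,0]], "squeeze": 60}}

```text
time_s: 40.75
eef_pos: [0.5882, -0.1134, 0.0227]
eef_rot: [-0.18, 1.566, -0.245]
wrist_force: [-1.6, 2.6, 7.2]
gripper_width: 0.0505
```

{"name": "drive_tool", "arguments": {"commands": [[0.1,-0.04,0,0,0,0,0],[0.1,-0.14,0,0,0,0,0],[0.1,-0.24,0,0,0,0,0],[0.1,-0.3,0,0,0,0,0],[0.1,-0.3,0,0,0,0,0]]}}

```text
time_s: 41.38
eef_pos: [0.5881, -0.1136, 0.174]
eef_rot: [-0.285, 1.563, -0.35]
wrist_force: [0.5, -0.3, -0.4]
gripper_width: 0.0505
```

```bash
python3 -c "
from h import *
o=arm.get_obs();R=rot(o);
f=lambda x,y,h:o['eef_pos']+R.apply([h,y,x])
pts=[f(x,y,.0125) for x in(-.014,.066) for y in(-.027,.027)]
pic('scene','s34',(260,110,400,215),5,pts)
show((N2W([-.034,.035,.18]),covtool(.13)))"
```

```text
t 41.42 pos [ 0.5874 -0.1134  0.1718] w 0.0505 F [ 0.4  0.7 -1.6]
R
 [[ 0.004  0.065  0.998]
 [-0.001  0.998 -0.065]
 [-1.    -0.001  0.004]]
q [-0.39  0.53  1.29  0.    1.32 -1.89]
row [-0.0171, 0.3929, -0.0541] [0.0, 0.1279, 0.0009]
```

View pics/s34.png

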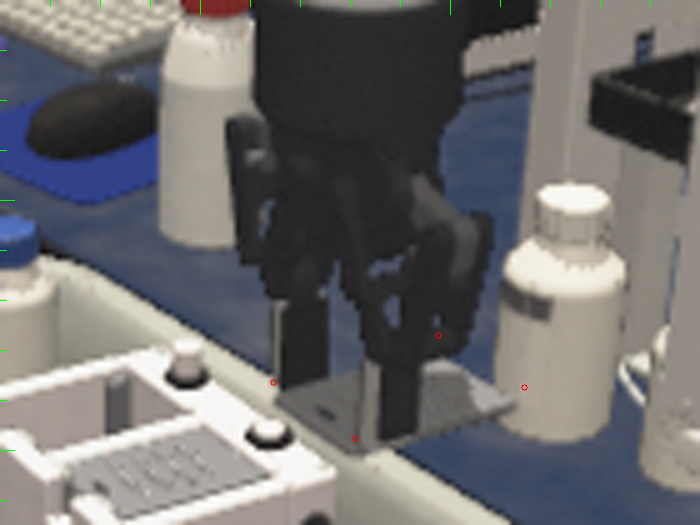

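```bash
cat > cd.py <<'E'
from h import *
def drawc(name,h,xf,box,s,n='scene',dy=0,tilt=0):
    """cover wireframe in tool frame: underside h ahead of TCP, front edge xf along tool z (neg = toward front)"""
    o=arm.get_obs();R=rot(o);im=np.load(f'pics/last_{n}.npy');x0,y0,x1,y1=box
    out=cv2.resize(im[y0:y1,x0:x1],None,fx=s,fy=s,interpolation=cv2.INTER_CUBIC)
    Q=Rn.from_euler('y',tilt)
    P=lambda x,y,k:o['eef_pos']+R.apply(np.array([h-k,0,0])+Q.apply([0,y+dy,x]))
    for k,c in((0,(0,0,255)),(.006,(0,255,0))):
        q=((proj(n,[P(x,y,k) for x,y in((xf,-.027),(xf,.027),(xf+.08,.027),(xf+.08,-.027))])+.5-[x0,y0])*s).astype(np.int32)
        cv2.polylines(out,[q.reshape(-1,1,2)],True,c,1)
    cv2.imwrite(f'pics/{name}.png',out)
E
python3 -c "
from cd import *
drawc('c2',.0227,-.014,(295,160,385,215),8)"
```

```text
(no output)
```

View pics/c2.png

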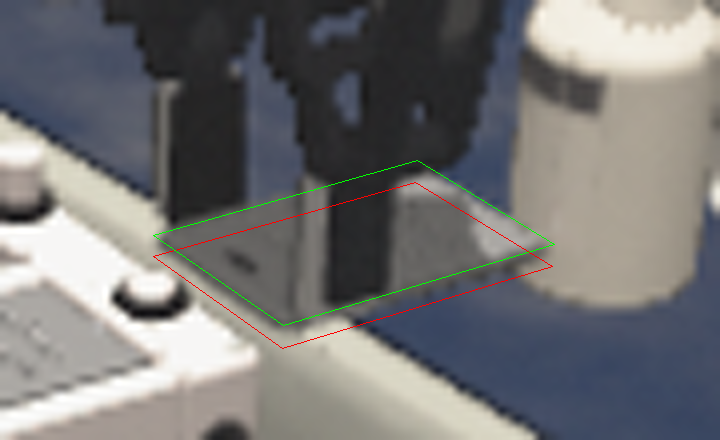

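The cover is held, wireframe fits within ~1 px. Plan refit: rear in first with a steeper tilt, then slide under the lip and lower the front.

```bash
cat > refit.py <<'E'
from h import *
H,XF=.0227,-.0145
def pose(xr,zr,phi,dl=0.0,yn=.0355):
    """rear-bottom edge at N(xr,zr), cover tilt phi front high; dl: cover tilt relative to the tool"""
    t=phi-dl
    tz=np.array([np.cos(t),0,-np.sin(t)]);n=np.array([np.sin(t),0,np.cos(t)])
    P=np.array([xr,yn,zr])-(XF+.08)*tz+H*n
    return N2W(P),covtool(t)
E
python3 -c "
from refit import *
show((N2W([-.034,.0355,.18]),covtool(.13)),pose(.029,.12,.25))"
```

```text
t 41.42 pos [ 0.5874 -0.1134  0.1718] w 0.0505 F [ 0.4  0.7 -1.6]
R
 [[ 0.004  0.065  0.998]
 [-0.001  0.998 -0.065]
 [-1.    -0.001  0.004]]
q [-0.39  0.53  1.29  0.    1.32 -1.89]
row [-0.0171, 0.3939, -0.0541] [0.0, 0.1279, 0.0009]
row [0.0266, 0.3939, -0.044] [-0.0, 0.2425, 0.0009]
```

{"name": "drive_tool", "arguments": {"commands": [[0.1,-0.0171,0.1,-0.01,0,0.03,0],[0.1,-0.0171,0.2,-0.02,0,0.06,0],[0.1,-0.0171,0.3,-0.03,0,0.1,0],[0.1,-0.0171,0.3939,-0.044,0,0.15,0],[0.1,0.0,0.3939,-0.044,0,0.2,0],[0.1,0.0266,0.3939,-0.044,0,0.2425,0],[0.1,0.0266,0.3939,-0.044,0,0.2425,0]]}}

```text
time_s: 42.3
eef_pos: [0.5777, 0.084, 0.1547]
eef_rot: [-3.141, 1.314, 3.076]
wrist_force: [-0.1, -0.8, -0.8]
gripper_width: 0.0505
```

```bash
python3 -c "
from refit import *
from cd import drawc
pic('scene','s35',(220,110,340,200),6)
drawc('c3',H,XF,(220,120,330,200),7)
show(pose(.029,.12,.25),pose(.029,.085,.25))"
```

```text
t 42.35 pos [0.5779 0.084  0.1558] w 0.0506 F [ 0.3 -0.1  0.9]
R
 [[-0.251  0.066  0.966]
 [ 0.017  0.998 -0.064]
 [-0.968  0.    -0.252]]
q [-0.06  0.62  1.18  0.    1.59 -1.56]
row [-0.0049, 0.0012, -0.0007] [-0.0009, -0.0046, -0.0003]
row [0.0629, 0.0012, 0.0169] [-0.0009, -0.0046, -0.0003]
```

View pics/c3.png

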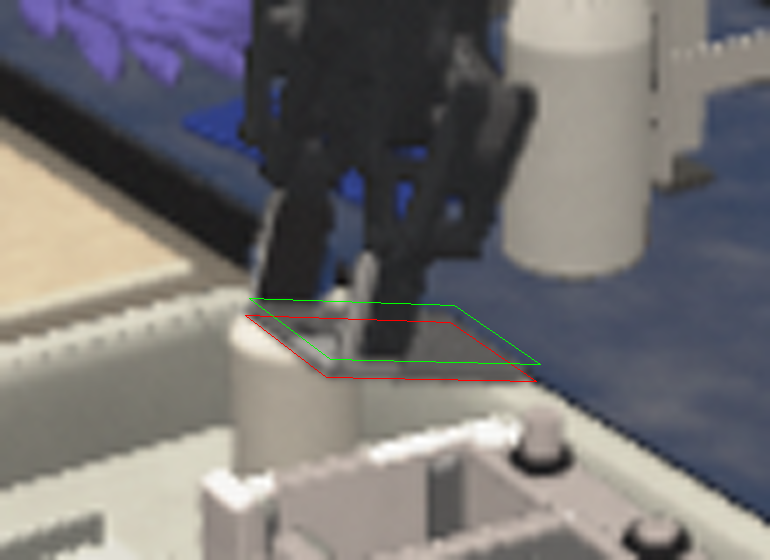

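Wireframe matches well. Lower in stages.

{"name": "drive_tool", "arguments": {"commands": [[0.1,0.03,0.0012,0.008,0,-0.0046,0],[0.1,0.055,0.0012,0.0145,0,-0.0046,0],[0.1,0.0629,0.0012,0.0169,0,-0.0046,0],[0.1,0.0629,0.0012,0.0169,0,-0.0046,0]]}}

```text
time_s: 42.85
eef_pos: [0.5784, 0.0851, 0.1244]
eef_rot: [3.141, 1.323, 3.076]
wrist_force: [-0.4, 0.3, -0.1]
gripper_width: 0.0502
```

```bash
python3 -c "
from refit import *
from cd import drawc
pic('scene','s36',(220,110,340,200),6)
drawc('c4',H,XF,(230,145,320,205),8)
show(pose(.029,.072,.25),pose(.0295,.065,.25),pose(.033,.0645,.25))"
```

```text
t 42.9 pos [0.5786 0.0851 0.1247] w 0.05 F [-0.6  0.4 -0.2]
R
 [[-0.245  0.065  0.967]
 [ 0.016  0.998 -0.063]
 [-0.969  0.    -0.245]]
q [-0.06  0.65  1.22  0.    1.51 -1.56]
row [0.0282, -0.0011, 0.0065] [-0.0, 0.0022, -0.0001]
row [0.0415, -0.0011, 0.0109] [-0.0, 0.0022, -0.0001]
row [0.0408, -0.0011, 0.0179] [-0.0, 0.0022, -0.0001]
```

View pics/c4.png

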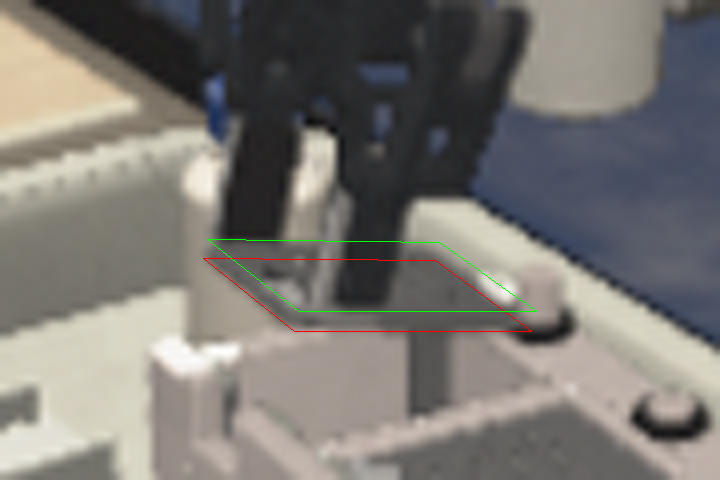

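{"name": "drive_tool", "arguments": {"commands": [[0.1,0.014,-0.001,0.003,0,0.002,0],[0.1,0.0282,-0.001,0.0065,0,0.002,0],[0.1,0.0282,-0.001,0.0065,0,0.002,0]]}}

```text
time_s: 43.28
eef_pos: [0.5777, 0.0847, 0.1091]
eef_rot: [3.141, 1.319, 3.076]
wrist_force: [-1.0, 0.7, -1.3]
gripper_width: 0.0502
```

{"name": "drive_tool", "arguments": {"commands": [[0.1,0.005,0,0.0015,0,0,0],[0.1,0.0085,0,0.0028,0,0,0],[0.1,0.0085,0,0.0028,0,0,0]]}}

```text
time_s: 43.65
eef_pos: [0.5783, 0.0847, 0.1053]
eef_rot: [3.141, 1.32, 3.076]
wrist_force: [0.6, -0.0, -0.2]
gripper_width: 0.0504
```

```bash
python3 -c "
from refit import *
from cd import drawc
pic('scene','s37',(220,110,340,200),6)
drawc('c5',H,XF,(230,145,320,205),8)
show(pose(.0295,.065,.25),pose(.033,.0645,.25))"
```

```text
t 43.7 pos [0.5784 0.0847 0.1054] w 0.0508 F [ 0.2 -0.1 -0.5]
R
 [[-0.247  0.065  0.967]
 [ 0.016  0.998 -0.063]
 [-0.969  0.    -0.248]]
q [-0.06  0.68  1.24  0.    1.48 -1.56]
row [0.0041, -0.0003, 0.0018] [0.0001, -0.0002, -0.0]
row [0.0034, -0.0003, 0.0088] [0.0001, -0.0002, -0.0]
```

View pics/c5.png

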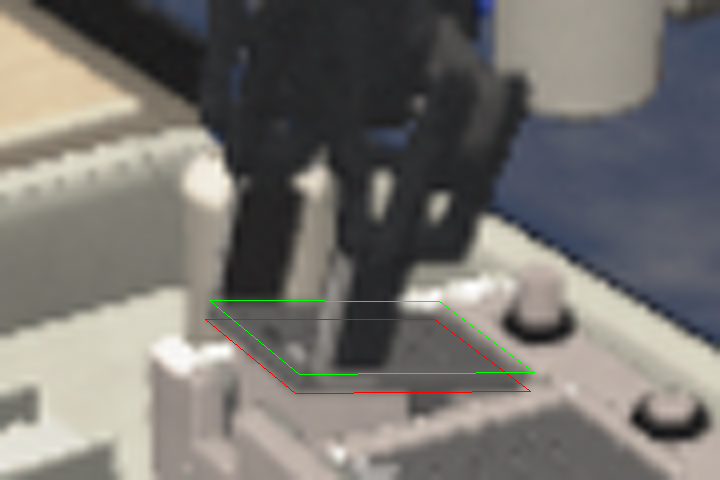

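{"name": "drive_tool", "arguments": {"commands": [[0.1,0.0041,0,0.0014,0,0,0],[0.1,0.0041,0,0.0014,0,0,0]]}}

```text
time_s: 43.95
eef_pos: [0.5785, 0.0847, 0.1031]
eef_rot: [3.141, 1.32, 3.076]
wrist_force: [-0.2, 0.1, -0.8]
gripper_width: 0.0506
```

{"name": "drive_tool", "arguments": {"commands": [[0.1,0.003,0,0.0008,0,0,0],[0.1,0.003,0,0.0008,0,0,0]]}}

```text
time_s: 44.2
eef_pos: [0.5785, 0.0847, 0.1016]
eef_rot: [3.141, 1.32, 3.076]
wrist_force: [0.2, -0.4, -0.3]
gripper_width: 0.0504
```

```bash
python3 -c "
from refit import *
from cd import drawc
pic('scene','s38',(220,110,340,200),6)
drawc('c6',H,XF,(230,145,320,205),8)
show(pose(.0295,.065,.25),pose(.033,.0645,.25))"
```

```text
t 44.25 pos [0.5786 0.0847 0.1017] w 0.0503 F [ 0.2 -0.5  0.4]
R
 [[-0.247  0.065  0.967]
 [ 0.016  0.998 -0.063]
 [-0.969  0.    -0.248]]
q [-0.06  0.68  1.24  0.    1.47 -1.56]
row [-0.003, -0.0003, -0.0004] [0.0001, -0.0003, -0.0]
row [-0.0038, -0.0003, 0.0066] [0.0001, -0.0003, -0.0]
```

View pics/c6.png

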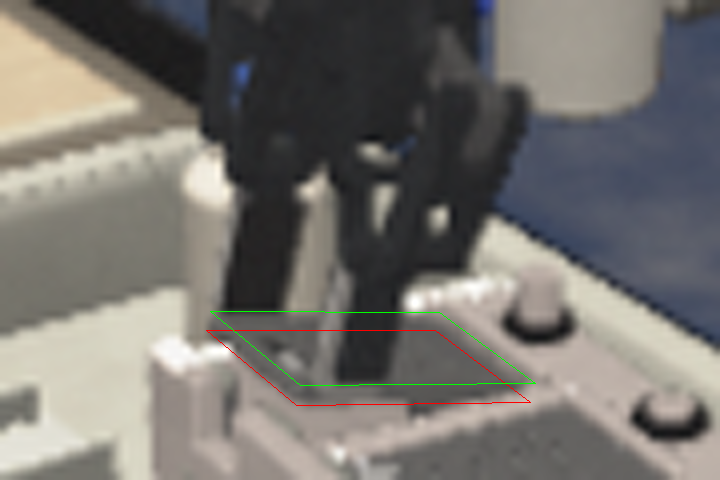

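```bash
python3 -c "
from refit import *
show(pose(.0325,.0634,.25),pose(.0335,.0636,.25),pose(.0335,.0638,.21),pose(.0335,.064,.17),pose(.0335,.064,.14),pose(.0335,.064,.12))"
```

```text
t 44.25 pos [0.5786 0.0847 0.1017] w 0.0503 F [ 0.2 -0.5  0.4]
R
 [[-0.247  0.065  0.967]
 [ 0.016  0.998 -0.063]
 [-0.969  0.    -0.248]]
q [-0.06  0.68  1.24  0.    1.47 -1.56]
row [-0.0014, -0.0003, 0.0062] [0.0001, -0.0003, -0.0]
row [-0.0023, -0.0003, 0.008] [0.0001, -0.0003, -0.0]
row [0.0026, -0.0003, 0.0062] [0.0001, -0.0385, -0.0]
row [0.0076, -0.0003, 0.0046] [0.0001, -0.0767, -0.0]
row [0.0116, -0.0003, 0.0036] [0.0001, -0.1053, -0.0]
row [0.0143, -0.0003, 0.0031] [0.0001, -0.1244, -0.0]
```

{"name": "drive_tool", "arguments": {"commands": [[0.1,-0.0007,0,0.003,0,0,0],[0.1,-0.0014,0,0.0062,0,0,0],[0.1,-0.0023,0,0.008,0,0,0],[0.1,-0.0023,0,0.008,0,0,0]]}}

```text
time_s: 44.75
eef_pos: [0.5828, 0.0844, 0.1018]
eef_rot: [3.141, 1.321, 3.076]
wrist_force: [1.5, 0.5, 0.0]
gripper_width: 0.0505
```

{"name": "drive_tool", "arguments": {"commands": [[0.1,0.0025,0,-0.0009,0,-0.02,0],[0.1,0.005,0,-0.0018,0,-0.0385,0],[0.1,0.0075,0,-0.0026,0,-0.058,0],[0.1,0.01,0,-0.0034,0,-0.0767,0],[0.1,0.01,0,-0.0034,0,-0.0767,0]]}}

```text
time_s: 45.38
eef_pos: [0.5795, 0.0847, 0.0975]
eef_rot: [3.141, 1.401, 3.076]
wrist_force: [-0.6, -0.5, 0.3]
gripper_width: 0.0506
```

```bash
python3 -c "
from refit import *
from cd import drawc
pic('scene','s39',(220,110,340,200),6)
drawc('c7',H,XF,(230,145,320,205),8)
show(pose(.0335,.064,.14),pose(.0335,.064,.12))"
```

```text
t 45.42 pos [0.5797 0.0846 0.0975] w 0.0502 F [-0.1  0.2 -0.6]
R
 [[-0.169  0.065  0.984]
 [ 0.011  0.998 -0.064]
 [-0.986  0.    -0.169]]
q [-0.06  0.65  1.3   0.    1.36 -1.56]
row [0.0039, -0.0003, -0.001] [0.0001, -0.0287, -0.0001]
row [0.0066, -0.0003, -0.0018] [0.0001, -0.0478, -0.0001]
```

View pics/c7.png

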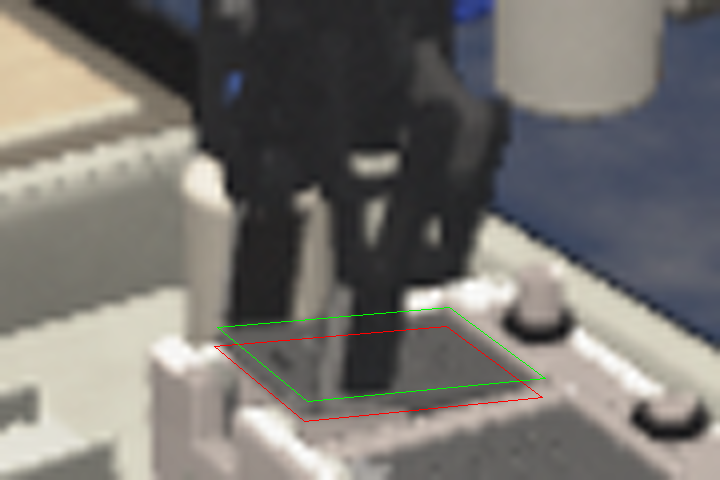

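{"name": "drive_tool", "arguments": {"commands": [[0.1,0.002,0,-0.0005,0,-0.0145,0],[0.1,0.0039,0,-0.001,0,-0.0287,0],[0.1,0.0053,0,-0.0014,0,-0.038,0],[0.1,0.0066,0,-0.0018,0,-0.0478,0],[0.1,0.0066,0,-0.0018,0,-0.0478,0]]}}

```text
time_s: 46.05
eef_pos: [0.5785, 0.0847, 0.0944]
eef_rot: [3.141, 1.452, 3.076]
wrist_force: [0.9, 0.0, -0.2]
gripper_width: 0.0503
```

{"name": "drive_tool", "arguments": {"commands": [[0.1,0.003,0,0.0,0,0,0],[0.1,0.003,0,0.0,0,0,0]]}}

```text
time_s: 46.3
eef_pos: [0.5787, 0.0847, 0.0931]
eef_rot: [3.14, 1.452, 3.075]
wrist_force: [2.9, -0.3, 2.3]
gripper_width: 0.0507
```

```bash
python3 -c "
from refit import *
from cd import drawc
pic('scene','s40',(220,110,340,200),6)
drawc('c8',H,XF,(230,145,320,205),8)
st()"
```

```text
t 46.35 pos [0.5787 0.0847 0.0931] w 0.0503 F [ 3.1 -0.1  3.8]
R
 [[-0.118  0.065  0.991]
 [ 0.008  0.998 -0.065]
 [-0.993  0.    -0.118]]
q [-0.06  0.64  1.34  0.    1.28 -1.56]
```

View pics/c8.png

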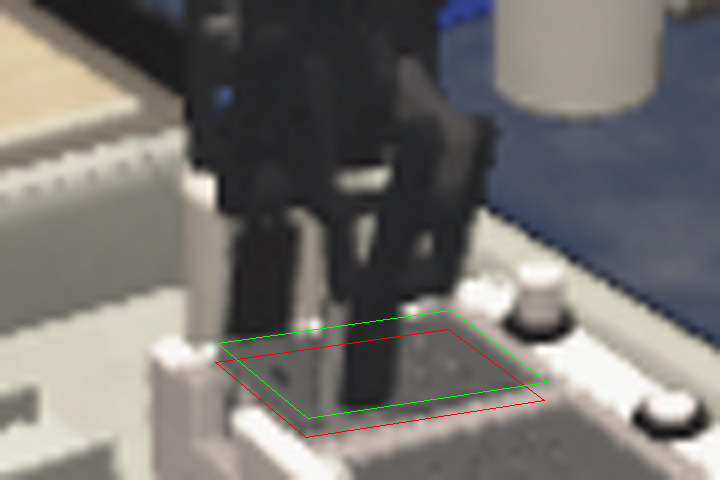

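TCP height equals the prised-up state; contact felt at the front. Release and look.

{"name": "drive_tool", "arguments": {"commands": [[-0.2,0.0,0,0,0,0,0],[-0.5,0.0,0,0,0,0,0],[-0.5,0,0,0,0,0,0],[-0.5,-0.05,0,0,0,0,0],[-0.5,-0.16,0,0,0,0,0],[-0.3,-0.2,-0.1,-0.08,0,0,0],[0.0,-0.2,-0.2,-0.16,0,0,0],[0.5,-0.2,-0.3,-0.24,0,0,0],[1.0,-0.2,-0.3,-0.24,0,0,0]]}}

```text
time_s: 47.48
eef_pos: [0.4594, -0.0597, 0.2068]
eef_rot: [-3.141, 1.45, 3.074]
wrist_force: [-0.5, 0.2, 0.3]
gripper_width: 0.0068
```

```bash
python3 -c "
from h import *
f=lambda x,y: N2W([x,y,.080-.125*(x+.046)])
pts=[f(-.04,.062),f(-.04,.008),f(.03,.008),f(.03,.062),f(-.046,.035)]
pic('scene','s41',(220,150,320,220),8,pts);pic('top','t41',(200,120,300,200),8,pts);st()"
```

```text
t 47.58 pos [ 0.4611 -0.0584  0.2065] w -0.0001 F [ 0.5  0.1 -0.2]
R
 [[-0.12   0.066  0.991]
 [ 0.008  0.998 -0.066]
 [-0.993  0.    -0.12 ]]
q [-0.36  0.33  1.53 -0.04  1.4  -1.86]
```

View pics/s41.png

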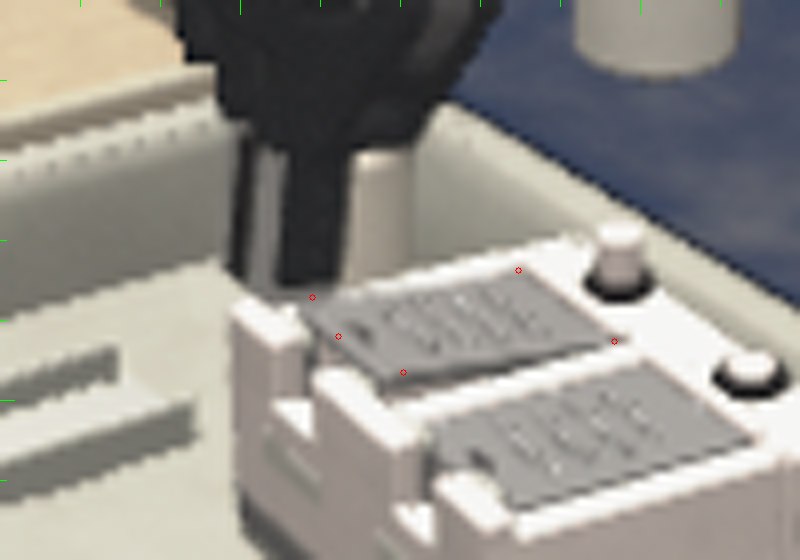

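View pics/t41.png

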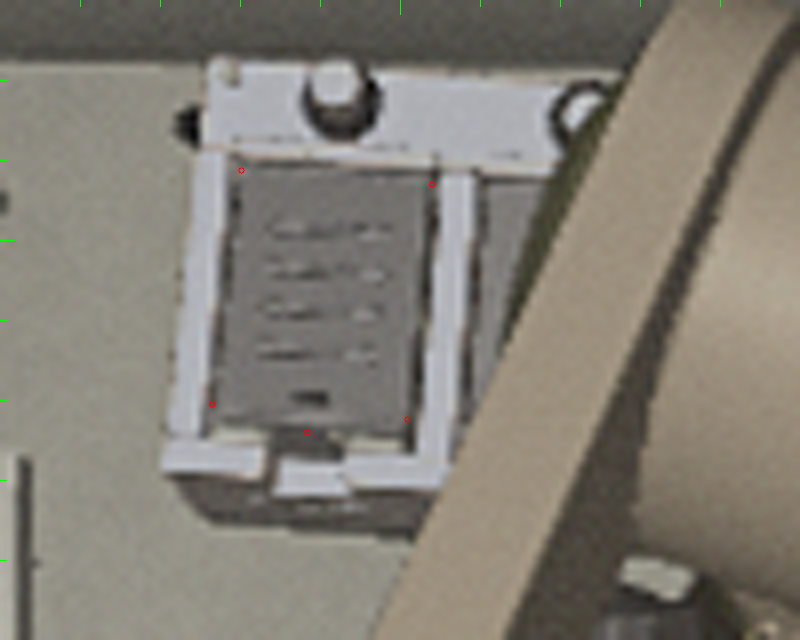

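Cover sits exactly as in the pried state. Press the front edge with closed fingers.

```bash
python3 -c "
from h import *
R=covtool(0)
show((N2W([-.033,.035,.15]),R),(N2W([-.033,.035,.107]),R),(N2W([-.033,.035,.092]),R))"
```

```text
t 47.58 pos [ 0.4611 -0.0584  0.2065] w -0.0001 F [ 0.5  0.1 -0.2]
R
 [[-0.12   0.066  0.991]
 [ 0.008  0.998 -0.066]
 [-0.993  0.    -0.12 ]]
q [-0.36  0.33  1.53 -0.04  1.4  -1.86]
row [0.0875, 0.2999, 0.2184] [-0.0014, -0.1148, -0.0003]
row [0.1729, 0.2998, 0.2288] [-0.0014, -0.1148, -0.0003]
row [0.2027, 0.2998, 0.2324] [-0.0014, -0.1148, -0.0003]
```

{"name": "drive_tool", "arguments": {"commands": [[1.0,0.02,0.1,0.08,0,-0.1148,0],[1.0,0.04,0.2,0.16,0,-0.1148,0],[1.0,0.0875,0.2999,0.2184,0,-0.1148,0],[1.0,0.0875,0.2999,0.2184,0,-0.1148,0],[1.0,0.0875,0.2999,0.2184,0,-0.1148,0],[1.0,0.14,0.2999,0.225,0,-0.1148,0],[1.0,0.165,0.2999,0.228,0,-0.1148,0],[1.0,0.165,0.2999,0.228,0,-0.1148,0]]}}

```text
time_s: 48.58
eef_pos: [0.5741, 0.0844, 0.1107]
eef_rot: [3.119, 1.57, 3.053]
wrist_force: [0.0, -0.3, 0.3]
gripper_width: -0.0001
```

```bash
python3 -c "
from h import *
pic('scene','s42',(220,150,320,220),8);R=covtool(0)
show((N2W([-.033,.035,.107]),R),(N2W([-.033,.035,.0925]),R))"
```

```text
t 48.62 pos [0.5745 0.0845 0.1114] w -0.0002 F [ 0.1 -1.3  0.4]
R
 [[ 0.001  0.065  0.998]
 [-0.     0.998 -0.065]
 [-1.     0.     0.001]]
q [-0.06  0.57  1.42  0.    1.15 -1.56]
row [0.0089, -0.0003, -0.0008] [-0.0005, 0.0007, -0.0]
row [0.0379, -0.0003, -0.0009] [-0.0005, 0.0007, -0.0]
```

View pics/s42.png

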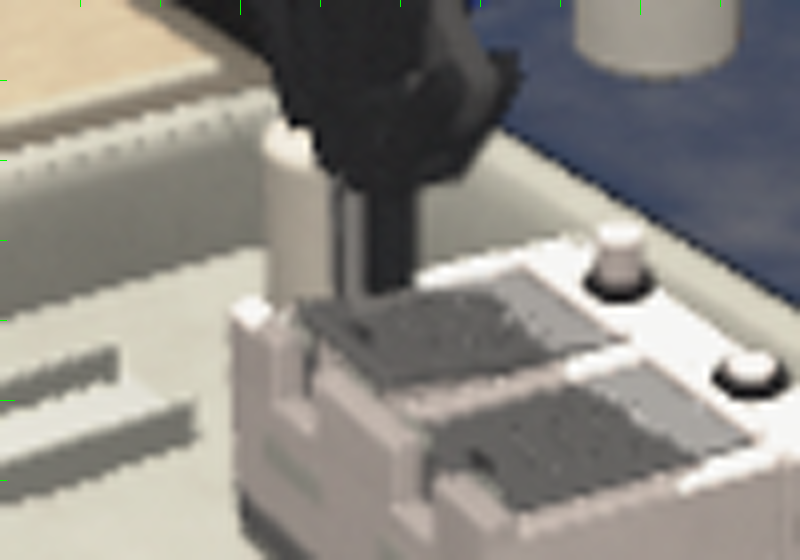

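{"name": "drive_tool", "arguments": {"commands": [[1.0,0.01,0,-0.001,0,0,0],[1.0,0.02,0,-0.001,0,0,0],[1.0,0.026,0,-0.001,0,0,0],[1.0,0.032,0,-0.001,0,0,0],[1.0,0.0375,0,-0.001,0,0,0],[1.0,0.0375,0,-0.001,0,0,0]]}}

```text
time_s: 49.38
eef_pos: [0.5739, 0.085, 0.0921]
eef_rot: [0.081, 1.571, 0.017]
wrist_force: [0.0, 0.2, 1.1]
gripper_width: -0.0001
```

```bash
python3 -c "
from h import *
pic('scene','s43',(220,150,320,220),8);st()"
```

```text
t 49.42 pos [0.5739 0.085  0.0921] w 0.0 F [-0.6 -0.7  0.9]
R
 [[ 0.     0.065  0.998]
 [ 0.     0.998 -0.065]
 [-1.     0.     0.   ]]
q [-0.06  0.59  1.44  0.    1.11 -1.56]
```

View pics/s43.png

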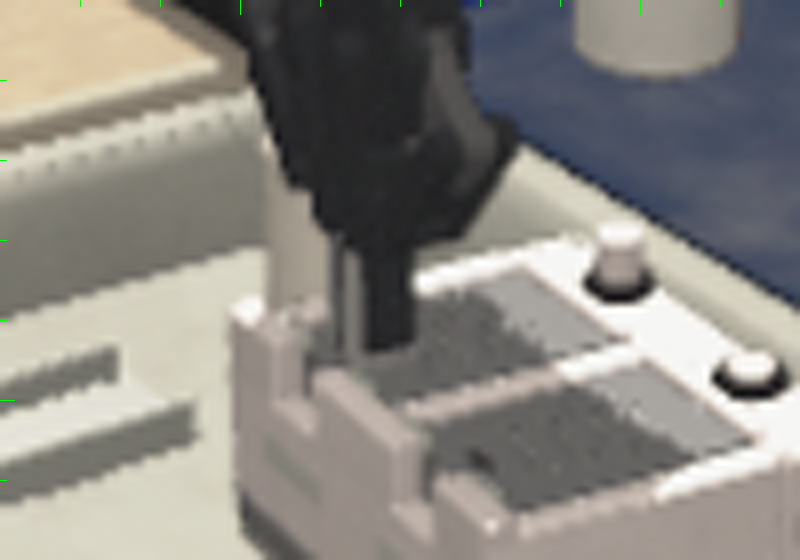

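{"name": "drive_tool", "arguments": {"commands": [[1.0,0.002,0,0,0,0,0],[1.0,0.004,0,0,0,0,0],[1.0,0.004,0,0,0,0,0]]}}

```text
time_s: 49.8
eef_pos: [0.5739, 0.085, 0.0918]
eef_rot: [-0.086, 1.569, -0.15]
wrist_force: [-4.9, 0.2, 15.4]
gripper_width: 0.0003
```

```bash
python3 -c "
from h import *
R=covtool(0);st()
show((N2W([-.01,.035,.14]),R),(N2W([.0505,.035,.14]),R),(N2W([.0505,.035,.114]),R))"
```

```text
t 49.8 pos [0.5739 0.085  0.0918] w 0.0003 F [-4.9  0.2 15.4]
R
 [[ 0.002  0.065  0.998]
 [-0.     0.998 -0.065]
 [-1.    -0.     0.002]]
q [-0.06  0.59  1.44 -0.    1.11 -1.56]
t 49.8 pos [0.5739 0.085  0.0918] w 0.0003 F [-4.9  0.2 15.4]
R
 [[ 0.002  0.065  0.998]
 [-0.     0.998 -0.065]
 [-1.    -0.     0.002]]
q [-0.06  0.59  1.44 -0.    1.11 -1.56]
row [-0.0964, -0.0012, 0.0465] [0.0002, 0.0015, 0.0001]
row [-0.0962, -0.0012, 0.1675] [0.0002, 0.0015, 0.0001]
row [-0.0442, -0.0012, 0.1674] [0.0002, 0.0015, 0.0001]
```

Hard stop at cover height 70 mm: flush. Now the pin.

{"name": "drive_tool", "arguments": {"commands": [[1.0,-0.1,-0.0012,0.0,0,0,0],[1.0,-0.1,-0.0012,0.08,0,0,0],[1.0,-0.1,-0.0012,0.1675,0,0,0],[1.0,-0.1,-0.0012,0.1675,0,0,0]]}}

```text
time_s: 50.3
eef_pos: [0.6591, 0.0784, 0.1392]
eef_rot: [0.005, 1.57, -0.06]
wrist_force: [-0.5, -0.0, -0.4]
gripper_width: -0.0002
```

```bash
python3 -c "
from h import *
R=covtool(0)
o=arm.get_obs()
pic('scene','s44',(220,130,320,200),8,[N2W([.0505,.035,.089]),o['eef_pos']+[0,0,-.022]])
show((N2W([.0505,.035,.114]),R),(N2W([.0505,.035,.099]),R))"
```

```text
t 50.35 pos [0.6577 0.0787 0.1392] w 0.0002 F [-1.1  0.3  0.2]
R
 [[-0.001  0.065  0.998]
 [ 0.     0.998 -0.065]
 [-1.     0.    -0.001]]
q [-0.06  0.67  1.12  0.    1.35 -1.56]
row [0.0503, 0.0003, -0.0007] [-0.0002, -0.0006, -0.0001]
row [0.0803, 0.0003, -0.0006] [-0.0002, -0.0006, -0.0001]
```

View pics/s44.png

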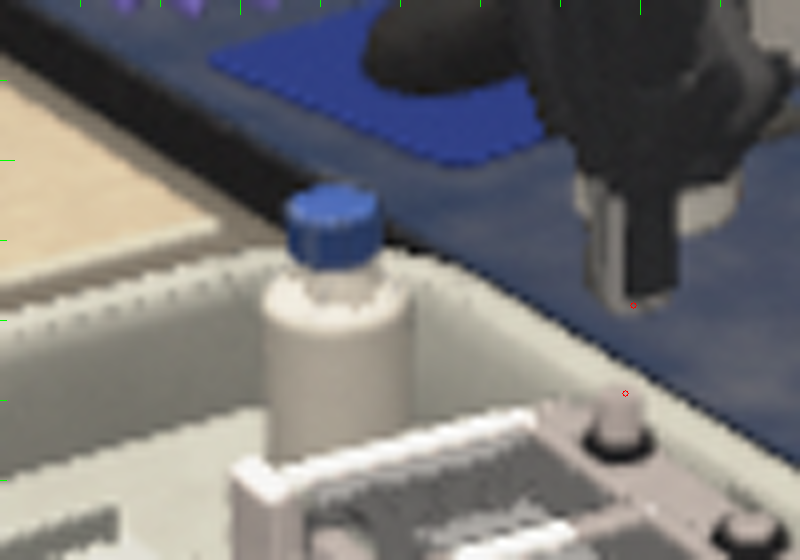

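Aligned over the pin. Push down in steps.

{"name": "drive_tool", "arguments": {"commands": [[1.0,0.03,0,-0.003,0,0,0],[1.0,0.0503,0,-0.003,0,0,0],[1.0,0.06,0,-0.003,0,0,0],[1.0,0.07,0,-0.003,0,0,0],[1.0,0.078,0,-0.003,0,0,0],[1.0,0.084,0,-0.003,0,0,0],[1.0,0.087,0,-0.003,0,0,0],[1.0,0.087,0,-0.003,0,0,0]]}}

```text
time_s: 51.35
eef_pos: [0.6559, 0.0791, 0.0987]
eef_rot: [-0.038, 1.569, -0.103]
wrist_force: [-7.1, 0.2, 14.3]
gripper_width: -0.0
```

Hard stop at tip height ≈77 mm: pin is fully down. Retreat and check.

{"name": "drive_tool", "arguments": {"commands": [[1.0,-0.1,0,0,0,0,0],[1.0,-0.2,0,-0.05,0,0,0],[1.0,-0.25,-0.05,-0.17,0,0,0],[0.5,-0.25,-0.1,-0.29,0,0,0],[0.0,-0.25,-0.22,-0.41,0,0,0],[0.0,-0.25,-0.34,-0.53,0,0,0],[0.0,-0.25,-0.45,-0.6,0,0,0],[0.0,-0.25,-0.5,-0.62,0,0,0],[0.0,-0.25,-0.5,-0.62,0,0,0]]}}

```text
time_s: 52.48
eef_pos: [0.3288, -0.1525, 0.2218]
eef_rot: [-0.774, 1.569, -0.843]
wrist_force: [0.3, 0.4, 0.4]
gripper_width: 0.0427
```

```bash
python3 -c "
from h import *
f=lambda x,y: N2W([x,y,.070])
pts=[f(-.046,.062),f(-.046,.008),f(.034,.008),f(.034,.062),N2W([.0505,.035,.077])]
pic('scene','s45',(220,150,320,220),8,pts);pic('top','t45',(200,120,300,200),8,pts);st()
crop(np.load('pics/last_top.npy'),'t46',(130,100,430,310),2.5)
crop(np.load('pics/last_scene.npy'),'s46',(100,130,360,310),3)"
```

```text
t 52.58 pos [ 0.3296 -0.1518  0.2218] w 0.0428 F [ 0.7  0.2 -0.2]
R
 [[ 0.001  0.069  0.998]
 [-0.001  0.998 -0.069]
 [-1.    -0.001  0.001]]
q [-0.76  0.08  1.81  0.    1.25 -2.26]
```

View pics/s45.png

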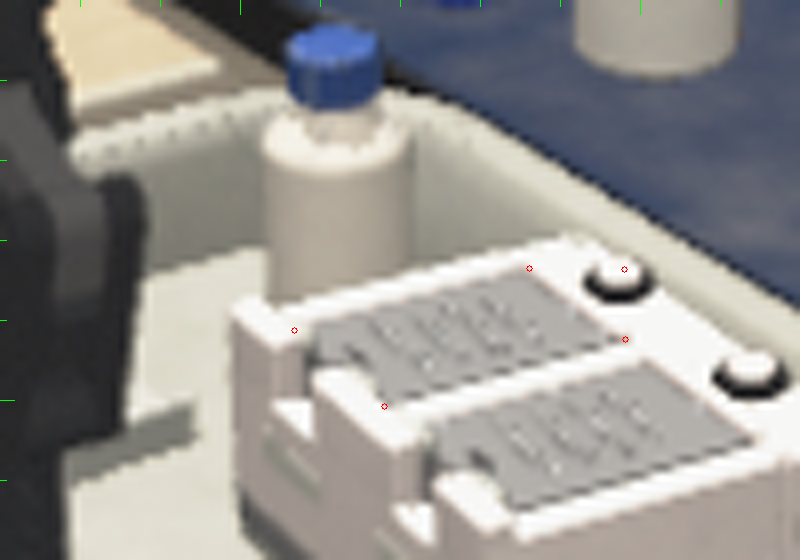

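View pics/t45.png

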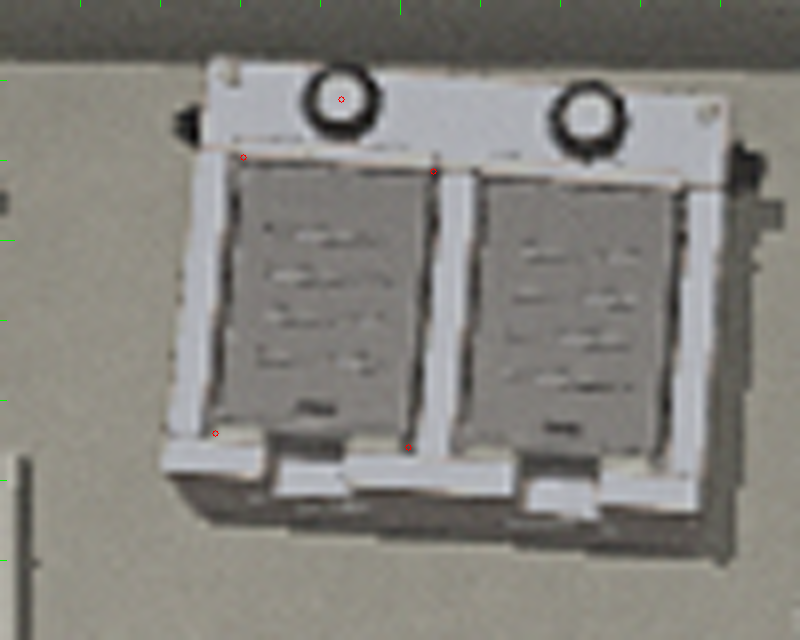

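```bash
python3 -c "
from h import *
crop(np.load('pics/last_top.npy'),'t46',(130,100,430,310),2.5)"
```

```text
(no output)
```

View pics/s46.png

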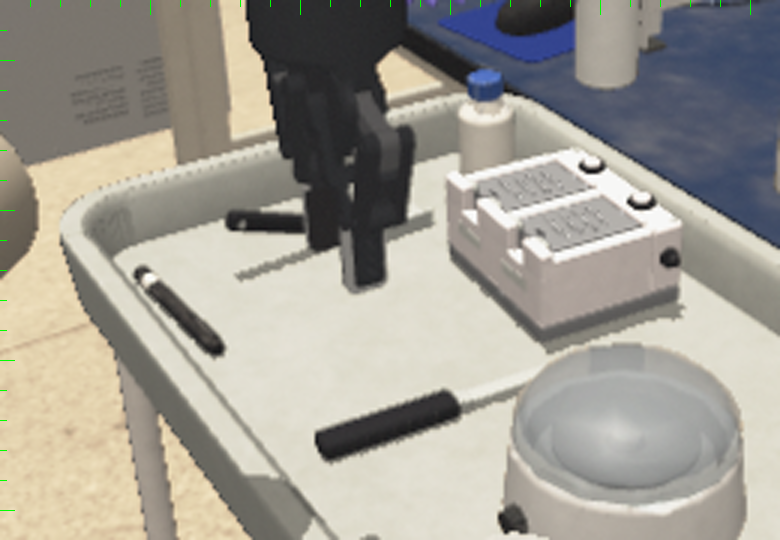

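View pics/t46.png

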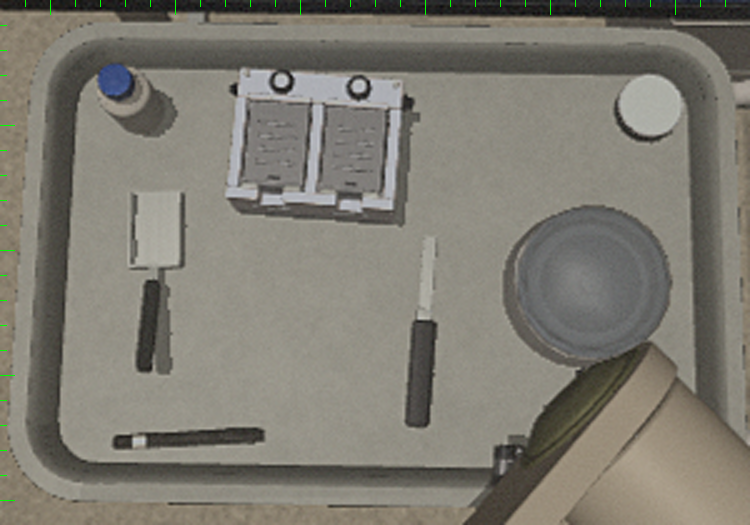

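Both covers are flush (left cover matches the projected seat), both pins are equally low, and the tools lie flat. Handing in.

```bash
python3 -c "
from bench import arm
print(arm.get_obs()['time_s'],arm.get_obs()['wrist_force']);print(arm.sign_off())"
```

```text
52.575 [ 0.69653774  0.20334764 -0.20494947]
the job is handed in; nothing more can be done
None
```

I finished the job on the left chamber, the one whose pin had popped up, and handed it in at 52.6 s.

- **Opening:** I pried the left cover up at its notch with the blade, took it off and laid it to the right of the box.
- **Filling:** I tipped the shovel with its lip pressed on the front rim, which slid in 4 tablets, then put in the 2 from the cart by hand. Before closing, a picture showed all six in the chamber, one of them standing on edge.
- **Closing:** I set the cover back in and pressed its front edge until it hit a hard stop at 70 mm, which is flush. I pushed the pin down to its stop at about 77 mm, the fully-down height.

The last pictures show both covers flush and both pins equally low. The pry blade and shovel lie flat on the cart, and the bottle, round case and marker are where they were. The robot was clear of everything, with wrist force near zero.

- **Blade height:** the blade first sat about 3 mm higher in the grip than measured. I corrected that by touching it down on the notch sill.
- **Shovel grip:** the shovel turned slightly in the grip under about 10 N at its lip, so I tilted it further to pour.

No check failed at the end.

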